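Pack the layered tool kit

ROBOT

A 7-joint arm with a two-finger parallel gripper is mounted at the origin on a cart in front of the work surface, level with it; the furniture and walls round the work are solid. World frame = base frame: x ahead of the robot, y to its left, z up, the work surface at z = 0. Lengths are in m, angles in rad, forces in N, time in s.
With the tool pointing down it reaches from about 0.425 to 0.875 m from the base axis. Payload 4.7 kg.
Tool frame: the origin (TCP) lies at the very end of the fingers, on their centre line; the grasp point (between the pads) lies 19 mm behind it; z points along the fingers, y is the direction in which the jaws open and shut (so a half turn about z gives the same grasp; the last joint's range is limited). The gripper opens to 87 mm and grips with 3 to 60 N. Pads are 19 mm wide; open, the fingers measure 117 mm over their backs; the gripper's body (75 mm by 190 mm) begins 51 mm behind the grasp point.
Start: joints at [1.256, 0.321, -0.07, 1.45, 0.023, 1.371, -0.057], TCP at [0.21, -0.615, 0.193] pointing down, gripper open.
Joint ranges: [-2.86, 2.86], [-0.3, 2.09], [-1.38, 1.24], [0.06, 2.45], [-1.56, 4.7], [0.09, 2.05], [-2.69, 2.69]. Speed limits (rad/s): [2.57, 2.57, 3.14, 3.14, 3.14, 3.14, 3.14].

INTERFACE

Orientations are given as a rotation vector (axis times angle).
In Python, from bench import ctrl, get_image, camera_info gives the robot as it stands.
- The arm moves only by the tool carry_out, never from a script. Its argument "commands" is a list of rows, each an object of numbers: "tx", "ty", "tz": the shift along the tool's x, y, z in m; "rx", "ry", "rz": the turn, a rotation vector about the tool's x, y, z in rad; "jaw": the opening, from 0 (shut) to 1 (fully open). In form: [{"tx": .., "ty": .., "tz": .., "rx": .., "ry": .., "rz": .., "jaw": ..}, ...]. A call has 1 to 12 rows; each row is the pose to reach, as a shift and turn from the pose commanded when the call began, along the tool's axes at that moment; what a row does not reach only later rows make up. A row lasts 1/8 s, in which the tool goes at most 62.5 mm and 10.7 degrees, less where a joint would pass 70% of its speed; a pose out of reach is approached as far as the arm can. A call with a gripper value outside its range is refused whole. The fingers move at their own pace and stop on an object; "grip_force" is the grip in N (left out, the last holds). Time passes only in rows, so rows that repeat a pose let the fingers close. It gives the time, the measured TCP pose, the force and the opening at its end, in the units of the state.
- ctrl.get_state(): the state, without advancing time (a new reading comes with each control period).
- get_image(name): name is "side" or "top" or "wrist"; returns the picture (480x640x3 uint8, red, green, blue); there is no depth.
- camera_info(name): a dict with "intrinsics" (3x3 intrinsics, pixels), "k1" (the pictures are not rectified: a ray, as slopes to the right and down, at radius r is drawn at 1 + k1 r^2 times it, then the intrinsics apply), "R" (3x3) and "t" (3): a world point X has camera coordinates R X + t. Camera axes: x right, y down, z forward; pixel columns grow to the right and rows downward; lengths in m; the calibration is good to about 2 mm. A picture is of the moment at which its call begins: read the wrist's pose just before it. camera_info takes no time and is no camera call; for the wrist camera it gives the pose at the moment of the call.
- ctrl.close_job(): hands the job in, once; it reports no verdict.
The state is a dict: "time": time; "joint_positions": joint angles; "qd": joint speeds; "joint_torque": joint torques, N m; "position": TCP position; "tool_rot": TCP orientation; "ft_force": force on the tool from outside, world axes, zero at the start; "torque": the same for the moment, N m; "grip_width": opening from 0.0 (shut) to 1.0 (fully open).
Only numpy, scipy, OpenCV 4.12 (cv2) and the standard library are available. Lean on these libraries where they do the work, as an engineer would, in place of code of your own. Each camera call takes 0.05 s, during which the arm holds its last target.

TASK

Pack the tool kit for the service round: every tool of the kit that is on the bench (stubby screwdriver, stubby spanner, gasket scraper; one may be missing) goes into the foam pocket cut for it, flat and right down - screwdriver in the dark base, spanner in the blue tray, scraper in the green tray. Nest the two trays into the base, one in the other in whichever order, each turned so that its cut corner matches the one below and it sits fully down, and close the kit with the lid on top in the same way. Do not knock over the oil bottle or the two jars that stand round the work.

Things in the scene. Friction and masses are not known exactly. Their poses are not given: they have to be found in the camera images.
- kit_base: Dark grey base of the kit, fixed on the bench, 164 x 100 mm, 49 mm high, walls 4 mm, open top. Origin: centre of the underside; x along the length, y across, z up. Corner at +x +y cut at 45 degrees, 20 mm a side. Grip recess in both long sides at x -3..47 mm. Foam deck at z 15 mm with an orange pocket (floor z 6) for the screwdriver; finger bay without foam, full inner width, at x -63..-25.
- tray_blue: Slate-blue plastic tray, 164 x 100 mm, 49 mm high, 250 g. Frame, outline and grip recesses as kit_base. The lowest 12 mm are a foot, 6 mm smaller all round (bottom edge tapered to 10), that drops with 2 mm play into the base or the other tray when the cut corners match; seated, its origin is 37 mm above the origin below. Foam deck at z 15 with an orange pocket (floor z 6) for the stubby spanner; finger bay x -41..-10.
- tray_green: Olive-green plastic tray, 164 x 100 mm, 49 mm high, 250 g. Frame, outline and grip recesses as kit_base. The lowest 12 mm are a foot, 6 mm smaller all round (bottom edge tapered to 10), that drops with 2 mm play into the base or the other tray when the cut corners match; seated, its origin is 37 mm above the origin below. Foam deck at z 15 with an orange pocket (floor z 6) for the scraper; finger bay x -60..-20.
- lid: Light grey solid lid, 164 x 100 mm, 30 mm high, 220 g. Frame, outline, recesses and 12 mm foot as the trays; seated, its origin is 37 mm above the origin of the tray below. Recess faces z 12..30 mm.
- driver_stub: Stubby screwdriver, blue faceted handle, 104 mm long, 100 g; may roll over its facets. Origin: underside at mid-length; y along the tool: handle y -8..+52 mm, 33 mm wide, 28 mm thick; steel blade (6 mm thick) y -8..-52. Take it across the handle about y +26.
- spanner: Stubby steel combination spanner, 128 mm long, 10 mm thick, 100 g. Origin: underside at mid-length; y along the tool: ring end (28 mm across, centre y +50 mm) at +y, open jaw (38 mm wide, y -28..-64) at -y. Shank 12 mm wide, 1.5 to 8.5 mm above the underside, y -30..+38: take it across the shank about y +18.
- scraper: Gasket scraper, 133 mm long, 100 g. Origin: underside at mid-length; y along the tool: flat dark wooden handle y -8..+67 mm, 24 mm wide, 14 mm thick; steel blade at -y, up to 40 mm wide, 3 mm thick (5.5 to 8.5 mm above the underside), to y -67. Take it across the handle about y +36.
- driver_mid (a point): Point on the screwdriver's long axis, 14 mm above the body's origin; 14 mm above what the handle lies on.
- spanner_mid (a point): Middle of the spanner's thickness, 5 mm above its origin.
- scraper_mid (a point): Middle of the scraper's thickness, 7 mm above its origin.
- driver_pocket (a point): Where driver_mid lies when the screwdriver is home in the base: x -19, y 0, z 20 mm in the frame of kit_base; handle towards -x (tool's +y along the base's -x). Play 2 to 2.5 mm each way.
- spanner_pocket (a point): Where spanner_mid lies when the spanner is home in the blue tray: x -7, y 0, z 11 mm in its frame; ring end towards -x (tool's +y along the tray's -x). Play 2.5 mm each way.
- scraper_pocket (a point): Where scraper_mid lies when the scraper is home in the green tray: x -4.5, y 0, z 13 mm in its frame; handle towards -x (tool's +y along the tray's -x). Play 2.5 mm each way.
- tray_blue_grip (a point): Grip point of the blue tray: x 22, y 0, z 35 mm in its frame, midway between the two flat upright recess faces (66 mm apart in y, 50 mm long in x, z 12..49): take the tray across them from above. The faces of the part below lie flush under them, so keep fingertips above z 16.
- tray_green_grip (a point): Grip point of the green tray, as tray_blue_grip.
- lid_grip (a point): Grip point of the lid: x 22, y 0, z 22 mm in its frame, midway between the recess faces (66 mm apart in y, 50 mm long, z 12..30). Setting it down on a stack, keep fingertips above z 13.
- oil_bottle: Bystander: small red oil bottle, 160 mm high, 53 mm across, at the back left. Origin under its centre.
- jar_screws: Bystander: jar with orange lid, 82 mm high, 67 mm across, at the back right. Origin under its centre.
- jar_washers: Bystander: grey jar, 76 mm high, 63 mm across, at the back right. Origin under its centre.
- kit_base_corner (a point): Middle of the cut corner of the base, at its top edge: x 72, y 40, z 49 mm in its frame.
- tray_blue_corner (a point): Middle of the cut corner of the blue tray, at its top edge: x 72, y 40, z 49 mm in its frame.
- tray_green_corner (a point): Middle of the cut corner of the green tray, at its top edge: x 72, y 40, z 49 mm in its frame.
- lid_corner (a point): Middle of the cut corner of the lid, at its top edge: x 72, y 40, z 30 mm in its frame.

How it is judged:
By the outcome, as a careful person would: the job done as asked, in the order asked, and still so for the second after the job is handed in, with the robot touching nothing.
Of driver_stub, spanner, scraper only 2 to 3 are there at a start; the rules pass over those that are not, and their reading is None.
At some moment in a run one of tray_blue, tray_green, lid may be knocked a few centimetres aside while the robot is not near it.
Once in a run the grip may slacken for a moment while it holds something.
It also fails if it takes over 210 s, if anything falls off the work surface, if the arm or the gripper's body presses on something with over 40 N, if the wrist force passes 120 N, or if a joint passes its speed limit or range.

## Working session

There is one attempt and no reset: what is moved stays moved. The work goes in short steps, Python scripts to look and compute and a tool call to move; the robot and the scene stay as the last step left them, time stands still between calls to the robot, and variables do not carry over. Pictures are saved under pics/ and viewed, and the job is handed in when it is done.

Besides the shell and the picture viewer there is one more tool, called after "Request:" by a JSON object that holds its "op" and its "data", one argument or row to a line. carry_out: Moves the arm, as the interface text tells. Its arguments: {"type":"object","properties":{"commands":{"type":"array"},"grip_force":{"type":"number"}},"required":["commands"]}

```bash
ls; mkdir -p pics
python3 - <<'E'
from bench import ctrl, get_image, camera_info
import cv2
s=ctrl.get_state();print(s['time'],s['position'],s['tool_rot'],s['grip_width'])
for n in ['top','side','wrist']:
    i=camera_info(n);print(n,i)
    cv2.imwrite(f'pics/{n}0.png',get_image(n)[:,:,::-1])
E
```

```text
pics
0.0 [ 0.20964379 -0.61462258  0.1914867 ] [-3.09741620e+00 -5.13906525e-01  6.53427165e-04] 0.9965852037571696
top {'intrinsics': array([[587.84862628,   0.        , 322.0298008 ],
       [  0.        , 587.84862628, 236.07192366],
       [  0.        ,   0.        ,   1.        ]]), 'k1': 0.03327122037215554, 'R': array([[ 0.01584244, -0.99980388, -0.01188376],
       [-0.99150359, -0.01417399, -0.12930479],
       [ 0.12911099,  0.01383129, -0.99153368]]), 't': array([0.0900946 , 0.60195404, 1.31511727])}
side {'intrinsics': array([[576.81748073,   0.        , 315.37126406],
       [  0.        , 576.81748073, 229.79894844],
       [  0.        ,   0.        ,   1.        ]]), 'k1': -0.08460507583090464, 'R': array([[-0.96109665, -0.27615533, -0.00560957],
       [-0.17620507,  0.62862899, -0.75748094],
       [ 0.21270874, -0.72702395, -0.65283318]]), 't': array([0.60542581, 0.10585257, 1.36074262])}
wrist {'intrinsics': array([[429.28654525,   0.        , 323.20117753],
       [  0.        , 429.28654525, 240.67388199],
       [  0.        ,   0.        ,   1.        ]]), 'k1': 0.01832320870839544, 'R': array([[ 3.22161750e-01, -9.46684290e-01, -8.13966014e-04],
       [-9.07821183e-01, -3.09180024e-01,  2.83316806e-01],
       [-2.68463231e-01, -9.05349023e-02, -9.59026029e-01]]), 't': array([-0.64942567, -0.03339692,  0.38981252])}
```

The top view shows the screwdriver (475,215), spanner (205,264), scraper (200,308), blue tray (268,288), lid (331,290), base (400,290) and green tray (393,205). All three tools are present. I'll zoom in next.

```bash
cat > h.py <<'E'
import numpy as np, cv2
from scipy.spatial.transform import Rotation as Rn
from bench import ctrl,get_image,camera_info
def proj(i,X):
    c=i['R']@np.asarray(X,float)+i['t']; s=c[:2]/c[2]; s=s*(1+i['k1']*(s@s)); K=i['intrinsics']
    return np.array([K[0,0]*s[0]+K[0,2],K[1,1]*s[1]+K[1,2]])
def ray(i,u,v):
    K=i['intrinsics']; d=np.array([(u-K[0,2])/K[0,0],(v-K[1,2])/K[1,1]]); s=d.copy()
    for _ in range(20): s=d/(1+i['k1']*(s@s))
    R=i['R']; return -R.T@i['t'], R.T@np.array([s[0],s[1],1])
def onz(i,u,v,z):
    o,d=ray(i,u,v); return o+d*(z-o[2])/d[2]
def crop(img,x0,y0,x1,y1,k,fn):
    c=cv2.resize(img[y0:y1,x0:x1,::-1],None,fx=k,fy=k,interpolation=cv2.INTER_CUBIC)
    h,w=c.shape[:2]
    for u in range((x0//20+1)*20,x1,20):
        cv2.line(c,((u-x0)*k,0),((u-x0)*k,6),(0,255,255),1);cv2.putText(c,str(u),((u-x0)*k-10,16),0,.35,(0,255,255),1)
    for v in range((y0//20+1)*20,y1,20):
        cv2.line(c,(0,(v-y0)*k),(6,(v-y0)*k),(0,255,255),1);cv2.putText(c,str(v),(8,(v-y0)*k+4),0,.35,(0,255,255),1)
    cv2.imwrite(fn,c)
E
python3 - <<'E'
from h import *
im=cv2.imread('pics/top0.png')[:,:,::-1]
crop(im,165,240,365,340,4,'pics/c1.png')
crop(im,350,160,500,340,3,'pics/c2.png')
E
python3 - <<'E'
from h import *
i=camera_info('top');sd=camera_info('side');w=camera_info('wrist')
print('topC',-i['R'].T@i['t'],'sideC',-sd['R'].T@sd['t'])
s=ctrl.get_state();Rt=Rn.from_rotvec(s['tool_rot']).as_matrix()
print('wrist in tool',Rt.T@(-w['R'].T@w['t']-s['position']).round(4)); print((w['R']@Rt).round(4)); print(Rt.round(3))
P={'green':[(382,172),(388,168),(419,173),(412,240),(368,234)],
'base':[(404,250),(366,267),(389,332),(430,303),(425,318)],
'blue':[(264,251),(252,258),(294,257),(281,327),(239,317)],
'lid':[(309,262),(315,254),(351,254),(352,325),(310,325)]}
zz={'green':.049,'base':.049,'blue':.049,'lid':.03}
for k,v in P.items(): print(k,[onz(i,*p,zz[k])[:2].round(4).tolist() for p in v])
for n,p,z in [('ring',(183,265),.005),('jawtip',(232,264),.005),('scr handle end',(172,312),.007),('scr tip',(229,308),.006),('drv tip',(467,191),.014),('drv end',(477,232),.014),('bot top',(165,215),.16),('bot base',(180,232),0),('jar orange',(456,152),.082),('jar grey',(488,165),.076),('toolbox TL',(445,262),.0),('toolboxTL150',(445,262),.15)]: print(n,onz(i,*p,z)[:2].round(4))
im=cv2.imread('pics/top0.png')[:,:,::-1];crop(im,90,180,250,340,4,'pics/c3.png')
im=cv2.imread('pics/side0.png')[:,:,::-1];crop(im,230,280,400,400,4,'pics/c4.png')
E
```

```text
topC [0.42561618 0.08041926 1.38288927] sideC [0.31108264 1.08994205 0.97191541]
wrist in tool [ 7.79628347e-02  2.46534548e-05 -1.91207886e-01]
[[-8.000e-04  1.000e+00 -9.000e-04]
 [-9.591e-01 -1.000e-03 -2.832e-01]
 [-2.832e-01  6.000e-04  9.591e-01]]
[[ 0.946  0.323 -0.001]
 [ 0.323 -0.946  0.001]
 [-0.    -0.001 -1.   ]]
green [[0.751, -0.0375], [0.7606, -0.0514], [0.7496, -0.123], [0.5932, -0.1063], [0.6056, -0.006]]
base [[0.57, -0.088], [0.5299, -0.0019], [0.3853, -0.0541], [0.4512, -0.1459], [0.4176, -0.1345]]
blue [[0.5631, 0.2309], [0.5466, 0.2579], [0.5503, 0.1621], [0.3923, 0.1878], [0.4131, 0.2828]]
lid [[0.541, 0.1284], [0.5598, 0.1149], [0.561, 0.0317], [0.3989, 0.0279], [0.3974, 0.1234]]
ring [0.5318 0.4254]
jawtip [0.5358 0.3103]
scr handle end [0.422  0.4452]
scr tip [0.4331 0.3134]
drv tip [ 0.716  -0.2409]
drv end [ 0.6186 -0.2626]
bot top [0.6249 0.4294]
bot base [0.6106 0.4375]
jar orange [ 0.7911 -0.2015]
jar grey [ 0.7633 -0.2744]
toolbox TL [ 0.5484 -0.1902]
toolboxTL150 [ 0.5351 -0.1608]
```

Run:
```python
from h import *
i=camera_info('top');sd=camera_info('side')
print('bottle base side',onz(sd,260,368,0), 'cap top', onz(i,164.5,220,.16))
print('can base side',onz(sd,272,339,0), 'top', [onz(i,200,213,z).round(3) for z in (.05,.1,.15)],'base', onz(i,214,229,0))
print('redbox', onz(sd,296,314,0), onz(i,237,240,0))
# heights: can top side (in side view hidden); case
print('case',onz(i,162,258,0),onz(i,162,330,0))
```

```text
bottle base side [0.6173178  0.45091828 0.        ] cap top [0.61425766 0.42996517 0.16      ]
can base side [0.61834931 0.37380596 0.        ] top [array([0.649, 0.381, 0.05 ]), array([0.64 , 0.369, 0.1  ]), array([0.632, 0.358, 0.15 ])] base [0.61897658 0.3569561  0.        ]
redbox [0.59024143 0.29325032 0.        ] [0.59340378 0.30132509 0.        ]
case [0.54803658 0.47699746 0.        ] [0.38025634 0.46812741 0.        ]
```

```bash
cat >> h.py <<'E'
def Rdown(psi,tilt=0):
    c,s=np.cos(np.radians(psi)),np.sin(np.radians(psi))
    return np.array([[c,s,0],[s,-c,0],[0,0,-1.]])
def go(x,y,z,psi,s=None,start=None):
    """print shift/turn from current (or start=(x,y,z,psi)) to target"""
    if start is None:
        s=s or ctrl.get_state();p=s['position'];R0=Rn.from_rotvec(s['tool_rot']).as_matrix()
    else: p=np.array(start[:3]);R0=Rdown(start[3])
    d=R0.T@(np.array([x,y,z])-p); r=Rn.from_matrix(R0.T@Rdown(psi)).as_rotvec()
    print('to',(x,y,z,psi),'t',d.round(4).tolist(),'r',r.round(4).tolist())
def st():
    s=ctrl.get_state();R0=Rn.from_rotvec(s['tool_rot']).as_matrix()
    print('t%.2f'%s['time'],'pos',s['position'].round(4),'psi %.2f'%np.degrees(np.arctan2(R0[1,0],R0[0,0])),'F',np.round(s['ft_force'],2),'grip %.4f (%.1fmm)'%(s['grip_width'],s['grip_width']*87),'j7 %.2f'%s['joint_positions'][6]);return s
def snap(fn,name='wrist'):
    i=camera_info(name);im=get_image(name);cv2.imwrite('pics/'+fn+'.png',im[:,:,::-1]);np.savez('pics/'+fn+'.npz',**{k:np.asarray(v) for k,v in i.items()});return i,im
def load(fn):
    d=np.load('pics/'+fn+'.npz');return {k:(d[k] if d[k].ndim else float(d[k])) for k in d},cv2.imread('pics/'+fn+'.png')[:,:,::-1]
E
python3 - <<'E'
from h import *
s=st(); go(.21,-.615,.33,18.9); go(.62,-.24,.3,13)
i=camera_info('top');sd=camera_info('side')
# toolbox top-left-back corner by 2 views
o1,d1=ray(i,453,258);o2,d2=ray(sd,374,86)
A=np.stack([d1,-d2],1);q=np.linalg.lstsq(A,o2-o1,rcond=None)[0];print(o1+d1*q[0],o2+d2*q[1])
E
```

```text
t0.15 pos [ 0.2097 -0.6148  0.1917] psi 18.84 F [ 0.23 -0.1   0.06] grip 0.9997 (87.0mm) j7 -0.06
to (0.21, -0.615, 0.33, 18.9) t [0.0002, 0.0001, -0.1383] r [-0.0014, 0.0001, -0.001]
to (0.62, -0.24, 0.3, 13) t [0.5093, -0.2223, -0.108] r [-0.0014, 0.0002, 0.1019]
[ 0.52459769 -0.13579541  0.34976975] [ 0.52404834 -0.1358723   0.34973321]
```

Run:
```python
from h import *
i=camera_info('top');sd=camera_info('side')
for a,b in [((453,258),(368,148)),((465,340),(433,154)),((443,266),(367,185))]:
    o1,d1=ray(i,*a);o2,d2=ray(sd,*b)
    A=np.stack([d1,-d2],1);q=np.linalg.lstsq(A,o2-o1,rcond=None)[0];print(o1+d1*q[0],o2+d2*q[1])
im=cv2.imread('pics/side0.png')[:,:,::-1];crop(im,300,60,460,240,4,'pics/c5.png')
```

```text
[ 0.54373837 -0.1776062   0.1499889 ] [ 0.53693155 -0.17851922  0.14952783]
[ 0.37478773 -0.20048851  0.14646839] [ 0.36916863 -0.20095704  0.14680583]
[ 0.53651762 -0.17981313  0.02907586] [ 0.53362596 -0.18019898  0.02891315]
```

Request:
{"op": "carry_out", "data": {
  "commands": [
    {"tz": -0.06},
    {"tz": -0.12},
    {"tx": 0.06,"ty": -0.025,"tz": -0.15},
    {"tx": 0.12,"ty": -0.05,"tz": -0.15,"rz": 0.05},
    {"tx": 0.18,"ty": -0.075,"tz": -0.15,"rz": 0.1},
    {"tx": 0.24,"ty": -0.1,"tz": -0.15,"rz": 0.1},
    {"tx": 0.3,"ty": -0.13,"tz": -0.15,"rz": 0.1},
    {"tx": 0.36,"ty": -0.155,"tz": -0.14,"rz": 0.1},
    {"tx": 0.42,"ty": -0.18,"tz": -0.12,"rz": 0.1},
    {"tx": 0.47,"ty": -0.205,"tz": -0.11,"rz": 0.1},
    {"tx": 0.51,"ty": -0.222,"tz": -0.108,"rz": 0.1},
    {"tx": 0.51,"ty": -0.222,"tz": -0.108,"rz": 0.1}
  ]
}}

```text
invalid input
```

Run:
```python
from h import *
st();snap('w1')
```

```text
t0.15 pos [ 0.2097 -0.6148  0.1917] psi 18.84 F [ 0.23 -0.1   0.06] grip 0.9997 (87.0mm) j7 -0.06
```

The arm did not move: the call was refused, probably because each row needs all the fields. The toolbox is about 150 mm high and its left wall is at y≈-0.18 to -0.20.

Request:
{"op": "carry_out", "data": {
  "commands": [
    {"tx": 0,"ty": 0,"tz": -0.06,"rx": 0,"ry": 0,"rz": 0,"jaw": 1},
    {"tx": 0,"ty": 0,"tz": -0.12,"rx": 0,"ry": 0,"rz": 0,"jaw": 1},
    {"tx": 0.05,"ty": -0.02,"tz": -0.15,"rx": 0,"ry": 0,"rz": 0,"jaw": 1},
    {"tx": 0.11,"ty": -0.045,"tz": -0.15,"rx": 0,"ry": 0,"rz": 0.05,"jaw": 1},
    {"tx": 0.17,"ty": -0.07,"tz": -0.15,"rx": 0,"ry": 0,"rz": 0.1,"jaw": 1},
    {"tx": 0.51,"ty": -0.222,"tz": -0.108,"rx": 0,"ry": 0,"rz": 0.1,"jaw": 1},
    {"tx": 0.51,"ty": -0.222,"tz": -0.108,"rx": 0,"ry": 0,"rz": 0.1,"jaw": 1},
    {"tx": 0.51,"ty": -0.222,"tz": -0.108,"rx": 0,"ry": 0,"rz": 0.1,"jaw": 1},
    {"tx": 0.51,"ty": -0.222,"tz": -0.108,"rx": 0,"ry": 0,"rz": 0.1,"jaw": 1},
    {"tx": 0.51,"ty": -0.222,"tz": -0.108,"rx": 0,"ry": 0,"rz": 0.1,"jaw": 1},
    {"tx": 0.51,"ty": -0.222,"tz": -0.108,"rx": 0,"ry": 0,"rz": 0.1,"jaw": 1},
    {"tx": 0.51,"ty": -0.222,"tz": -0.108,"rx": 0,"ry": 0,"rz": 0.1,"jaw": 1}
  ],
  "grip_force": 30
}}

```text
time: 1.7
position: [0.6238, -0.2333, 0.2986]
tool_rot: [-3.114, -0.374, 0.001]
ft_force: [-0.2, 0.1, -0.4]
grip_width: 1.001
```

Run:
```python
from h import *
st();snap('w2')
```

```text
t1.70 pos [ 0.6238 -0.2333  0.2986] psi 13.69 F [-0.2   0.08 -0.42] grip 1.0006 (87.0mm) j7 -1.09
```

Run:
```python
from h import *
i,im=load('w2')
hsv=cv2.cvtColor(np.ascontiguousarray(im),cv2.COLOR_RGB2HSV)
m=cv2.inRange(hsv,(105,120,60),(130,255,255));m[:130]=0;m[205:]=0;m[:,:330]=0;m[:,375:]=0
c=max(cv2.findContours(m,0,2)[0],key=cv2.contourArea);print(cv2.contourArea(c),cv2.boundingRect(c),cv2.minAreaRect(c))
for n,p in [('tip',(352.5,102)),('hfront',(351,146)),('hend',(350,199))]: print(n,onz(i,*p,.014).round(4))
# rect
r=cv2.boxPoints(cv2.minAreaRect(c));print([onz(i,*p,.014)[:2].round(4).tolist() for p in r])
crop(im,310,90,400,210,6,'pics/c6.png')
```

```text
709.0 (337, 147, 27, 41) ((350.0, 167.0), (40.0, 26.0), 90.0)
tip [ 0.718  -0.2411  0.014 ]
hfront [ 0.6739 -0.2511  0.014 ]
hend [ 0.6173 -0.2648  0.014 ]
[[0.6693, -0.2366], [0.6759, -0.264], [0.6338, -0.2754], [0.627, -0.2473]]
```

Run:
```python
from h import *
st(); go(.6424,-.259,.09,13.24)
```

```text
t1.75 pos [ 0.6225 -0.2364  0.2991] psi 13.47 F [-0.11  0.41  0.07] grip 0.9931 (86.4mm) j7 -1.09
to (0.6424, -0.259, 0.09, 13.24) t [0.0143, 0.0272, 0.209] r [-0.0026, 0.0007, 0.004]
```

Request:
{"op": "carry_out", "data": {
  "commands": [
    {"tx": 0.017,"ty": 0.024,"tz": 0.06,"rx": 0,"ry": 0,"rz": 0.003,"jaw": 1},
    {"tx": 0.017,"ty": 0.024,"tz": 0.12,"rx": 0,"ry": 0,"rz": 0.003,"jaw": 1},
    {"tx": 0.017,"ty": 0.024,"tz": 0.18,"rx": 0,"ry": 0,"rz": 0.003,"jaw": 1},
    {"tx": 0.017,"ty": 0.024,"tz": 0.21,"rx": 0,"ry": 0,"rz": 0.003,"jaw": 1},
    {"tx": 0.017,"ty": 0.024,"tz": 0.21,"rx": 0,"ry": 0,"rz": 0.003,"jaw": 1},
    {"tx": 0.017,"ty": 0.024,"tz": 0.21,"rx": 0,"ry": 0,"rz": 0.003,"jaw": 1}
  ]
}}

```text
time: 2.5
position: [0.6436, -0.2616, 0.0928]
tool_rot: [3.12, 0.351, 0.004]
ft_force: [0.7, 0.1, 0.5]
grip_width: 1.0
```

Run:
```python
from h import *
st();snap('w3'); st();go(.6424,-.259,.004,13.24)
```

```text
t2.50 pos [ 0.6436 -0.2616  0.0928] psi 12.85 F [0.65 0.07 0.51] grip 1.0000 (87.0mm) j7 -1.11
t2.55 pos [ 0.6441 -0.2613  0.0934] psi 12.87 F [-0.04 -0.47  0.31] grip 0.9988 (86.9mm) j7 -1.11
to (0.6424, -0.259, 0.004, 13.24) t [-0.0015, -0.0029, 0.0894] r [0.0028, -0.0032, -0.0064]
```

Driver handle is centred at u≈318, v≈240, so a 3 mm shift is needed. I'll descend and grip.

Request:
{"op": "carry_out", "data": {
  "commands": [
    {"tx": -0.0015,"ty": -0.003,"tz": 0.045,"rx": 0.002,"ry": -0.003,"rz": -0.006,"jaw": 1},
    {"tx": -0.0015,"ty": -0.003,"tz": 0.075,"rx": 0.002,"ry": -0.003,"rz": -0.006,"jaw": 1},
    {"tx": -0.0015,"ty": -0.003,"tz": 0.088,"rx": 0.002,"ry": -0.003,"rz": -0.006,"jaw": 1},
    {"tx": -0.0015,"ty": -0.003,"tz": 0.088,"rx": 0.002,"ry": -0.003,"rz": -0.006,"jaw": 0.3},
    {"tx": -0.0015,"ty": -0.003,"tz": 0.088,"rx": 0.002,"ry": -0.003,"rz": -0.006,"jaw": 0.2},
    {"tx": -0.0015,"ty": -0.003,"tz": 0.088,"rx": 0.002,"ry": -0.003,"rz": -0.006,"jaw": 0.2},
    {"tx": -0.0015,"ty": -0.003,"tz": 0.088,"rx": 0.002,"ry": -0.003,"rz": -0.006,"jaw": 0.2},
    {"tx": -0.0015,"ty": -0.003,"tz": 0.088,"rx": 0.002,"ry": -0.003,"rz": -0.006,"jaw": 0.2}
  ],
  "grip_force": 30
}}

```text
time: 3.55
position: [0.6409, -0.2574, 0.0029]
tool_rot: [-3.119, -0.363, 0.004]
ft_force: [-0.5, 0.1, -0.6]
grip_width: 0.515
```

Run:
```python
from h import *
st()
```

```text
t3.55 pos [ 0.6409 -0.2574  0.0029] psi 13.28 F [-0.47  0.07 -0.56] grip 0.5146 (44.8mm) j7 -1.13
```

Request:
{"op": "carry_out", "data": {
  "commands": [
    {"tx": 0,"ty": 0,"tz": 0,"rx": 0,"ry": 0,"rz": 0,"jaw": 0.2},
    {"tx": 0,"ty": 0,"tz": 0,"rx": 0,"ry": 0,"rz": 0,"jaw": 0.2},
    {"tx": 0,"ty": 0,"tz": 0,"rx": 0,"ry": 0,"rz": 0,"jaw": 0.2},
    {"tx": 0,"ty": 0,"tz": -0.03,"rx": 0,"ry": 0,"rz": 0,"jaw": 0.2},
    {"tx": 0,"ty": 0,"tz": -0.06,"rx": 0,"ry": 0,"rz": 0,"jaw": 0.2}
  ]
}}

```text
time: 4.18
position: [0.6405, -0.2573, 0.0627]
tool_rot: [-3.118, -0.363, 0.007]
ft_force: [0.9, 0.6, -0.3]
grip_width: 0.2
```

Run:
```python
from h import *
st();snap('w4')
```

```text
t4.17 pos [ 0.6405 -0.2573  0.0627] psi 13.28 F [ 0.85  0.63 -0.32] grip 0.1997 (17.4mm) j7 -1.12
```

Run:
```python
from h import *
for f,pts in [('w3',[(317.5,116),(318,278)]),('w4',[(327.5,110),(326.5,292)])]:
    i,im=load(f)
    for p in pts: print(f,onz(i,*p,.014).round(4), onz(i,*p,.07).round(4))
i,im=load('w4'); print(proj(i,ctrl.get_state()['position']))
crop(im,240,100,420,400,2,'pics/c7.png')
snap('s4','side')
i,im=load('s4');crop(im,280,80,440,220,5,'pics/c8.png')
```

```text
w3 [ 0.7178 -0.2416  0.014 ] [ 0.718  -0.2421  0.07  ]
w3 [ 0.6158 -0.2647  0.014 ] [ 0.6372 -0.2604  0.07  ]
w4 [ 0.7186 -0.2413  0.014 ] [ 0.7183 -0.2409  0.07  ]
w4 [ 0.6162 -0.2651  0.014 ] [ 0.6398 -0.2591  0.07  ]
[326.42547886 282.77492601]
```

Run:
```python
from h import *
sd=camera_info('side')
p=ctrl.get_state()['position'];print(p,proj(sd,p))
for z in (0,.014,.03,.06,.08,.1,.12): print(z,proj(sd,[.6405,-.2573,z]))
print(proj(sd,[.6424,-.259,.014]))
```

```text
[ 0.64380689 -0.25828805  0.06687597] [335.58106718 152.41696643]
0 [336.21001147 172.05335386]
0.014 [336.2941586  168.09711928]
0.03 [336.39122187 163.52437189]
0.06 [336.57582261 154.80000774]
0.08 [336.70080566 148.87240255]
0.1 [336.82734386 142.85368977]
0.12 [336.95545622 136.74210464]
[335.80728176 167.67564923]
```

Run:
```python
from h import *
a=[]
for k in range(8):
    get_image('wrist');s=ctrl.get_state();a.append(np.r_[s['position'],s['tool_rot'],s['grip_width'],camera_info('wrist')['t']])
a=np.array(a);print(a.round(4));print(a.mean(0).round(4),a.std(0).round(4))
```

```text
[[ 6.4250e-01 -2.5780e-01  6.4700e-02  3.1201e+00  3.6330e-01  5.0000e-04
   2.0270e-01 -3.9830e-01  5.4570e-01  4.2720e-01]
 [ 6.4120e-01 -2.5750e-01  6.3000e-02 -3.1196e+00 -3.6320e-01  3.6000e-03
   2.0270e-01 -3.9760e-01  5.4440e-01  4.2720e-01]
 [ 6.4040e-01 -2.5730e-01  6.1800e-02 -3.1186e+00 -3.6320e-01  6.6000e-03
   2.0160e-01 -3.9710e-01  5.4340e-01  4.2720e-01]
 [ 6.4000e-01 -2.5720e-01  6.1200e-02 -3.1180e+00 -3.6310e-01  8.2000e-03
   2.0180e-01 -3.9690e-01  5.4300e-01  4.2720e-01]
 [ 6.3990e-01 -2.5710e-01  6.1000e-02 -3.1178e+00 -3.6310e-01  8.5000e-03
   2.0100e-01 -3.9680e-01  5.4290e-01  4.2720e-01]
 [ 6.3990e-01 -2.5710e-01  6.0900e-02 -3.1177e+00 -3.6300e-01  8.6000e-03
   2.0090e-01 -3.9680e-01  5.4290e-01  4.2720e-01]
 [ 6.4010e-01 -2.5710e-01  6.1100e-02 -3.1178e+00 -3.6310e-01  8.2000e-03
   1.9990e-01 -3.9690e-01  5.4310e-01  4.2730e-01]
 [ 6.4020e-01 -2.5720e-01  6.1300e-02 -3.1180e+00 -3.6310e-01  7.7000e-03
   1.9980e-01 -3.9700e-01  5.4320e-01  4.2730e-01]]
[ 0.6405 -0.2573  0.0619 -2.3384 -0.2723  0.0065  0.2013 -0.3972  0.5436
  0.4272] [8.0000e-04 2.0000e-04 1.2000e-03 2.0631e+00 2.4020e-01 2.7000e-03
 1.1000e-03 5.0000e-04 9.0000e-04 0.0000e+00]
```

The reported TCP turns out not to be the visible fingertip. The wrist view (gap scale, tips at v≈286) and the side view both put the real finger ends about 29 mm above it, so the grip closed above the handle. I'll open, go lower in small steps and watch the force.

Request:
{"op": "carry_out", "data": {
  "commands": [
    {"tx": 0.001,"ty": 0.001,"tz": 0,"rx": 0,"ry": 0,"rz": 0,"jaw": 0.8},
    {"tx": 0.001,"ty": 0.001,"tz": 0,"rx": 0,"ry": 0,"rz": 0,"jaw": 0.8},
    {"tx": 0.001,"ty": 0.001,"tz": 0,"rx": 0,"ry": 0,"rz": 0,"jaw": 0.8},
    {"tx": 0.001,"ty": 0.001,"tz": 0,"rx": 0,"ry": 0,"rz": 0,"jaw": 0.8},
    {"tx": 0.001,"ty": 0.001,"tz": 0,"rx": 0,"ry": 0,"rz": 0,"jaw": 0.8},
    {"tx": 0.001,"ty": 0.001,"tz": 0.02,"rx": 0,"ry": 0,"rz": 0,"jaw": 0.8},
    {"tx": 0.001,"ty": 0.001,"tz": 0.04,"rx": 0,"ry": 0,"rz": 0,"jaw": 0.8},
    {"tx": 0.001,"ty": 0.001,"tz": 0.06,"rx": 0,"ry": 0,"rz": 0,"jaw": 0.8},
    {"tx": 0.001,"ty": 0.001,"tz": 0.07,"rx": 0,"ry": 0,"rz": 0,"jaw": 0.8},
    {"tx": 0.001,"ty": 0.001,"tz": 0.074,"rx": 0,"ry": 0,"rz": 0,"jaw": 0.8},
    {"tx": 0.001,"ty": 0.001,"tz": 0.074,"rx": 0,"ry": 0,"rz": 0,"jaw": 0.8}
  ]
}}

```text
time: 6.05
position: [0.6421, -0.2581, -0.0114]
tool_rot: [-3.119, -0.363, 0.005]
ft_force: [0.2, -0.1, -0.3]
grip_width: 0.799
```

Run:
```python
from h import *
st();snap('s5','side');snap('w5')
i,im=load('s5');crop(im,280,80,440,220,5,'pics/c9.png')
```

```text
t6.05 pos [ 0.6421 -0.2581 -0.0114] psi 13.28 F [ 0.24 -0.05 -0.3 ] grip 0.7986 (69.5mm) j7 -1.13
```

Request:
{"op": "carry_out", "data": {
  "commands": [
    {"tx": 0,"ty": 0,"tz": 0.006,"rx": 0,"ry": 0,"rz": 0,"jaw": 0.8},
    {"tx": 0,"ty": 0,"tz": 0.011,"rx": 0,"ry": 0,"rz": 0,"jaw": 0.7},
    {"tx": 0,"ty": 0,"tz": 0.011,"rx": 0,"ry": 0,"rz": 0,"jaw": 0.25},
    {"tx": 0,"ty": 0,"tz": 0.011,"rx": 0,"ry": 0,"rz": 0,"jaw": 0.25},
    {"tx": 0,"ty": 0,"tz": 0.011,"rx": 0,"ry": 0,"rz": 0,"jaw": 0.25},
    {"tx": 0,"ty": 0,"tz": 0.011,"rx": 0,"ry": 0,"rz": 0,"jaw": 0.25},
    {"tx": 0,"ty": 0,"tz": 0.011,"rx": 0,"ry": 0,"rz": 0,"jaw": 0.25},
    {"tx": 0,"ty": 0,"tz": 0.011,"rx": 0,"ry": 0,"rz": 0,"jaw": 0.25},
    {"tx": 0,"ty": 0,"tz": 0.011,"rx": 0,"ry": 0,"rz": 0,"jaw": 0.25}
  ]
}}

```text
time: 7.28
position: [0.642, -0.2582, -0.0223]
tool_rot: [-3.119, -0.363, 0.005]
ft_force: [1.0, 0.3, 0.4]
grip_width: 0.338
```

Run:
```python
from h import *
st();snap('w6')
sd=camera_info('side')
for z in (0.005,.01,.015,.02,.03): print(z,proj(sd,[.642,-.22,z]))
```

```text
t7.28 pos [ 0.642  -0.2582 -0.0223] psi 13.28 F [0.96 0.32 0.42] grip 0.3378 (29.4mm) j7 -1.14
0.005 [332.49125045 177.75137472]
0.01 [332.5146497  176.32807897]
0.015 [332.53812192 174.8993109 ]
0.02 [332.56166735 173.46504343]
0.03 [332.6089788  170.57990128]
```

Request:
{"op": "carry_out", "data": {
  "commands": [
    {"tx": 0,"ty": 0,"tz": -0.04,"rx": 0,"ry": 0,"rz": 0,"jaw": 0.25},
    {"tx": 0,"ty": 0,"tz": -0.08,"rx": 0,"ry": 0,"rz": 0,"jaw": 0.25},
    {"tx": 0,"ty": 0,"tz": -0.12,"rx": 0,"ry": 0,"rz": -0.18,"jaw": 0.25},
    {"tx": -0.01,"ty": -0.03,"tz": -0.15,"rx": 0,"ry": 0,"rz": -0.36,"jaw": 0.25},
    {"tx": -0.02,"ty": -0.06,"tz": -0.15,"rx": 0,"ry": 0,"rz": -0.54,"jaw": 0.25},
    {"tx": -0.03,"ty": -0.09,"tz": -0.15,"rx": 0,"ry": 0,"rz": -0.72,"jaw": 0.25},
    {"tx": -0.04,"ty": -0.12,"tz": -0.15,"rx": 0,"ry": 0,"rz": -0.9,"jaw": 0.25},
    {"tx": -0.05,"ty": -0.15,"tz": -0.15,"rx": 0,"ry": 0,"rz": -1.08,"jaw": 0.25},
    {"tx": -0.06,"ty": -0.18,"tz": -0.15,"rx": 0,"ry": 0,"rz": -1.26,"jaw": 0.25},
    {"tx": -0.07,"ty": -0.21,"tz": -0.15,"rx": 0,"ry": 0,"rz": -1.44,"jaw": 0.25},
    {"tx": -0.073,"ty": -0.22,"tz": -0.15,"rx": 0,"ry": 0,"rz": -1.62,"jaw": 0.25},
    {"tx": -0.073,"ty": -0.22,"tz": -0.15,"rx": 0,"ry": 0,"rz": -1.8,"jaw": 0.25}
  ]
}}

```text
time: 8.82
position: [0.5199, -0.0596, 0.1281]
tool_rot: [-1.642, -2.674, 0.002]
ft_force: [0.5, -0.4, -0.4]
grip_width: 0.338
```

Request:
{"op": "carry_out", "data": {
  "commands": [
    {"tx": 0,"ty": 0,"tz": 0,"rx": 0,"ry": 0,"rz": -0.18,"jaw": 0.25},
    {"tx": 0,"ty": 0,"tz": 0,"rx": 0,"ry": 0,"rz": -0.36,"jaw": 0.25},
    {"tx": 0,"ty": 0,"tz": 0,"rx": 0,"ry": 0,"rz": -0.54,"jaw": 0.25},
    {"tx": 0,"ty": 0,"tz": 0,"rx": 0,"ry": 0,"rz": -0.72,"jaw": 0.25},
    {"tx": 0,"ty": 0,"tz": 0,"rx": 0,"ry": 0,"rz": -0.9,"jaw": 0.25},
    {"tx": 0,"ty": 0,"tz": 0,"rx": 0,"ry": 0,"rz": -1.08,"jaw": 0.25},
    {"tx": 0,"ty": 0,"tz": 0,"rx": 0,"ry": 0,"rz": -1.26,"jaw": 0.25},
    {"tx": 0,"ty": 0,"tz": 0,"rx": 0,"ry": 0,"rz": -1.4,"jaw": 0.25},
    {"tx": 0,"ty": 0,"tz": 0,"rx": 0,"ry": 0,"rz": -1.46,"jaw": 0.25},
    {"tx": 0,"ty": 0,"tz": 0,"rx": 0,"ry": 0,"rz": -1.46,"jaw": 0.25},
    {"tx": 0,"ty": 0,"tz": 0,"rx": 0,"ry": 0,"rz": -1.46,"jaw": 0.25}
  ]
}}

```text
time: 10.2
position: [0.5206, -0.0609, 0.128]
tool_rot: [0.545, -3.09, -0.003]
ft_force: [-0.5, 0.9, -0.8]
grip_width: 0.338
```

Run:
```python
from h import *
get_image('wrist');st();snap('w7')
```

```text
t10.25 pos [ 0.5206 -0.0609  0.1281] psi -159.98 F [ 0.21  0.16 -0.45] grip 0.3376 (29.4mm) j7 1.87
```

```bash
python3 - <<'E'
from h import *
i,im=load('w7')
im2=np.clip(im.astype(float)*1.6+20,0,255).astype(np.uint8)
crop(im2,215,10,415,160,4,'pics/d1.png');crop(im2,215,150,415,300,4,'pics/d2.png')
E
cat >> h.py <<'E'
from scipy.optimize import least_squares
def fitbox(i,edges,z,x0):
    """edges: dict side-> list pixels; sides 'x+','x-','y+','y-','c' (cut corner)"""
    L=[]
    for k,ps in edges.items():
        for p in ps: L.append((k,onz(i,*p,z)[:2]))
    def f(q):
        c,s=np.cos(q[2]),np.sin(q[2]);r=[]
        for k,P in L:
            d=P-q[:2];x=c*d[0]+s*d[1];y=-s*d[0]+c*d[1]
            r.append({'x+':x-.082,'x-':-x-.082,'y+':y-.05,'y-':-y-.05,'c':(x+y-.112)/2**.5,'rx+':0,'ry+':y-.033,'ry-':-y-.033}[k])
        return np.array(r)
    o=least_squares(f,x0,loss='soft_l1',f_scale=.002)
    print('fit',o.x[:2].round(4),'phi %.2f'%np.degrees(o.x[2]),'res mm',(1000*f(o.x)).round(1).tolist())
    return o.x
E
python3 - <<'E'
from h import *
i,im=load('w7')
e={'x+':[(265,32),(300,30),(360,25.5),(380,24.5)],'y+':[(243.5,190),(248,225),(252.5,260)],'y-':[(394.5,45),(394.5,70),(398,190),(398,230),(398,265)],'x-':[(365,288),(385,285)],'c':[(235,62),(250,44)],'ry+':[(262,110),(265,135)],'ry-':[(368,120),(369,150)]}
q=fitbox(i,e,.049,[.48,-.07,np.radians(200)])
# tool in hand (blade tip/axis) 
T=ctrl.get_state();z=T['position'][2]+.0363
print('tip',onz(i,323,112,z),'neck',onz(i,323.5,238,z))
i2=camera_info('top')
E
```

```text
fit [ 0.4815 -0.078 ] phi 204.33 res mm [0.0, -0.4, -0.7, -1.1, -1.4, -1.4, -1.4, -0.8, -1.1, -0.9, -1.6, -2.3, -1.9, -3.0, -0.4, -1.2, -1.7, -1.9, -0.9, -1.1]
tip [ 0.44723718 -0.08794397  0.1644135 ] neck [ 0.48974373 -0.07230108  0.1644135 ]
```

Run:
```python
from h import *
go(.5225,-.0595,.04,204.33)
```

```text
to (0.5225, -0.0595, 0.04, 204.33) t [-0.0025, 0.0005, 0.0881] r [0.0024, -0.0029, -0.075]
```

Request:
{"op": "carry_out", "data": {
  "commands": [
    {"tx": -0.0025,"ty": 0.0005,"tz": 0.03,"rx": 0.002,"ry": -0.003,"rz": -0.075,"jaw": 0.25},
    {"tx": -0.0025,"ty": 0.0005,"tz": 0.06,"rx": 0.002,"ry": -0.003,"rz": -0.075,"jaw": 0.25},
    {"tx": -0.0025,"ty": 0.0005,"tz": 0.085,"rx": 0.002,"ry": -0.003,"rz": -0.075,"jaw": 0.25},
    {"tx": -0.0025,"ty": 0.0005,"tz": 0.088,"rx": 0.002,"ry": -0.003,"rz": -0.075,"jaw": 0.25},
    {"tx": -0.0025,"ty": 0.0005,"tz": 0.088,"rx": 0.002,"ry": -0.003,"rz": -0.075,"jaw": 0.25},
    {"tx": -0.0025,"ty": 0.0005,"tz": 0.088,"rx": 0.002,"ry": -0.003,"rz": -0.075,"jaw": 0.25}
  ]
}}

```text
time: 11.05
position: [0.5237, -0.0596, 0.0414]
tool_rot: [-0.662, 3.069, -0.001]
ft_force: [1.0, 0.6, -1.9]
grip_width: 0.34
```

Run:
```python
from h import *
get_image('top');st();snap('w8')
go(.5225,-.0595,-.0155,204.33)
i,im=load('w8');im2=np.clip(im.astype(float)*1.6+20,0,255).astype(np.uint8)
crop(im2,220,90,420,290,4,'pics/d3.png')
```

```text
t11.10 pos [ 0.5236 -0.0596  0.0413] psi -155.64 F [ 0.18 -0.78 -0.83] grip 0.3359 (29.2mm) j7 1.86
to (0.5225, -0.0595, -0.0155, 204.33) t [0.0009, 0.0006, 0.0567] r [-0.001, 0.0016, 0.0003]
```

Run:
```python
from h import *
i,im=load('w8')
a=onz(i,324.8,103.5,.015);b=onz(i,324,111,.0776);ax=np.array([np.cos(np.radians(24.33)),np.sin(np.radians(24.33))])
print(a,b,'along (tip is short of pocket end by, mm)',1000*(b-a)[:2]@ax,'lat',1000*(b-a)[:2]@np.array([-ax[1],ax[0]]))
```

```text
[ 0.4483373  -0.09313174  0.015     ] [ 0.45182058 -0.09196316  0.0776    ] along (tip is short of pocket end by, mm) 3.655360725364151 lat -0.37028523280271375
```

Request:
{"op": "carry_out", "data": {
  "commands": [
    {"tx": 0.001,"ty": 0,"tz": 0.02,"rx": 0,"ry": 0,"rz": 0,"jaw": 0.25},
    {"tx": 0.001,"ty": 0,"tz": 0.035,"rx": 0,"ry": 0,"rz": 0,"jaw": 0.25},
    {"tx": 0.001,"ty": 0,"tz": 0.045,"rx": 0,"ry": 0,"rz": 0,"jaw": 0.25},
    {"tx": 0.001,"ty": 0,"tz": 0.052,"rx": 0,"ry": 0,"rz": 0,"jaw": 0.25},
    {"tx": 0.001,"ty": 0,"tz": 0.056,"rx": 0,"ry": 0,"rz": 0,"jaw": 0.25},
    {"tx": 0.001,"ty": 0,"tz": 0.056,"rx": 0,"ry": 0,"rz": 0,"jaw": 0.25}
  ]
}}

```text
time: 11.9
position: [0.522, -0.0597, -0.0158]
tool_rot: [-0.663, 3.07, 0.001]
ft_force: [-0.7, -0.1, -1.0]
grip_width: 0.341
```

Run:
```python
from h import *
get_image('top');st();snap('w9')
```

```text
t11.95 pos [ 0.5221 -0.0598 -0.0156] psi -155.63 F [-0.09 -0.61 -0.36] grip 0.3430 (29.8mm) j7 1.79
```

The screwdriver lies in the pocket: blade in the slot at u≈324, handle end flush, no contact force. I'll release it, lift and head for the scraper.

Run:
```python
from h import *
i=camera_info('top')
for u in (150,130,121,115):
    for z in (.05,.1,.15,.2): print(u,z,onz(i,u,300,z)[:2].round(3))
go(.425,.40,.19,95,start=(.522,-.0597,.134,204.37))
```

```text
150 0.05 [0.448 0.485]
150 0.1 [0.447 0.47 ]
150 0.15 [0.447 0.454]
150 0.2 [0.446 0.439]
130 0.05 [0.448 0.53 ]
130 0.1 [0.447 0.513]
130 0.15 [0.446 0.496]
130 0.2 [0.445 0.479]
121 0.05 [0.447 0.55 ]
121 0.1 [0.447 0.532]
121 0.15 [0.446 0.515]
121 0.2 [0.445 0.497]
115 0.05 [0.447 0.563]
115 0.1 [0.446 0.545]
115 0.15 [0.446 0.527]
115 0.2 [0.445 0.509]
to (0.425, 0.4, 0.19, 95) t [-0.1013, 0.4588, -0.056] r [0.0, 0.0, 1.9089]
```

Request:
{"op": "carry_out", "data": {
  "commands": [
    {"tx": 0,"ty": 0,"tz": 0,"rx": 0,"ry": 0,"rz": 0,"jaw": 0.56},
    {"tx": 0,"ty": 0,"tz": 0,"rx": 0,"ry": 0,"rz": 0,"jaw": 0.56},
    {"tx": 0,"ty": 0,"tz": 0,"rx": 0,"ry": 0,"rz": 0,"jaw": 0.56},
    {"tx": 0,"ty": 0,"tz": -0.03,"rx": 0,"ry": 0,"rz": 0,"jaw": 0.56},
    {"tx": 0,"ty": 0,"tz": -0.09,"rx": 0,"ry": 0,"rz": 0,"jaw": 0.56},
    {"tx": 0,"ty": 0,"tz": -0.15,"rx": 0,"ry": 0,"rz": 0,"jaw": 0.7},
    {"tx": 0,"ty": 0,"tz": -0.15,"rx": 0,"ry": 0,"rz": 0,"jaw": 0.7},
    {"tx": 0,"ty": 0,"tz": -0.15,"rx": 0,"ry": 0,"rz": 0,"jaw": 0.7}
  ]
}}

```text
time: 13.0
position: [0.5213, -0.0602, 0.1339]
tool_rot: [0.662, -3.071, 0.0]
ft_force: [-0.3, 0.7, -1.1]
grip_width: 0.69
```

Run:
```python
from h import *
st();snap('w10');go(.425,.40,.20,95)
```

```text
t13.00 pos [ 0.5213 -0.0602  0.1339] psi -155.65 F [-0.27  0.7  -1.11] grip 0.6904 (60.1mm) j7 1.94
to (0.425, 0.4, 0.2, 95) t [-0.1025, 0.4587, -0.0665] r [-0.0006, -0.0023, 1.9086]
```

Request:
{"op": "carry_out", "data": {
  "commands": [
    {"tx": -0.01,"ty": 0.045,"tz": -0.03,"rx": 0,"ry": 0,"rz": 0.18,"jaw": 0.8},
    {"tx": -0.02,"ty": 0.09,"tz": -0.06,"rx": 0,"ry": 0,"rz": 0.36,"jaw": 0.8},
    {"tx": -0.03,"ty": 0.135,"tz": -0.066,"rx": 0,"ry": 0,"rz": 0.54,"jaw": 0.8},
    {"tx": -0.04,"ty": 0.18,"tz": -0.066,"rx": 0,"ry": 0,"rz": 0.72,"jaw": 0.8},
    {"tx": -0.05,"ty": 0.225,"tz": -0.066,"rx": 0,"ry": 0,"rz": 0.9,"jaw": 0.8},
    {"tx": -0.06,"ty": 0.27,"tz": -0.066,"rx": 0,"ry": 0,"rz": 1.08,"jaw": 0.8},
    {"tx": -0.07,"ty": 0.315,"tz": -0.066,"rx": 0,"ry": 0,"rz": 1.26,"jaw": 0.8},
    {"tx": -0.08,"ty": 0.36,"tz": -0.066,"rx": 0,"ry": 0,"rz": 1.44,"jaw": 0.8},
    {"tx": -0.09,"ty": 0.405,"tz": -0.066,"rx": 0,"ry": 0,"rz": 1.62,"jaw": 0.8},
    {"tx": -0.1025,"ty": 0.45,"tz": -0.066,"rx": 0,"ry": 0,"rz": 1.8,"jaw": 0.8},
    {"tx": -0.1025,"ty": 0.459,"tz": -0.066,"rx": 0,"ry": 0,"rz": 1.909,"jaw": 0.8},
    {"tx": -0.1025,"ty": 0.459,"tz": -0.066,"rx": 0,"ry": 0,"rz": 1.909,"jaw": 0.8}
  ]
}}

```text
time: 14.55
position: [0.4237, 0.4013, 0.1984]
tool_rot: [-2.116, -2.32, 0.004]
ft_force: [0.6, -0.4, -0.6]
grip_width: 0.801
```

Run:
```python
from h import *
for k in range(4):get_image('top')
st();snap('w11')
```

```text
t14.75 pos [0.4265 0.3988 0.1997] psi 94.99 F [-0.52 -0.43  0.5 ] grip 0.8025 (69.8mm) j7 -0.92
```

Run:
```python
from h import *
i,im=load('w11')
a=onz(i,323.5,151,.012);b=onz(i,327,290,.007);f=onz(i,326,234,.012)
print(a,f,b,np.linalg.norm(a-b),np.degrees(np.arctan2(*(a-f)[[1,0]])),np.degrees(np.arctan2(*(a-b)[[1,0]])))
r=onz(i,444,184,.006); j=onz(i,433,285,.006);sh=[onz(i,*p,.006) for p in ((442.5,205),(437.5,265))]
print('span',r,j,sh,np.degrees(np.arctan2(*(sh[0]-sh[1])[[1,0]])))
for p in ((122,90),(225,131),(520,133)): print('greybox',onz(i,*p,.1))
print('bottle base',onz(i,530,180,0),'can base',onz(i,513,255,0))
crop(im,290,140,470,310,4,'pics/d4.png')
```

```text
[0.42285396 0.44503299 0.012     ] [0.4315836  0.37085305 0.012     ] [0.43764273 0.31359912 0.007     ] 0.13235773321668948 96.71180436006802 96.41984346596645
span [0.53328096 0.42476849 0.006     ] [0.53897693 0.32721148 0.006     ] [array([0.53513091, 0.40565407, 0.006     ]), array([0.53999409, 0.3478254 , 0.006     ])] 94.80705729544567
greybox [0.29113017 0.47900073 0.1       ]
greybox [0.35671177 0.45955017 0.1       ]
greybox [0.54934863 0.47473747 0.1       ]
bottle base [0.61192722 0.43412033 0.        ] can base [0.61188738 0.36210782 0.        ]
```

Run:
```python
from h import *
st();go(.4268,.4091,-.024,96.6)
```

```text
t14.80 pos [0.4266 0.3989 0.2   ] psi 94.95 F [ 0.36 -0.25 -0.5 ] grip 0.8009 (69.7mm) j7 -0.92
to (0.4268, 0.4091, -0.024, 96.6) t [0.0103, 0.0011, 0.2239] r [-0.0001, 0.0006, -0.0287]
```

Request:
{"op": "carry_out", "data": {
  "commands": [
    {"tx": 0.01,"ty": 0.001,"tz": 0.06,"rx": 0,"ry": 0,"rz": -0.029,"jaw": 0.75},
    {"tx": 0.01,"ty": 0.001,"tz": 0.12,"rx": 0,"ry": 0,"rz": -0.029,"jaw": 0.7},
    {"tx": 0.01,"ty": 0.001,"tz": 0.17,"rx": 0,"ry": 0,"rz": -0.029,"jaw": 0.7},
    {"tx": 0.01,"ty": 0.001,"tz": 0.17,"rx": 0,"ry": 0,"rz": -0.029,"jaw": 0.7},
    {"tx": 0.01,"ty": 0.001,"tz": 0.17,"rx": 0,"ry": 0,"rz": -0.029,"jaw": 0.7},
    {"tx": 0.01,"ty": 0.001,"tz": 0.17,"rx": 0,"ry": 0,"rz": -0.029,"jaw": 0.7}
  ]
}}

```text
time: 15.55
position: [0.4275, 0.412, 0.0332]
tool_rot: [2.089, 2.346, 0.008]
ft_force: [0.3, 0.2, 0.6]
grip_width: 0.702
```

Run:
```python
from h import *
get_image('top');st();go(.4268,.4091,-.024,96.6);snap('w12')
i,im=load('w12')
print(onz(i,324,190,.012))
```

```text
t15.60 pos [0.4273 0.4118 0.0329] psi 96.63 F [ 0.77 -0.08 -0.05] grip 0.6958 (60.5mm) j7 -1.02
to (0.4268, 0.4091, -0.024, 96.6) t [-0.0027, -0.0011, 0.0569] r [0.0038, -0.0025, 0.0005]
[0.42314544 0.45289176 0.012     ]
```

Handle centred at u≈322, between the fingers. I'll lower and grip.

Request:
{"op": "carry_out", "data": {
  "commands": [
    {"tx": -0.0027,"ty": -0.001,"tz": 0.03,"rx": 0.003,"ry": -0.002,"rz": 0,"jaw": 0.65},
    {"tx": -0.0027,"ty": -0.001,"tz": 0.05,"rx": 0.003,"ry": -0.002,"rz": 0,"jaw": 0.6},
    {"tx": -0.0027,"ty": -0.001,"tz": 0.056,"rx": 0.003,"ry": -0.002,"rz": 0,"jaw": 0.6},
    {"tx": -0.0027,"ty": -0.001,"tz": 0.056,"rx": 0.003,"ry": -0.002,"rz": 0,"jaw": 0.15},
    {"tx": -0.0027,"ty": -0.001,"tz": 0.056,"rx": 0.003,"ry": -0.002,"rz": 0,"jaw": 0.15},
    {"tx": -0.0027,"ty": -0.001,"tz": 0.056,"rx": 0.003,"ry": -0.002,"rz": 0,"jaw": 0.15},
    {"tx": -0.0027,"ty": -0.001,"tz": 0.056,"rx": 0.003,"ry": -0.002,"rz": 0,"jaw": 0.15},
    {"tx": -0.0027,"ty": -0.001,"tz": 0.056,"rx": 0.003,"ry": -0.002,"rz": 0,"jaw": 0.15},
    {"tx": -0.0027,"ty": -0.001,"tz": 0.056,"rx": 0.003,"ry": -0.002,"rz": 0,"jaw": 0.15},
    {"tx": -0.0027,"ty": -0.001,"tz": 0.056,"rx": 0.003,"ry": -0.002,"rz": 0,"jaw": 0.15}
  ]
}}

```text
time: 16.9
position: [0.4256, 0.4082, -0.025]
tool_rot: [-2.089, -2.346, 0.003]
ft_force: [0.4, -0.1, 6.0]
grip_width: 0.269
```

Run:
```python
from h import *
st()
i,im=load('w2')
crop(im,90,0,260,200,3,'pics/d5.png')
```

```text
t16.90 pos [ 0.4256  0.4082 -0.025 ] psi 96.65 F [ 0.38 -0.11  5.97] grip 0.2693 (23.4mm) j7 -1.06
```

Request:
{"op": "carry_out", "data": {
  "commands": [
    {"tx": 0,"ty": 0,"tz": -0.05,"rx": 0,"ry": 0,"rz": 0,"jaw": 0.15},
    {"tx": 0,"ty": 0,"tz": -0.1,"rx": 0,"ry": 0,"rz": 0,"jaw": 0.15},
    {"tx": -0.03,"ty": 0.01,"tz": -0.15,"rx": 0,"ry": 0,"rz": 0,"jaw": 0.15},
    {"tx": -0.085,"ty": 0.028,"tz": -0.165,"rx": 0,"ry": 0,"rz": -0.15,"jaw": 0.15},
    {"tx": -0.14,"ty": 0.046,"tz": -0.165,"rx": 0,"ry": 0,"rz": -0.3,"jaw": 0.15},
    {"tx": -0.195,"ty": 0.064,"tz": -0.165,"rx": 0,"ry": 0,"rz": -0.45,"jaw": 0.15},
    {"tx": -0.25,"ty": 0.082,"tz": -0.165,"rx": 0,"ry": 0,"rz": -0.6,"jaw": 0.15},
    {"tx": -0.305,"ty": 0.1,"tz": -0.165,"rx": 0,"ry": 0,"rz": -0.75,"jaw": 0.15},
    {"tx": -0.36,"ty": 0.118,"tz": -0.165,"rx": 0,"ry": 0,"rz": -0.9,"jaw": 0.15},
    {"tx": -0.415,"ty": 0.136,"tz": -0.165,"rx": 0,"ry": 0,"rz": -1.05,"jaw": 0.15},
    {"tx": -0.465,"ty": 0.153,"tz": -0.165,"rx": 0,"ry": 0,"rz": -1.2,"jaw": 0.15},
    {"tx": -0.491,"ty": 0.161,"tz": -0.165,"rx": 0,"ry": 0,"rz": -1.298,"jaw": 0.15}
  ]
}}

```text
time: 18.4
position: [0.6425, -0.0655, 0.1379]
tool_rot: [-0.248, -3.127, 0.004]
ft_force: [-0.2, 0.2, -2.2]
grip_width: 0.271
```

Request:
{"op": "carry_out", "data": {
  "commands": [
    {"tx": 0,"ty": 0,"tz": 0,"rx": 0,"ry": 0,"rz": 0,"jaw": 0.15},
    {"tx": 0,"ty": 0,"tz": 0,"rx": 0,"ry": 0,"rz": 0,"jaw": 0.15},
    {"tx": 0,"ty": 0,"tz": 0,"rx": 0,"ry": 0,"rz": 0,"jaw": 0.15}
  ]
}}

```text
time: 18.77
position: [0.6418, -0.0589, 0.1398]
tool_rot: [-0.242, -3.13, 0.003]
ft_force: [-0.2, -0.2, -1.6]
grip_width: 0.269
```

Run:
```python
from h import *
st();snap('w13');st()
```

```text
t18.77 pos [ 0.6418 -0.0589  0.1398] psi 171.15 F [-0.21 -0.2  -1.62] grip 0.2688 (23.4mm) j7 1.13
t18.82 pos [ 0.6419 -0.0591  0.1399] psi 171.15 F [ 0.3  -0.07 -1.33] grip 0.2734 (23.8mm) j7 1.13
```

```bash
python3 - <<'E'
from h import *
i,im=load('w13')
im2=np.clip(im.astype(float)*1.6+20,0,255).astype(np.uint8)
crop(im2,235,150,415,310,4,'pics/d6.png')
snap('t13','top')
i,im=load('t13');crop(im,345,150,445,260,6,'pics/d7.png')
E
python3 - <<'E'
from h import *
i,im=load('w13')
e={'x-':[(275,164),(320,163),(370,162.8),(385,163)],'y-':[(247,180),(249,210),(251.5,240)],'y+':[(396.5,180),(395.8,210),(394,240)]}
q=fitbox(i,e,.049,[.677,-.066,np.radians(-9)])
a=onz(i,302.7,185,.015);b=onz(i,342.3,185,.015);a2=onz(i,303.5,215,.015);b2=onz(i,342.3,215,.015)
print('pocket w',np.linalg.norm(a-b)*1000);c,s=np.cos(q[2]),np.sin(q[2])
for P in ((a+b)/2,(a2+b2)/2): d=P[:2]-q[:2];print('pocket ctr in tray',c*d[0]+s*d[1],-s*d[0]+c*d[1])
print('pocket end',[( (lambda d:(c*d[0]+s*d[1]))(onz(i,322,174.5,z)[:2]-q[:2])) for z in (.006,.015)])
P=ctrl.get_state()['position'];zt=P[2]+.032+.005
h1=onz(i,(292.5+353.5)/2,235,zt);h2=onz(i,(296+352.5)/2,300,zt);print('handle axis',np.degrees(np.arctan2(*(h1-h2)[[1,0]])),h1,h2,'rear end',onz(i,322,221,zt))
u=np.array([c,s]);n=np.array([-s,c])
T=q[:2]+(-.0045-.030)*u;print('TCP target',T,'psi',np.degrees(q[2])+180)
E
```

```text
fit [ 0.6764 -0.0648] phi -8.29 res mm [-0.1, 0.3, 0.0, -0.2, -0.7, -0.8, -1.3, -1.0, -0.7, -1.2]
pocket w 29.275200663254836
pocket ctr in tray -0.06251564778522536 0.00013430795935120282
pocket ctr in tray -0.03980306227103953 0.00018774987641937638
pocket end [np.float64(-0.06905299097621682), np.float64(-0.07025445998221631)]
handle axis 172.16138467285188 [ 0.60794139 -0.05372782  0.17696807] [ 0.63402809 -0.05731917  0.17696807] rear end [ 0.60257924 -0.05326211  0.17696807]
TCP target [ 0.64230069 -0.05985529] psi 171.70737975831824
```

Run:
```python
from h import *
st();go(.6437,-.060,.035,171.5)
```

```text
t18.88 pos [ 0.6421 -0.0595  0.14  ] psi 171.13 F [ 0.46  0.66 -0.78] grip 0.2695 (23.4mm) j7 1.13
to (0.6437, -0.06, 0.035, 171.5) t [-0.0019, 0.0, 0.105] r [-0.0026, -0.0021, -0.0064]
```

Request:
{"op": "carry_out", "data": {
  "commands": [
    {"tx": -0.0017,"ty": 0,"tz": 0.04,"rx": -0.002,"ry": -0.002,"rz": -0.006,"jaw": 0.15},
    {"tx": -0.0017,"ty": 0,"tz": 0.08,"rx": -0.002,"ry": -0.002,"rz": -0.006,"jaw": 0.15},
    {"tx": -0.0017,"ty": 0,"tz": 0.105,"rx": -0.002,"ry": -0.002,"rz": -0.006,"jaw": 0.15},
    {"tx": -0.0017,"ty": 0,"tz": 0.105,"rx": -0.002,"ry": -0.002,"rz": -0.006,"jaw": 0.15},
    {"tx": -0.0017,"ty": 0,"tz": 0.105,"rx": -0.002,"ry": -0.002,"rz": -0.006,"jaw": 0.15},
    {"tx": -0.0017,"ty": 0,"tz": 0.105,"rx": -0.002,"ry": -0.002,"rz": -0.006,"jaw": 0.15}
  ]
}}

```text
time: 19.62
position: [0.645, -0.0612, 0.0365]
tool_rot: [0.236, 3.13, -0.001]
ft_force: [0.4, -1.4, -1.7]
grip_width: 0.269
```

Run:
```python
from h import *
get_image('top');st();snap('w14');go(.6437,-.060,-.018,171.5)
i,im=load('w14');im2=np.clip(im.astype(float)*1.6+20,0,255).astype(np.uint8)
crop(im2,220,120,420,310,4,'pics/d8.png')
```

```text
t19.68 pos [ 0.6448 -0.0613  0.0362] psi 171.36 F [-0.12 -0.08 -1.19] grip 0.2687 (23.4mm) j7 1.08
to (0.6437, -0.06, -0.018, 171.5) t [0.0012, 0.0012, 0.054] r [-0.0003, 0.0017, -0.0025]
```

Request:
{"op": "carry_out", "data": {
  "commands": [
    {"tx": 0.001,"ty": 0.001,"tz": 0.02,"rx": 0,"ry": 0,"rz": -0.002,"jaw": 0.15},
    {"tx": 0.001,"ty": 0.001,"tz": 0.035,"rx": 0,"ry": 0,"rz": -0.002,"jaw": 0.15},
    {"tx": 0.001,"ty": 0.001,"tz": 0.042,"rx": 0,"ry": 0,"rz": -0.002,"jaw": 0.15},
    {"tx": 0.001,"ty": 0.001,"tz": 0.047,"rx": 0,"ry": 0,"rz": -0.002,"jaw": 0.15},
    {"tx": 0.001,"ty": 0.001,"tz": 0.05,"rx": 0,"ry": 0,"rz": -0.002,"jaw": 0.15},
    {"tx": 0.001,"ty": 0.001,"tz": 0.053,"rx": 0,"ry": 0,"rz": -0.002,"jaw": 0.15},
    {"tx": 0.001,"ty": 0.001,"tz": 0.053,"rx": 0,"ry": 0,"rz": -0.002,"jaw": 0.15}
  ]
}}

```text
time: 20.6
position: [0.643, -0.0605, -0.0146]
tool_rot: [-0.234, -3.132, 0.004]
ft_force: [-9.8, -1.1, 21.8]
grip_width: 0.273
```

Run:
```python
from h import *
get_image('top');st();snap('w15');snap('t15','top')
i,im=load('w15');im2=np.clip(im.astype(float)*1.6+20,0,255).astype(np.uint8)
crop(im2,220,150,420,310,4,'pics/d8.png')
i,im=load('t15');crop(im,345,150,445,260,6,'pics/d7.png')
```

```text
t20.65 pos [ 0.643  -0.0605 -0.0146] psi 171.45 F [-10.2   -1.23  20.7 ] grip 0.2703 (23.5mm) j7 1.05
```

Request:
{"op": "carry_out", "data": {
  "commands": [
    {"tx": 0,"ty": 0,"tz": -0.006,"rx": 0,"ry": 0,"rz": 0,"jaw": 0.15},
    {"tx": 0.002,"ty": 0,"tz": -0.006,"rx": 0,"ry": 0,"rz": 0,"jaw": 0.15},
    {"tx": 0.002,"ty": 0,"tz": -0.003,"rx": 0,"ry": 0,"rz": 0,"jaw": 0.15},
    {"tx": 0.002,"ty": 0,"tz": 0,"rx": 0,"ry": 0,"rz": 0,"jaw": 0.15},
    {"tx": 0.002,"ty": 0,"tz": 0,"rx": 0,"ry": 0,"rz": 0,"jaw": 0.15},
    {"tx": 0.002,"ty": 0,"tz": 0,"rx": 0,"ry": 0,"rz": 0,"jaw": 0.15}
  ]
}}

```text
time: 21.5
position: [0.6414, -0.06, -0.0145]
tool_rot: [-0.234, -3.133, 0.004]
ft_force: [-10.1, -2.2, 24.2]
grip_width: 0.272
```

Run:
```python
from h import *
get_image('top');st();snap('w16')
i,im=load('w16');im2=np.clip(im.astype(float)*1.6+20,0,255).astype(np.uint8)
cv2.imwrite('pics/d9.png',im2[:,:,::-1])
```

```text
t21.55 pos [ 0.6413 -0.0599 -0.0145] psi 171.47 F [-9.98 -1.77 24.8 ] grip 0.2723 (23.7mm) j7 1.05
```

Run:
```python
from h import *
snap('s16','side')
i,im=load('s16');im2=np.clip(im.astype(float)*1.5+20,0,255).astype(np.uint8)
crop(im2,250,120,400,250,5,'pics/e1.png')
```

Request:
{"op": "carry_out", "data": {
  "commands": [
    {"tx": -0.001,"ty": 0,"tz": -0.001,"rx": 0,"ry": 0,"rz": 0,"jaw": 0.15},
    {"tx": -0.001,"ty": 0,"tz": -0.001,"rx": 0,"ry": 0,"rz": 0,"jaw": 0.32},
    {"tx": -0.001,"ty": 0,"tz": -0.001,"rx": 0,"ry": 0,"rz": 0,"jaw": 0.4},
    {"tx": -0.001,"ty": 0,"tz": -0.001,"rx": 0,"ry": 0,"rz": 0,"jaw": 0.45},
    {"tx": -0.001,"ty": 0,"tz": -0.001,"rx": 0,"ry": 0,"rz": 0,"jaw": 0.45},
    {"tx": -0.001,"ty": 0,"tz": -0.001,"rx": 0,"ry": 0,"rz": 0,"jaw": 0.45}
  ]
}}

```text
time: 22.4
position: [0.6419, -0.0601, -0.0175]
tool_rot: [-0.233, -3.132, 0.0]
ft_force: [0.1, -0.0, -0.2]
grip_width: 0.446
```

Run:
```python
from h import *
get_image('top');st();snap('w17')
i,im=load('w17');im2=np.clip(im.astype(float)*1.6+20,0,255).astype(np.uint8)
cv2.imwrite('pics/e2.png',im2[:,:,::-1])
```

```text
t22.45 pos [ 0.6419 -0.0601 -0.0175] psi 171.48 F [-0.13 -0.2  -0.78] grip 0.4514 (39.3mm) j7 1.05
```

Request:
{"op": "carry_out", "data": {
  "commands": [
    {"tx": 0,"ty": 0,"tz": -0.02,"rx": 0,"ry": 0,"rz": 0,"jaw": 0.48},
    {"tx": 0,"ty": 0,"tz": -0.07,"rx": 0,"ry": 0,"rz": 0,"jaw": 0.6},
    {"tx": 0.03,"ty": 0,"tz": -0.13,"rx": 0,"ry": 0,"rz": 0,"jaw": 0.8},
    {"tx": 0.08,"ty": 0,"tz": -0.17,"rx": 0,"ry": 0,"rz": 0,"jaw": 0.8},
    {"tx": 0.12,"ty": 0,"tz": -0.2,"rx": 0,"ry": 0,"rz": 0,"jaw": 0.8},
    {"tx": 0.12,"ty": 0,"tz": -0.2,"rx": 0,"ry": 0,"rz": 0,"jaw": 0.8}
  ]
}}

```text
time: 23.25
position: [0.523, -0.0429, 0.1862]
tool_rot: [0.235, 3.128, -0.012]
ft_force: [0.5, -1.0, -0.5]
grip_width: 0.793
```

Run:
```python
from h import *
st();snap('t18','top');snap('s18','side');snap('w18')
i,im=load('t18');im2=np.clip(im.astype(float)*1.5+20,0,255).astype(np.uint8);crop(im2,345,150,445,260,6,'pics/e3.png')
i,im=load('s18');im2=np.clip(im.astype(float)*1.5+20,0,255).astype(np.uint8);crop(im2,250,150,400,250,5,'pics/e4.png')
```

```text
t23.25 pos [ 0.523  -0.0429  0.1862] psi 171.40 F [ 0.53 -1.01 -0.46] grip 0.7926 (69.0mm) j7 1.26
```

Run:
```python
from h import *
i,im=load('t13')
for z in (.2,.22,.25):
  for p in ((353.5,211),(358,175),(371,176),(366,212)): 
    P=onz(i,*p,z);d=P-np.array([.6419,-.0591,.14]);R=Rdown(171.15);print(z,p,P.round(3),(R.T@d).round(3))
im2=np.clip(im.astype(float)*1.3+20,0,255).astype(np.uint8);crop(im2,335,140,485,270,5,'pics/e5.png')
```

```text
0.2 (353.5, 211) [0.632 0.034 0.2  ] [ 0.024  0.09  -0.06 ]
0.2 (358, 175) [0.707 0.025 0.2  ] [-0.052  0.093 -0.06 ]
0.2 (371, 176) [ 0.705 -0.002  0.2  ] [-0.054  0.067 -0.06 ]
0.2 (366, 212) [0.63  0.008 0.2  ] [ 0.022  0.065 -0.06 ]
0.22 (353.5, 211) [0.629 0.034 0.22 ] [ 0.027  0.09  -0.08 ]
0.22 (358, 175) [0.702 0.026 0.22 ] [-0.047  0.093 -0.08 ]
0.22 (371, 176) [ 0.701 -0.     0.22 ] [-0.049  0.067 -0.08 ]
0.22 (366, 212) [0.627 0.009 0.22 ] [ 0.025  0.065 -0.08 ]
0.25 (353.5, 211) [0.623 0.036 0.25 ] [ 0.033  0.091 -0.11 ]
0.25 (358, 175) [0.695 0.027 0.25 ] [-0.039  0.094 -0.11 ]
0.25 (371, 176) [0.694 0.002 0.25 ] [-0.042  0.068 -0.11 ]
0.25 (366, 212) [0.622 0.011 0.25 ] [ 0.031  0.066 -0.11 ]
```

Scraper is seated, with an orange margin visible all round it in the top view. The spanner is close to the oil bottle and a can, so a vertical grasp there would put the gripper's body (±95 mm) into them. I'll first push the spanner towards the robot with tilted fingertips.

```bash
cat >> h.py <<'E'
def gom(p,R,start=None):
    s=ctrl.get_state();p0=s['position'];R0=Rn.from_rotvec(s['tool_rot']).as_matrix()
    if start is not None:p0,R0=start
    print('t',(R0.T@(np.array(p)-p0)).round(4).tolist(),'r',Rn.from_matrix(R0.T@R).as_rotvec().round(4).tolist())
def Rt(psi,t):
    """down at psi then lean so tool z gains -toolx component (fingers point away from tool x)"""
    return Rdown(psi)@Rn.from_euler('y',-t,degrees=True).as_matrix()
E
python3 - <<'E'
from h import *
s=st();print(np.round(s['joint_positions'],2))
R=Rt(184.8,30);print(R.round(3))
ax=np.array([np.cos(np.radians(94.8)),np.sin(np.radians(94.8)),0]);n=np.array([ax[1],-ax[0],0]) # n ~ +x
mid=np.array([.5375,.3749,0]);c=mid+.002*ax
tip=c+n*(.006+.005+.005+.0082)+np.array([0,0,.003+.0048])
tcp=tip+.025*R[:,2];print('tcp',tcp)
gom(tcp+[0,0,.15],R)
gom(tcp,R,start=(tcp+[0,0,.15],R))
gom(tcp-n*.09,R,start=(tcp,R))
E
```

```text
t23.40 pos [ 0.5237 -0.0428  0.183 ] psi 171.45 F [-0.65 -1.09 -0.21] grip 0.7956 (69.2mm) j7 1.26
[ 1.17  0.25 -1.28  1.74  0.24  1.34  1.26]
[[-0.863 -0.084  0.498]
 [-0.072  0.996  0.042]
 [-0.5    0.    -0.866]]
tcp [ 0.57390393  0.37996396 -0.01385064]
t [0.0133, 0.4256, 0.0464] r [-0.062, -0.5208, -0.2274]
t [0.075, 0.0, 0.1299] r [0.0, 0.0, 0.0]
t [0.0779, -0.0, -0.045] r [0.0, 0.0, 0.0]
```

Request:
{"op": "carry_out", "data": {
  "commands": [
    {"tx": 0,"ty": 0.06,"tz": 0,"rx": 0,"ry": 0,"rz": 0,"jaw": 0.4},
    {"tx": 0.002,"ty": 0.12,"tz": 0,"rx": 0,"ry": -0.1,"rz": -0.05,"jaw": 0.4},
    {"tx": 0.004,"ty": 0.18,"tz": 0.01,"rx": -0.02,"ry": -0.2,"rz": -0.1,"jaw": 0.4},
    {"tx": 0.006,"ty": 0.24,"tz": 0.02,"rx": -0.03,"ry": -0.3,"rz": -0.14,"jaw": 0.4},
    {"tx": 0.008,"ty": 0.3,"tz": 0.03,"rx": -0.05,"ry": -0.4,"rz": -0.18,"jaw": 0.4},
    {"tx": 0.01,"ty": 0.36,"tz": 0.04,"rx": -0.062,"ry": -0.52,"rz": -0.227,"jaw": 0.4},
    {"tx": 0.013,"ty": 0.41,"tz": 0.046,"rx": -0.062,"ry": -0.521,"rz": -0.227,"jaw": 0.4},
    {"tx": 0.0133,"ty": 0.4256,"tz": 0.0464,"rx": -0.062,"ry": -0.521,"rz": -0.2274,"jaw": 0.4},
    {"tx": 0.0133,"ty": 0.4256,"tz": 0.0464,"rx": -0.062,"ry": -0.521,"rz": -0.2274,"jaw": 0.4},
    {"tx": 0.0133,"ty": 0.4256,"tz": 0.0464,"rx": -0.062,"ry": -0.521,"rz": -0.2274,"jaw": 0.4}
  ]
}}

```text
time: 24.65
position: [0.5732, 0.3799, 0.1351]
tool_rot: [-0.109, 2.618, 0.03]
ft_force: [0.0, 0.5, -0.1]
grip_width: 0.405
```

Run:
```python
from h import *
get_image('side')
s=st();print(np.round(s['joint_positions'],2));print(Rn.from_rotvec(s['tool_rot']).as_matrix().round(3))
gom([.5739,.38,.136],Rt(184.8,30))
snap('w19');snap('t19','top')
```

```text
t24.70 pos [0.5737 0.3791 0.1356] psi -175.28 F [ 0.89 -1.35  0.27] grip 0.3984 (34.7mm) j7 0.28
[ 0.2   0.34 -1.17  1.87  0.89  0.93  0.28]
[[-0.864 -0.082  0.497]
 [-0.071  0.997  0.041]
 [-0.499  0.    -0.867]]
t [-0.0004, 0.0008, -0.0002] r [-0.0005, -0.0014, -0.0012]
```

Run:
```python
from h import *
i,im=load('w19')
for n,p,z in [('bottle front',(400,166),0),('bottle L',(368,190),0.01),('can front',(297,167),0),('can L',(262,175),0),('can R',(328,178),0),('redbox front',(195,133),0),('ring',(403,83),.006),('shankL',(285,79),.006),('shankR',(365,80),.006),('jaw',(240,80),.006)]: print(n,onz(i,*p,z)[:2].round(4))
# tip of fingers now
s=ctrl.get_state();R=Rn.from_rotvec(s['tool_rot']).as_matrix()
for y in (-.0174,.0174): print(proj(i,s['position']+R@[.0095,y,-.025]))
```

```text
bottle front [0.6002 0.4387]
bottle L [0.6169 0.4164]
can front [0.6074 0.3618]
can L [0.6171 0.3355]
can R [0.6158 0.386 ]
redbox front [0.5841 0.2896]
ring [0.5332 0.4254]
shankL [0.5366 0.352 ]
shankR [0.5332 0.4015]
jaw [0.5396 0.3242]
[280.84359112 287.46667517]
[364.40139549 287.51089197]
```

Request:
{"op": "carry_out", "data": {
  "commands": [
    {"tx": 0.025,"ty": 0,"tz": 0.043,"rx": 0,"ry": 0,"rz": 0,"jaw": 0.4},
    {"tx": 0.05,"ty": 0,"tz": 0.087,"rx": 0,"ry": 0,"rz": 0,"jaw": 0.4},
    {"tx": 0.068,"ty": 0,"tz": 0.118,"rx": 0,"ry": 0,"rz": 0,"jaw": 0.4},
    {"tx": 0.074,"ty": 0,"tz": 0.128,"rx": 0,"ry": 0,"rz": 0,"jaw": 0.4},
    {"tx": 0.074,"ty": 0,"tz": 0.128,"rx": 0,"ry": 0,"rz": 0,"jaw": 0.4},
    {"tx": 0.074,"ty": 0,"tz": 0.128,"rx": 0,"ry": 0,"rz": 0,"jaw": 0.4}
  ]
}}

```text
time: 25.55
position: [0.5744, 0.3811, -0.0094]
tool_rot: [-0.108, 2.614, 0.032]
ft_force: [-0.4, -0.3, -0.3]
grip_width: 0.402
```

Run:
```python
from h import *
s=st();snap('w20')
```

```text
t25.55 pos [ 0.5744  0.3811 -0.0094] psi -175.28 F [-0.38 -0.34 -0.35] grip 0.4022 (35.0mm) j7 -0.05
```

Request:
{"op": "carry_out", "data": {
  "commands": [
    {"tx": 0.002,"ty": 0,"tz": 0.0026,"rx": 0,"ry": 0,"rz": 0,"jaw": 0.4},
    {"tx": 0.01,"ty": 0,"tz": -0.002,"rx": 0,"ry": 0,"rz": 0,"jaw": 0.4},
    {"tx": 0.02,"ty": 0,"tz": -0.008,"rx": 0,"ry": 0,"rz": 0,"jaw": 0.4},
    {"tx": 0.032,"ty": 0,"tz": -0.015,"rx": 0,"ry": 0,"rz": 0,"jaw": 0.4},
    {"tx": 0.044,"ty": 0,"tz": -0.022,"rx": 0,"ry": 0,"rz": 0,"jaw": 0.4},
    {"tx": 0.056,"ty": 0,"tz": -0.029,"rx": 0,"ry": 0,"rz": 0,"jaw": 0.4},
    {"tx": 0.066,"ty": 0,"tz": -0.035,"rx": 0,"ry": 0,"rz": 0,"jaw": 0.4},
    {"tx": 0.074,"ty": 0,"tz": -0.0395,"rx": 0,"ry": 0,"rz": 0,"jaw": 0.4},
    {"tx": 0.074,"ty": 0,"tz": -0.0395,"rx": 0,"ry": 0,"rz": 0,"jaw": 0.4}
  ]
}}

```text
time: 26.72
position: [0.4887, 0.3737, -0.0145]
tool_rot: [-0.111, 2.617, 0.031]
ft_force: [-0.3, -0.5, -0.3]
grip_width: 0.399
```

Run:
```python
from h import *
s=st();snap('w21')
```

```text
t26.73 pos [ 0.4887  0.3737 -0.0145] psi -175.14 F [-0.31 -0.53 -0.31] grip 0.3987 (34.7mm) j7 -0.18
```

Run:
```python
from h import *
i,im=load('w21')
for p in ((265,271),(395,271),(448,275)): print(onz(i,*p,.006))
R=Rt(184.86,30);p=np.array([.4887,.3737,-.0145])
gom(p+[.012,0,0],R);gom(p+[.012,0,.12],R);gom([.465,.37,.16],Rdown(95))
```

```text
[0.4561194  0.34802296 0.006     ]
[0.45185556 0.3982135  0.006     ]
[0.45250505 0.4193347  0.006     ]
t [-0.0099, -0.0008, 0.0057] r [0.0004, -0.0007, -0.0007]
t [-0.0698, -0.0007, -0.0983] r [0.0004, -0.0007, -0.0007]
t [-0.066, -0.0014, -0.1634] r [0.4096, 0.4097, 1.5287]
```

Request:
{"op": "carry_out", "data": {
  "commands": [
    {"tx": -0.01,"ty": 0,"tz": 0.0057,"rx": 0,"ry": 0,"rz": 0,"jaw": 0.4},
    {"tx": -0.035,"ty": 0,"tz": -0.038,"rx": 0,"ry": 0,"rz": 0,"jaw": 0.4},
    {"tx": -0.066,"ty": 0,"tz": -0.09,"rx": 0,"ry": 0,"rz": 0,"jaw": 0.5},
    {"tx": -0.066,"ty": 0,"tz": -0.13,"rx": 0.06,"ry": 0.06,"rz": 0.16,"jaw": 0.5},
    {"tx": -0.066,"ty": 0,"tz": -0.16,"rx": 0.1,"ry": 0.1,"rz": 0.34,"jaw": 0.5},
    {"tx": -0.066,"ty": 0,"tz": -0.163,"rx": 0.14,"ry": 0.14,"rz": 0.52,"jaw": 0.5},
    {"tx": -0.06,"ty": 0,"tz": -0.165,"rx": 0.19,"ry": 0.19,"rz": 0.7,"jaw": 0.5},
    {"tx": -0.06,"ty": 0,"tz": -0.167,"rx": 0.24,"ry": 0.24,"rz": 0.88,"jaw": 0.5},
    {"tx": -0.057,"ty": 0,"tz": -0.168,"rx": 0.29,"ry": 0.29,"rz": 1.06,"jaw": 0.5},
    {"tx": -0.057,"ty": -0.001,"tz": -0.168,"rx": 0.33,"ry": 0.33,"rz": 1.23,"jaw": 0.5},
    {"tx": -0.057,"ty": -0.001,"tz": -0.168,"rx": 0.38,"ry": 0.38,"rz": 1.4,"jaw": 0.5},
    {"tx": -0.057,"ty": -0.001,"tz": -0.168,"rx": 0.4096,"ry": 0.4097,"rz": 1.5287,"jaw": 0.5}
  ]
}}

```text
time: 28.28
position: [0.4572, 0.369, 0.1594]
tool_rot: [-2.129, -2.307, -0.001]
ft_force: [0.5, 0.3, 0.1]
grip_width: 0.503
```

Run:
```python
from h import *
for k in range(4): get_image('side')
s=st();snap('w22');print(np.round(s['joint_positions'],2))
i,im=load('w22');crop(im,200,60,440,300,3,'pics/f1.png')
```

```text
t28.48 pos [0.4559 0.3692 0.1594] psi 95.07 F [-0.65  0.51 -0.27] grip 0.4955 (43.1mm) j7 -0.87
[ 0.1   0.36 -1.01  1.63  0.31  1.32 -0.87]
```

Run:
```python
from h import *
i,im=load('w22')
r=onz(i,323.5,151.3,.006);j=onz(i,323.5,286,.006);e=onz(i,323.5,133.5,.01);a=onz(i,323.5,205,.0085)
print(r,j,e,np.linalg.norm(e-j),np.degrees(np.arctan2(*(r-j)[[1,0]])))
u=(r-j)/np.linalg.norm(r-j);m1=r-.050*u;m2=(e+j)/2;print(m1,m2)
g=(m1+m2)/2+.018*u;print('grasp',g)
ps=np.degrees(np.arctan2(u[1],u[0]))
go(g[0],g[1],.03,ps);go(g[0],g[1],-.0225,ps,start=(g[0],g[1],.03,ps))
for p in ((210,80),(430,85)): print('greybox',onz(i,*p,.1)[:2])
```

```text
[0.45202701 0.41816654 0.006     ] [0.4620622  0.30427876 0.006     ] [0.45081221 0.4318848  0.01      ] 0.12816342040202067 95.03559464959649
[0.45641574 0.36835953 0.006     ] [0.45643721 0.36808178 0.008     ]
grasp [0.45484653 0.38615118 0.007     ]
to (np.float64(0.45484653015423), np.float64(0.38615118043549485), 0.03, np.float64(95.03559464959649)) t [0.0164, 0.0011, 0.1295] r [0.0003, -0.0, 0.0017]
to (np.float64(0.45484653015423), np.float64(0.38615118043549485), -0.0225, np.float64(95.03559464959649)) t [0.0, 0.0, 0.0525] r [0.0, 0.0, 0.0]
greybox [0.38610333 0.45850689]
greybox [0.50623718 0.46651505]
```

Request:
{"op": "carry_out", "data": {
  "commands": [
    {"tx": 0.0164,"ty": 0.001,"tz": 0.05,"rx": 0,"ry": 0,"rz": 0.002,"jaw": 0.5},
    {"tx": 0.0164,"ty": 0.001,"tz": 0.1,"rx": 0,"ry": 0,"rz": 0.002,"jaw": 0.5},
    {"tx": 0.0164,"ty": 0.001,"tz": 0.14,"rx": 0,"ry": 0,"rz": 0.002,"jaw": 0.5},
    {"tx": 0.0164,"ty": 0.001,"tz": 0.15,"rx": 0,"ry": 0,"rz": 0.002,"jaw": 0.4},
    {"tx": 0.0164,"ty": 0.001,"tz": 0.15,"rx": 0,"ry": 0,"rz": 0.002,"jaw": 0.4},
    {"tx": 0.0164,"ty": 0.001,"tz": 0.15,"rx": 0,"ry": 0,"rz": 0.002,"jaw": 0.4}
  ]
}}

```text
time: 29.28
position: [0.4559, 0.3873, 0.0117]
tool_rot: [2.124, 2.314, 0.006]
ft_force: [0.2, -0.2, 0.7]
grip_width: 0.408
```

Run:
```python
from h import *
get_image('side')
s=st();snap('w23');go(.4548,.3862,-.0235,95.04)
```

```text
t29.32 pos [0.4559 0.3872 0.0117] psi 94.89 F [ 0.17 -0.12 -0.43] grip 0.4046 (35.2mm) j7 -1.01
to (0.4548, 0.3862, -0.0235, 95.04) t [-0.0007, -0.0013, 0.0349] r [0.003, -0.0015, -0.0029]
```

Request:
{"op": "carry_out", "data": {
  "commands": [
    {"tx": -0.0007,"ty": -0.0013,"tz": 0.02,"rx": 0.003,"ry": -0.001,"rz": -0.003,"jaw": 0.4},
    {"tx": -0.0007,"ty": -0.0013,"tz": 0.03,"rx": 0.003,"ry": -0.001,"rz": -0.003,"jaw": 0.4},
    {"tx": -0.0007,"ty": -0.0013,"tz": 0.0345,"rx": 0.003,"ry": -0.001,"rz": -0.003,"jaw": 0.4},
    {"tx": -0.0007,"ty": -0.0013,"tz": 0.0345,"rx": 0.003,"ry": -0.001,"rz": -0.003,"jaw": 0.03},
    {"tx": -0.0007,"ty": -0.0013,"tz": 0.0345,"rx": 0.003,"ry": -0.001,"rz": -0.003,"jaw": 0.03},
    {"tx": -0.0007,"ty": -0.0013,"tz": 0.0345,"rx": 0.003,"ry": -0.001,"rz": -0.003,"jaw": 0.03},
    {"tx": -0.0007,"ty": -0.0013,"tz": 0.0345,"rx": 0.003,"ry": -0.001,"rz": -0.003,"jaw": 0.03},
    {"tx": -0.0007,"ty": -0.0013,"tz": 0.0345,"rx": 0.003,"ry": -0.001,"rz": -0.003,"jaw": 0.03}
  ],
  "grip_force": 35
}}

```text
time: 30.38
position: [0.4539, 0.3855, -0.0244]
tool_rot: [-2.121, -2.316, 0.003]
ft_force: [0.7, -0.1, 1.5]
grip_width: 0.122
```

Run:
```python
from h import *
s=st()
i,im=load('t19');crop(im,225,235,310,340,6,'pics/f2.png')
```

```text
t30.38 pos [ 0.4539  0.3855 -0.0244] psi 95.05 F [ 0.72 -0.13  1.52] grip 0.1224 (10.6mm) j7 -1.03
```

Run:
```python
from h import *
i,im=load('t19')
e={'x-':[(247,320),(260,323),(272,325.5)],'y+':[(239.5,312),(242,298)],'y-':[(284.5,310),(287,296),(295.5,259)],'x+':[(272,252),(285,254.5)],'c':[(257,253.5)]}
q=fitbox(i,e,.049,[.475,.22,np.radians(-10)])
u=np.array([np.cos(q[2]),np.sin(q[2])]);T=q[:2]+(-.007-.018)*u;print(T)
s=ctrl.get_state();go(T[0],T[1],.14,np.degrees(q[2])+180)
```

```text
fit [0.4805 0.2217] phi -10.79 res mm [-1.5, -0.9, -0.9, -1.2, 0.2, -0.4, -1.5, -0.2, -1.2, -0.8, -1.8]
[0.45597338 0.22643197]
to (np.float64(0.4559733816681365), np.float64(0.226431971093419), 0.14, np.float64(169.20554382480984)) t [-0.1587, -0.0123, -0.1644] r [-0.0019, -0.0009, -1.2943]
```

Request:
{"op": "carry_out", "data": {
  "commands": [
    {"tx": 0,"ty": 0,"tz": -0.04,"rx": 0,"ry": 0,"rz": 0,"jaw": 0.03},
    {"tx": 0,"ty": 0,"tz": -0.09,"rx": 0,"ry": 0,"rz": 0,"jaw": 0.03},
    {"tx": -0.01,"ty": 0,"tz": -0.14,"rx": 0,"ry": 0,"rz": -0.1,"jaw": 0.03},
    {"tx": -0.04,"ty": -0.003,"tz": -0.164,"rx": 0,"ry": 0,"rz": -0.28,"jaw": 0.03},
    {"tx": -0.07,"ty": -0.006,"tz": -0.164,"rx": 0,"ry": 0,"rz": -0.46,"jaw": 0.03},
    {"tx": -0.1,"ty": -0.008,"tz": -0.164,"rx": 0,"ry": 0,"rz": -0.64,"jaw": 0.03},
    {"tx": -0.13,"ty": -0.01,"tz": -0.164,"rx": 0,"ry": 0,"rz": -0.82,"jaw": 0.03},
    {"tx": -0.158,"ty": -0.012,"tz": -0.164,"rx": 0,"ry": 0,"rz": -1.0,"jaw": 0.03},
    {"tx": -0.158,"ty": -0.012,"tz": -0.164,"rx": 0,"ry": 0,"rz": -1.18,"jaw": 0.03},
    {"tx": -0.158,"ty": -0.012,"tz": -0.164,"rx": 0,"ry": 0,"rz": -1.294,"jaw": 0.03},
    {"tx": -0.158,"ty": -0.012,"tz": -0.164,"rx": 0,"ry": 0,"rz": -1.294,"jaw": 0.03},
    {"tx": -0.158,"ty": -0.012,"tz": -0.164,"rx": 0,"ry": 0,"rz": -1.294,"jaw": 0.03}
  ]
}}

```text
time: 31.88
position: [0.4558, 0.227, 0.1392]
tool_rot: [-0.298, -3.125, 0.003]
ft_force: [0.7, 0.6, -1.1]
grip_width: 0.126
```

Run:
```python
from h import *
get_image('side');get_image('side')
s=st();snap('w24')
i,im=load('w24');im2=np.clip(im.astype(float)*1.5+20,0,255).astype(np.uint8);cv2.imwrite('pics/f3.png',im2[:,:,::-1]);crop(im2,220,130,420,310,4,'pics/f4.png')
```

```text
t31.98 pos [0.4558 0.2271 0.1392] psi 169.14 F [-0.15  0.1  -0.84] grip 0.1244 (10.8mm) j7 0.65
```

Run:
```python
from h import *
i,im=load('w24')
e={'x-':[(275,148),(320,147.7),(375,148)],'y-':[(251,165),(253,200),(255,235)],'y+':[(403,165),(401.5,200),(399,235)]}
q=fitbox(i,e,.049,[.48,.22,np.radians(-10)]);c,s=np.cos(q[2]),np.sin(q[2])
for v,l,r in ((170,304,349),(195,304.8,349.3)):
    P=(onz(i,l,v,.015)+onz(i,r,v,.015))/2;d=P[:2]-q[:2];print('pocket ctr',c*d[0]+s*d[1],-s*d[0]+c*d[1])
S=ctrl.get_state();p=S['position'];z=p[2]+.0244+.0085
ring=onz(i,323.2,235,p[2]+.0244+.0085);shk=onz(i,324,300,p[2]+.0244+.0085);print('ring',ring,'rel tcp',(ring-p)[:2]@[np.cos(np.radians(169.14)),np.sin(np.radians(169.14))],'axis',np.degrees(np.arctan2(*(ring-shk)[[1,0]])))
T=q[:2]+(-.007-.018)*np.array([c,s]);print('T',T,np.degrees(q[2])+180)
go(T[0],T[1],.04,np.degrees(q[2])+180)
```

```text
fit [0.4811 0.2245] phi -10.84 res mm [-0.0, 0.1, -0.1, -0.6, -0.7, -1.0, -0.7, -0.5, -1.0]
pocket ctr -0.06371114563925732 -0.000213694161631299
pocket ctr -0.045260463924566494 0.00021408921478363076
ring [0.42332656 0.23321551 0.17215971] rel tcp 0.033106801032152126 axis 169.7745612287047
T [0.45650289 0.22916272] 169.16194433404127
to (np.float64(0.45650288703430364), np.float64(0.22916271926247797), 0.04, np.float64(169.16194433404127)) t [-0.0005, 0.0023, 0.0993] r [-0.0017, -0.0024, -0.0001]
```

Request:
{"op": "carry_out", "data": {
  "commands": [
    {"tx": -0.001,"ty": 0.0022,"tz": 0.04,"rx": -0.002,"ry": -0.002,"rz": 0,"jaw": 0.03},
    {"tx": -0.001,"ty": 0.0022,"tz": 0.08,"rx": -0.002,"ry": -0.002,"rz": 0,"jaw": 0.03},
    {"tx": -0.001,"ty": 0.0022,"tz": 0.105,"rx": -0.002,"ry": -0.002,"rz": 0,"jaw": 0.03},
    {"tx": -0.001,"ty": 0.0022,"tz": 0.105,"rx": -0.002,"ry": -0.002,"rz": 0,"jaw": 0.03},
    {"tx": -0.001,"ty": 0.0022,"tz": 0.105,"rx": -0.002,"ry": -0.002,"rz": 0,"jaw": 0.03},
    {"tx": -0.001,"ty": 0.0022,"tz": 0.105,"rx": -0.002,"ry": -0.002,"rz": 0,"jaw": 0.03}
  ]
}}

```text
time: 32.78
position: [0.4581, 0.2293, 0.0356]
tool_rot: [0.296, 3.126, 0.002]
ft_force: [0.5, -0.5, -0.8]
grip_width: 0.123
```

Run:
```python
from h import *
get_image('side')
s=st();snap('w25');go(.4571,.2290,-.017,169.1)
i,im=load('w25');im2=np.clip(im.astype(float)*1.5+20,0,255).astype(np.uint8);crop(im2,220,130,420,310,4,'pics/f4.png')
```

```text
t32.83 pos [0.4581 0.2291 0.0355] psi 169.16 F [ 0.43  0.62 -0.49] grip 0.1239 (10.8mm) j7 0.52
to (0.4571, 0.229, -0.017, 169.1) t [0.0009, -0.0002, 0.0523] r [0.001, 0.0013, 0.0011]
```

Request:
{"op": "carry_out", "data": {
  "commands": [
    {"tx": 0.0007,"ty": 0,"tz": 0.02,"rx": 0.001,"ry": 0.001,"rz": 0,"jaw": 0.03},
    {"tx": 0.0007,"ty": 0,"tz": 0.035,"rx": 0.001,"ry": 0.001,"rz": 0,"jaw": 0.03},
    {"tx": 0.0007,"ty": 0,"tz": 0.043,"rx": 0.001,"ry": 0.001,"rz": 0,"jaw": 0.03},
    {"tx": 0.0007,"ty": 0,"tz": 0.048,"rx": 0.001,"ry": 0.001,"rz": 0,"jaw": 0.03},
    {"tx": 0.0007,"ty": 0,"tz": 0.052,"rx": 0.001,"ry": 0.001,"rz": 0,"jaw": 0.03},
    {"tx": 0.0007,"ty": 0,"tz": 0.052,"rx": 0.001,"ry": 0.001,"rz": 0,"jaw": 0.03},
    {"tx": 0.0007,"ty": 0,"tz": 0.052,"rx": 0.001,"ry": 0.001,"rz": 0,"jaw": 0.03}
  ]
}}

```text
time: 33.75
position: [0.4571, 0.2296, -0.0174]
tool_rot: [-0.296, -3.128, -0.001]
ft_force: [1.2, 1.3, 1.2]
grip_width: 0.127
```

Run:
```python
from h import *
s=st();snap('w26')
i,im=load('w26');im2=np.clip(im.astype(float)*1.5+20,0,255).astype(np.uint8);crop(im2,220,130,420,310,4,'pics/f4.png')
```

```text
t33.75 pos [ 0.4571  0.2296 -0.0174] psi 169.20 F [1.18 1.29 1.17] grip 0.1268 (11.0mm) j7 0.46
```

Request:
{"op": "carry_out", "data": {
  "commands": [
    {"tx": 0,"ty": 0,"tz": 0,"rx": 0,"ry": 0,"rz": 0,"jaw": 0.35},
    {"tx": 0,"ty": 0,"tz": 0,"rx": 0,"ry": 0,"rz": 0,"jaw": 0.35},
    {"tx": 0,"ty": 0,"tz": 0,"rx": 0,"ry": 0,"rz": 0,"jaw": 0.35},
    {"tx": 0,"ty": 0,"tz": -0.02,"rx": 0,"ry": 0,"rz": 0,"jaw": 0.35},
    {"tx": 0,"ty": 0,"tz": -0.08,"rx": 0,"ry": 0,"rz": 0,"jaw": 0.6},
    {"tx": -0.02,"ty": 0,"tz": -0.14,"rx": 0,"ry": 0,"rz": 0,"jaw": 1},
    {"tx": -0.046,"ty": 0,"tz": -0.16,"rx": 0,"ry": 0,"rz": 0,"jaw": 1},
    {"tx": -0.046,"ty": 0,"tz": -0.16,"rx": 0,"ry": 0,"rz": 0,"jaw": 1},
    {"tx": -0.046,"ty": 0,"tz": -0.16,"rx": 0,"ry": 0,"rz": 0,"jaw": 1}
  ]
}}

```text
time: 34.92
position: [0.5005, 0.2207, 0.142]
tool_rot: [-0.294, -3.125, 0.001]
ft_force: [-0.9, -0.1, -0.8]
grip_width: 0.833
```

Run:
```python
from h import *
get_image('side')
s=st();snap('w27');snap('t27','top')
i,im=load('w27');im2=np.clip(im.astype(float)*1.4+20,0,255).astype(np.uint8);cv2.imwrite('pics/f5.png',im2[:,:,::-1])
```

```text
t34.98 pos [0.5002 0.2206 0.1416] psi 169.27 F [-0.03  0.29 -0.72] grip 0.8787 (76.4mm) j7 0.64
```

```bash
python3 - <<'E'
from h import *
i,im=load('w27');crop(np.clip(im*1.2,0,255).astype(np.uint8),235,65,415,325,3,'pics/f6.png')
E
python3 - <<'E'
from h import *
i,im=load('w27')
e={'x-':[(260,77.7),(320,77.5),(385,77.8)],'x+':[(270,315),(320,315),(350,315)],'y-':[(245.7,95),(250,180),(255,285)],'y+':[(402.3,95),(398.3,180),(393.3,283)],'ry-':[(276,215),(277,235)],'ry+':[(372,215),(371,235)]}
q=fitbox(i,e,.049,[.48,.22,np.radians(-10)])
np.save('blue.npy',q)
u=np.array([np.cos(q[2]),np.sin(q[2])]);g=q[:2]+.022*u;print('grip',g)
ps=np.degrees(q[2])+180
st();go(g[0],g[1],.06,ps);go(g[0],g[1],-.002,ps)
E
```

```text
fit [0.4821 0.2242] phi -10.81 res mm [-1.4, -1.2, -1.4, -1.3, -1.3, -1.4, -0.9, -1.0, -1.0, -1.1, -0.9, -0.8, -0.5, -0.7, -0.5, -0.7]
grip [0.50371903 0.22009867]
t35.08 pos [0.5003 0.2205 0.1414] psi 169.27 F [ 0.48  0.29 -0.5 ] grip 0.9499 (82.6mm) j7 0.64
to (np.float64(0.5037190300025683), np.float64(0.22009866574389086), 0.06, np.float64(169.19055126354056)) t [-0.0037, 0.0004, 0.0814] r [-0.0017, -0.003, 0.0015]
to (np.float64(0.5037190300025683), np.float64(0.22009866574389086), -0.002, np.float64(169.19055126354056)) t [-0.0039, 0.0005, 0.1434] r [-0.0017, -0.003, 0.0015]
```

Request:
{"op": "carry_out", "data": {
  "commands": [
    {"tx": -0.0037,"ty": 0.0005,"tz": 0.04,"rx": -0.001,"ry": -0.003,"rz": 0.001,"jaw": 1},
    {"tx": -0.0037,"ty": 0.0005,"tz": 0.08,"rx": -0.001,"ry": -0.003,"rz": 0.001,"jaw": 1},
    {"tx": -0.0037,"ty": 0.0005,"tz": 0.115,"rx": -0.001,"ry": -0.003,"rz": 0.001,"jaw": 1},
    {"tx": -0.0037,"ty": 0.0005,"tz": 0.14,"rx": -0.001,"ry": -0.003,"rz": 0.001,"jaw": 1},
    {"tx": -0.0037,"ty": 0.0005,"tz": 0.146,"rx": -0.001,"ry": -0.003,"rz": 0.001,"jaw": 1},
    {"tx": -0.0037,"ty": 0.0005,"tz": 0.146,"rx": -0.001,"ry": -0.003,"rz": 0.001,"jaw": 1}
  ]
}}

```text
time: 35.83
position: [0.505, 0.2205, -0.0036]
tool_rot: [0.296, 3.126, 0.001]
ft_force: [0.3, -0.1, 0.3]
grip_width: 1.0
```

Run:
```python
from h import *
get_image('side');s=st();snap('w28')
```

```text
t35.88 pos [ 0.5056  0.2207 -0.003 ] psi 169.16 F [ 0.1  -0.31 -0.68] grip 1.0010 (87.1mm) j7 0.51
```

Request:
{"op": "carry_out", "data": {
  "commands": [
    {"tx": 0,"ty": 0,"tz": 0.001,"rx": 0,"ry": 0,"rz": 0,"jaw": 0.65},
    {"tx": 0,"ty": 0,"tz": 0.001,"rx": 0,"ry": 0,"rz": 0,"jaw": 0.65},
    {"tx": 0,"ty": 0,"tz": 0.001,"rx": 0,"ry": 0,"rz": 0,"jaw": 0.65},
    {"tx": 0,"ty": 0,"tz": 0.001,"rx": 0,"ry": 0,"rz": 0,"jaw": 0.65},
    {"tx": 0,"ty": 0,"tz": 0.001,"rx": 0,"ry": 0,"rz": 0,"jaw": 0.65}
  ],
  "grip_force": 60
}}

```text
time: 36.55
position: [0.5056, 0.22, -0.0045]
tool_rot: [0.298, 3.125, 0.0]
ft_force: [-0.2, -1.3, 2.7]
grip_width: 0.756
```

Run:
```python
from h import *
s=st();q=np.load('blue.npy')
R=Rdown(np.degrees(q[2])+180)
print('tcp in tray',Rn.from_euler('z',-q[2]).as_matrix()@np.r_[s['position'][:2]-q[:2],0])
```

```text
t36.55 pos [ 0.5056  0.22   -0.0045] psi 169.12 F [-0.18 -1.26  2.7 ] grip 0.7564 (65.8mm) j7 0.51
tcp in tray [0.02383956 0.00027646 0.        ]
```

Run:
```python
from h import *
sd=camera_info('side')
R=Rdown(13.28)
for lab,tcp,vv in (('c8',[.6405,-.2573,.062],138),('c9',[.6421,-.2581,-.0114],162)):
  for y in (-.093,-.067):
    for tz in (-.06,-.07,-.08,-.09,-.1):
      P=np.array(tcp)+R@np.array([0,y,tz]); print(lab,y,tz,proj(sd,P).round(1))
for f in ('w7','w10','w18'):
  i,im=load(f); im2=np.clip(im.astype(float)*1.5+20,0,255).astype(np.uint8); cv2.imwrite(f'pics/g_{f}.png',im2[:,:320,::-1])
```

```text
c8 -0.093 -0.06 [336.3 154.5]
c8 -0.093 -0.07 [336.4 151.4]
c8 -0.093 -0.08 [336.4 148.2]
c8 -0.093 -0.09 [336.5 144.9]
c8 -0.093 -0.1 [336.6 141.7]
c8 -0.067 -0.06 [336.5 149.2]
c8 -0.067 -0.07 [336.6 146.1]
c8 -0.067 -0.08 [336.6 142.9]
c8 -0.067 -0.09 [336.7 139.7]
c8 -0.067 -0.1 [336.8 136.5]
c9 -0.093 -0.06 [335.3 176.8]
c9 -0.093 -0.07 [335.4 173.8]
c9 -0.093 -0.08 [335.5 170.8]
c9 -0.093 -0.09 [335.5 167.7]
c9 -0.093 -0.1 [335.6 164.7]
c9 -0.067 -0.06 [335.5 171.3]
c9 -0.067 -0.07 [335.6 168.3]
c9 -0.067 -0.08 [335.7 165.4]
c9 -0.067 -0.09 [335.7 162.3]
c9 -0.067 -0.1 [335.8 159.3]
```

Run:
```python
from h import *
i,im=load('w10')
print('bottom',[onz(i,*p,0)[:2].round(4).tolist() for p in ((165,177),(183,95),(203,3))])
print('top',[onz(i,*p,.148)[:2].round(4).tolist() for p in ((36,239),(70,0))])
i,im=load('w18')
print('bottom',[onz(i,*p,0)[:2].round(4).tolist() for p in ((175,243),(135,138),(97,38))])
print('top',[onz(i,*p,.148)[:2].round(4).tolist() for p in ((78,303),(0,135))])
i,im=load('w7')
for p in ((0,0),): pass
q=np.array([.4815,-.078]);ph=np.radians(204.33);u=np.array([np.cos(ph),np.sin(ph)]);n=np.array([-u[1],u[0]])
for xg in (.008,.0238,.037): 
  c=q+xg*u+.095*n;print(xg,'corners',(c+.0375*u).round(4),(c-.0375*u).round(4))
```

```text
bottom [[0.5416, -0.1825], [0.4804, -0.1891], [0.4191, -0.1958]]
top [[0.548, -0.1829], [0.4527, -0.193]]
bottom [[0.5391, -0.1831], [0.4434, -0.1934], [0.3642, -0.2015]]
top [[0.5293, -0.1868], [0.4332, -0.1965]]
0.008 corners [ 0.4792 -0.1833] [ 0.5475 -0.1524]
0.0238 corners [ 0.4648 -0.1898] [ 0.5331 -0.1589]
0.037 corners [ 0.4528 -0.1953] [ 0.5211 -0.1644]
```

The toolbox wall measures y≈-0.189 at x=0.48. With the grip at x 24 in the tray, the gripper's body would pass within 1 mm of it, so I'll regrip at about x 9.

Request:
{"op": "carry_out", "data": {
  "commands": [
    {"tx": 0,"ty": 0,"tz": 0,"rx": 0,"ry": 0,"rz": 0,"jaw": 0.95},
    {"tx": 0,"ty": 0,"tz": 0,"rx": 0,"ry": 0,"rz": 0,"jaw": 0.95},
    {"tx": 0,"ty": 0,"tz": 0,"rx": 0,"ry": 0,"rz": 0,"jaw": 0.95},
    {"tx": 0.0145,"ty": 0,"tz": 0,"rx": 0,"ry": 0,"rz": 0,"jaw": 0.95},
    {"tx": 0.0145,"ty": 0,"tz": 0,"rx": 0,"ry": 0,"rz": 0,"jaw": 0.95},
    {"tx": 0.0145,"ty": 0,"tz": 0,"rx": 0,"ry": 0,"rz": 0,"jaw": 0.95},
    {"tx": 0.0145,"ty": 0,"tz": 0,"rx": 0,"ry": 0,"rz": 0,"jaw": 0.65},
    {"tx": 0.0145,"ty": 0,"tz": 0,"rx": 0,"ry": 0,"rz": 0,"jaw": 0.65},
    {"tx": 0.0145,"ty": 0,"tz": 0,"rx": 0,"ry": 0,"rz": 0,"jaw": 0.65},
    {"tx": 0.0145,"ty": 0,"tz": 0,"rx": 0,"ry": 0,"rz": 0,"jaw": 0.65},
    {"tx": 0.0145,"ty": 0,"tz": 0,"rx": 0,"ry": 0,"rz": 0,"jaw": 0.65}
  ],
  "grip_force": 60
}}

```text
time: 37.92
position: [0.4912, 0.2228, -0.0048]
tool_rot: [0.298, 3.126, 0.0]
ft_force: [0.3, -0.9, -0.4]
grip_width: 0.75
```

Run:
```python
from h import *
s=st();q=np.load('blue.npy')
print('tcp in tray',Rn.from_euler('z',-q[2]).as_matrix()@np.r_[s['position'][:2]-q[:2],0])
snap('w29')
```

```text
t37.92 pos [ 0.4912  0.2228 -0.0048] psi 169.12 F [ 0.31 -0.91 -0.45] grip 0.7504 (65.3mm) j7 0.49
tcp in tray [0.00921784 0.00030359 0.        ]
```

Run:
```python
from h import *
go(.4731,-.0818,.17,24.33)
```

```text
to (0.4731, -0.0818, 0.17, 24.33) t [-0.04, -0.3025, -0.1749] r [0.0023, 0.0002, 2.5272]
```

Request:
{"op": "carry_out", "data": {
  "commands": [
    {"tx": 0,"ty": 0,"tz": -0.02,"rx": 0,"ry": 0,"rz": 0,"jaw": 0.65},
    {"tx": 0,"ty": 0,"tz": -0.06,"rx": 0,"ry": 0,"rz": 0,"jaw": 0.65},
    {"tx": 0,"ty": 0,"tz": -0.12,"rx": 0,"ry": 0,"rz": 0,"jaw": 0.65},
    {"tx": 0,"ty": -0.01,"tz": -0.175,"rx": 0,"ry": 0,"rz": 0.16,"jaw": 0.65},
    {"tx": -0.003,"ty": -0.025,"tz": -0.175,"rx": 0,"ry": 0,"rz": 0.34,"jaw": 0.65},
    {"tx": -0.006,"ty": -0.045,"tz": -0.175,"rx": 0,"ry": 0,"rz": 0.52,"jaw": 0.65},
    {"tx": -0.009,"ty": -0.07,"tz": -0.175,"rx": 0,"ry": 0,"rz": 0.7,"jaw": 0.65},
    {"tx": -0.012,"ty": -0.095,"tz": -0.175,"rx": 0,"ry": 0,"rz": 0.88,"jaw": 0.65},
    {"tx": -0.016,"ty": -0.12,"tz": -0.175,"rx": 0,"ry": 0,"rz": 1.06,"jaw": 0.65},
    {"tx": -0.019,"ty": -0.145,"tz": -0.175,"rx": 0,"ry": 0,"rz": 1.24,"jaw": 0.65},
    {"tx": -0.022,"ty": -0.17,"tz": -0.175,"rx": 0,"ry": 0,"rz": 1.42,"jaw": 0.65},
    {"tx": -0.025,"ty": -0.195,"tz": -0.175,"rx": 0,"ry": 0,"rz": 1.6,"jaw": 0.65}
  ]
}}

```text
time: 39.48
position: [0.4779, 0.0267, 0.1706]
tool_rot: [2.454, 1.959, 0.001]
ft_force: [0.3, -0.2, -3.0]
grip_width: 0.755
```

Request:
{"op": "carry_out", "data": {
  "commands": [
    {"tx": 0,"ty": 0,"tz": 0,"rx": 0,"ry": 0,"rz": 0.18,"jaw": 0.65},
    {"tx": 0,"ty": 0,"tz": 0,"rx": 0,"ry": 0,"rz": 0.36,"jaw": 0.65},
    {"tx": 0,"ty": 0,"tz": 0,"rx": 0,"ry": 0,"rz": 0.54,"jaw": 0.65},
    {"tx": 0,"ty": 0,"tz": 0,"rx": 0,"ry": 0,"rz": 0.72,"jaw": 0.65},
    {"tx": 0,"ty": 0,"tz": 0,"rx": 0,"ry": 0,"rz": 0.9,"jaw": 0.65},
    {"tx": 0,"ty": 0,"tz": 0,"rx": 0,"ry": 0,"rz": 0.927,"jaw": 0.65},
    {"tx": 0,"ty": 0,"tz": 0,"rx": 0,"ry": 0,"rz": 0.927,"jaw": 0.65}
  ]
}}

```text
time: 40.35
position: [0.4783, 0.027, 0.1703]
tool_rot: [3.069, 0.667, 0.002]
ft_force: [0.2, 0.6, -4.4]
grip_width: 0.75
```

Run:
```python
from h import *
s=st();print(np.round(s['joint_positions'],2));go(.4731,-.0818,.17,24.33);snap('w30')
```

```text
t40.35 pos [0.4783 0.027  0.1703] psi 24.53 F [ 0.24  0.64 -4.42] grip 0.7497 (65.2mm) j7 -1.24
[ 0.92  0.   -1.02  1.86  0.    1.28 -1.24]
to (0.4731, -0.0818, 0.17, 24.33) t [-0.05, 0.0968, 0.0004] r [0.0008, -0.0014, 0.0035]
```

```bash
python3 - <<'E'
from h import *
i,im=load('w18');im2=np.clip(im.astype(float)*1.8+20,0,255).astype(np.uint8);crop(im2,160,25,385,285,3,'pics/h1.png')
i,im=load('w10');im2=np.clip(im.astype(float)*1.8+20,0,255).astype(np.uint8);crop(im2,235,20,415,290,3,'pics/h2.png')
E
python3 - <<'E'
from h import *
i,im=load('w10')
e={'x+':[(277,29),(350,28.5),(390,28.5)],'y+':[(247.7,185),(251,240),(242,72)],'y-':[(407,50),(405.3,75),(399.7,185),(396.3,235)],'x-':[(265,284.5),(320,285),(385,284)],'ry+':[(272.7,150),(270.7,105)],'ry-':[(375,150),(376.5,110)]}
fitbox(i,e,.049,[.48,-.07,np.radians(204)])
i,im=load('w18')
e={'y+':[(231.7,220.7),(256.7,256.7)],'y-':[(340,155.7),(366.7,201.7),(275,51.7),(283.3,65)],'x-':[(293.3,275.7),(360,231)],'x+':[(180,88.3),(243.3,41.7)]}
fitbox(i,e,.049,[.48,-.07,np.radians(204)])
E
```

```text
fit [ 0.4805 -0.0787] phi 204.33 res mm [-1.9, -1.7, -1.7, -1.0, -1.4, -1.1, -0.7, -0.9, -0.9, -1.5, -1.8, -1.4, -2.2, -0.9, -0.6, -0.6, -0.5]
fit [ 0.48   -0.0784] phi 204.53 res mm [-1.8, -0.8, -0.5, -2.0, -0.1, -0.1, -0.4, -2.8, -1.1, -1.2]
```

Run:
```python
from h import *
s=st();go(.4722,-.0822,.17,24.35)
```

```text
t40.40 pos [0.4784 0.0269 0.1703] psi 24.51 F [-1.25 -0.08 -3.59] grip 0.7556 (65.7mm) j7 -1.24
to (0.4722, -0.0822, 0.17, 24.35) t [-0.0509, 0.0967, 0.0003] r [0.0008, -0.0014, 0.0028]
```

Request:
{"op": "carry_out", "data": {
  "commands": [
    {"tx": -0.025,"ty": 0.048,"tz": 0,"rx": 0.001,"ry": -0.001,"rz": 0.003,"jaw": 0.65},
    {"tx": -0.045,"ty": 0.085,"tz": 0,"rx": 0.001,"ry": -0.001,"rz": 0.003,"jaw": 0.65},
    {"tx": -0.051,"ty": 0.0967,"tz": 0.02,"rx": 0.001,"ry": -0.001,"rz": 0.003,"jaw": 0.65},
    {"tx": -0.051,"ty": 0.0967,"tz": 0.06,"rx": 0.001,"ry": -0.001,"rz": 0.003,"jaw": 0.65},
    {"tx": -0.051,"ty": 0.0967,"tz": 0.095,"rx": 0.001,"ry": -0.001,"rz": 0.003,"jaw": 0.65},
    {"tx": -0.051,"ty": 0.0967,"tz": 0.105,"rx": 0.001,"ry": -0.001,"rz": 0.003,"jaw": 0.65},
    {"tx": -0.051,"ty": 0.0967,"tz": 0.105,"rx": 0.001,"ry": -0.001,"rz": 0.003,"jaw": 0.65},
    {"tx": -0.051,"ty": 0.0967,"tz": 0.105,"rx": 0.001,"ry": -0.001,"rz": 0.003,"jaw": 0.65}
  ]
}}

```text
time: 41.4
position: [0.4736, -0.0826, 0.0666]
tool_rot: [3.071, 0.658, 0.004]
ft_force: [0.1, 1.2, -3.3]
grip_width: 0.756
```

Run:
```python
from h import *
get_image('top');s=st();go(.4722,-.0822,.032,24.35);snap('w31');snap('s31','side')
i,im=load('s31');im2=np.clip(im.astype(float)*1.5+20,0,255).astype(np.uint8);crop(im2,310,110,470,240,5,'pics/h3.png')
```

```text
t41.45 pos [ 0.4735 -0.0827  0.0666] psi 24.19 F [ 0.19 -0.38 -3.23] grip 0.7548 (65.7mm) j7 -1.13
to (0.4722, -0.0822, 0.032, 24.35) t [-0.0011, -0.0011, 0.0346] r [0.0016, -0.0025, -0.0028]
```

Request:
{"op": "carry_out", "data": {
  "commands": [
    {"tx": -0.001,"ty": -0.001,"tz": 0.01,"rx": 0.001,"ry": -0.002,"rz": -0.003,"jaw": 0.65},
    {"tx": -0.001,"ty": -0.001,"tz": 0.018,"rx": 0.001,"ry": -0.002,"rz": -0.003,"jaw": 0.65},
    {"tx": -0.001,"ty": -0.001,"tz": 0.024,"rx": 0.001,"ry": -0.002,"rz": -0.003,"jaw": 0.65},
    {"tx": -0.001,"ty": -0.001,"tz": 0.028,"rx": 0.001,"ry": -0.002,"rz": -0.003,"jaw": 0.65},
    {"tx": -0.001,"ty": -0.001,"tz": 0.028,"rx": 0.001,"ry": -0.002,"rz": -0.003,"jaw": 0.65}
  ]
}}

```text
time: 42.18
position: [0.4706, -0.0818, 0.0367]
tool_rot: [-3.069, -0.662, 0.003]
ft_force: [-0.3, 0.2, -3.7]
grip_width: 0.752
```

Run:
```python
from h import *
get_image('top');s=st();go(.4722,-.0822,.032,24.35)
```

```text
t42.23 pos [ 0.4709 -0.0819  0.037 ] psi 24.35 F [-0.12 -0.48 -3.69] grip 0.7551 (65.7mm) j7 -1.17
to (0.4722, -0.0822, 0.032, 24.35) t [0.0011, 0.0009, 0.005] r [-0.0018, 0.0014, 0.0]
```

Request:
{"op": "carry_out", "data": {
  "commands": [
    {"tx": 0.0005,"ty": 0.0005,"tz": 0.003,"rx": 0,"ry": 0,"rz": 0,"jaw": 0.65},
    {"tx": 0.0005,"ty": 0.0005,"tz": 0.005,"rx": 0,"ry": 0,"rz": 0,"jaw": 0.65},
    {"tx": 0.0005,"ty": 0.0005,"tz": 0.006,"rx": 0,"ry": 0,"rz": 0,"jaw": 0.65},
    {"tx": 0.0005,"ty": 0.0005,"tz": 0.006,"rx": 0,"ry": 0,"rz": 0,"jaw": 0.65}
  ]
}}

```text
time: 42.72
position: [0.4717, -0.0823, 0.0321]
tool_rot: [-3.071, -0.663, 0.004]
ft_force: [-4.7, 1.2, 5.8]
grip_width: 0.756
```

Run:
```python
from h import *
get_image('top');s=st();snap('s32','side')
i,im=load('s32');im2=np.clip(im.astype(float)*1.5+20,0,255).astype(np.uint8);crop(im2,310,110,470,240,5,'pics/h3.png')
```

```text
t42.77 pos [ 0.4716 -0.0823  0.0321] psi 24.34 F [-5.29  1.31  6.16] grip 0.7582 (66.0mm) j7 -1.18
```

Request:
{"op": "carry_out", "data": {
  "commands": [
    {"tx": 0,"ty": 0,"tz": -0.001,"rx": 0,"ry": 0,"rz": 0,"jaw": 0.95},
    {"tx": 0,"ty": 0,"tz": -0.001,"rx": 0,"ry": 0,"rz": 0,"jaw": 0.95},
    {"tx": 0,"ty": 0,"tz": -0.001,"rx": 0,"ry": 0,"rz": 0,"jaw": 0.95},
    {"tx": 0,"ty": 0,"tz": -0.02,"rx": 0,"ry": 0,"rz": 0,"jaw": 0.95},
    {"tx": 0,"ty": 0,"tz": -0.07,"rx": 0,"ry": 0,"rz": 0,"jaw": 0.95},
    {"tx": 0,"ty": 0,"tz": -0.13,"rx": 0,"ry": 0,"rz": 0,"jaw": 0.95},
    {"tx": 0,"ty": 0,"tz": -0.14,"rx": 0,"ry": 0,"rz": 0,"jaw": 0.95},
    {"tx": 0,"ty": 0,"tz": -0.14,"rx": 0,"ry": 0,"rz": 0,"jaw": 0.95}
  ]
}}

```text
time: 43.82
position: [0.4724, -0.0825, 0.1723]
tool_rot: [3.07, 0.662, -0.0]
ft_force: [0.3, -0.2, -1.1]
grip_width: 0.951
```

Run:
```python
from h import *
get_image('top');s=st();snap('w33');snap('t33','top');go(.698,-.068,.14,171.7)
```

```text
t43.88 pos [ 0.4714 -0.0824  0.1709] psi 24.34 F [0.5  0.56 0.11] grip 0.9510 (82.7mm) j7 -1.02
to (0.698, -0.068, 0.14, 171.7) t [0.213, 0.081, 0.0289] r [-0.0053, -0.003, -2.5717]
```

Request:
{"op": "carry_out", "data": {
  "commands": [
    {"tx": 0.015,"ty": 0.006,"tz": 0,"rx": 0,"ry": 0,"rz": -0.18,"jaw": 1},
    {"tx": 0.03,"ty": 0.012,"tz": 0,"rx": 0,"ry": 0,"rz": -0.36,"jaw": 1},
    {"tx": 0.045,"ty": 0.018,"tz": 0,"rx": 0,"ry": 0,"rz": -0.54,"jaw": 1},
    {"tx": 0.06,"ty": 0.024,"tz": 0,"rx": 0,"ry": 0,"rz": -0.72,"jaw": 1},
    {"tx": 0.075,"ty": 0.03,"tz": 0,"rx": 0,"ry": 0,"rz": -0.9,"jaw": 1},
    {"tx": 0.09,"ty": 0.036,"tz": 0,"rx": 0,"ry": 0,"rz": -1.08,"jaw": 1},
    {"tx": 0.105,"ty": 0.042,"tz": 0,"rx": 0,"ry": 0,"rz": -1.26,"jaw": 1},
    {"tx": 0.12,"ty": 0.048,"tz": 0,"rx": 0,"ry": 0,"rz": -1.44,"jaw": 1},
    {"tx": 0.14,"ty": 0.054,"tz": 0,"rx": 0,"ry": 0,"rz": -1.62,"jaw": 1},
    {"tx": 0.165,"ty": 0.063,"tz": 0,"rx": 0,"ry": 0,"rz": -1.8,"jaw": 1},
    {"tx": 0.19,"ty": 0.072,"tz": 0.01,"rx": 0,"ry": 0,"rz": -1.98,"jaw": 1},
    {"tx": 0.213,"ty": 0.081,"tz": 0.029,"rx": 0,"ry": 0,"rz": -2.16,"jaw": 1}
  ]
}}

```text
time: 45.48
position: [0.6997, -0.0677, 0.1398]
tool_rot: [-0.852, -3.02, -0.001]
ft_force: [-0.2, -0.2, 0.1]
grip_width: 1.0
```

Request:
{"op": "carry_out", "data": {
  "commands": [
    {"tx": 0,"ty": 0,"tz": 0,"rx": 0,"ry": 0,"rz": -0.18,"jaw": 1},
    {"tx": 0,"ty": 0,"tz": 0,"rx": 0,"ry": 0,"rz": -0.36,"jaw": 1},
    {"tx": 0,"ty": 0,"tz": 0,"rx": 0,"ry": 0,"rz": -0.412,"jaw": 1},
    {"tx": 0,"ty": 0,"tz": 0,"rx": 0,"ry": 0,"rz": -0.412,"jaw": 1},
    {"tx": 0,"ty": 0,"tz": 0,"rx": 0,"ry": 0,"rz": -0.412,"jaw": 1}
  ]
}}

```text
time: 46.1
position: [0.6987, -0.0681, 0.1406]
tool_rot: [-0.228, -3.13, -0.001]
ft_force: [0.2, -0.0, 0.2]
grip_width: 1.002
```

Run:
```python
from h import *
get_image('top');s=st();snap('w34')
i,im=load('w34');crop(np.clip(im*1.3,0,255).astype(np.uint8),225,55,425,330,3,'pics/h4.png')
```

```text
t46.15 pos [ 0.6989 -0.0682  0.141 ] psi 171.68 F [ 0.47  0.6  -0.36] grip 0.9976 (86.8mm) j7 1.08
```

Run:
```python
from h import *
i,im=load('w34')
# picks: scale3 offset(225,55)
def P(x,y): return (225+x/3,55+y/3)
e={'x-':[P(110,57),P(300,57),P(480,57)],'x+':[P(120,775),P(250,775),P(390,775)],'y-':[P(57,110),P(68,300),P(93,690)],'y+':[P(530,110),P(521,300),P(505,680)],'ry-':[P(150,480),P(152,550)],'ry+':[P(443,480),P(440,550)]}
q=fitbox(i,e,.049,[.677,-.065,np.radians(-8.3)]);np.save('green.npy',q)
c,s=np.cos(q[2]),np.sin(q[2])
def loc(p,z): d=onz(i,*p,z)[:2]-q[:2];return (1000*np.array([c*d[0]+s*d[1],-s*d[0]+c*d[1]])).round(1)
print('handle rear',loc(P(296,93),.02),'tip',loc(P(296,627),.014),'pocket front',loc(P(296,655),.015),'rivets',loc(P(295,165),.02),loc(P(295,356),.02))
print('handle front',loc(P(296,418),.02))
u=np.array([c,s]);g=q[:2]+.0095*u
go(g[0],g[1],-.0045,np.degrees(q[2])+180)
# seated blue
```

```text
fit [ 0.6788 -0.0651] phi -8.07 res mm [-1.0, -1.1, -1.3, -1.3, -1.1, -1.0, -0.7, -0.8, -1.8, -1.1, -1.1, -1.0, -0.1, 0.1, 0.1, -0.1]
handle rear [-75.7   0.4] tip [55.5 -0.2] pocket front [62.9 -0.2] rivets [-60.    0.1] [-16.   -0.1]
handle front [-0.9  0.1]
to (np.float64(0.6881663881276124), np.float64(-0.0664483170689869), -0.0045, np.float64(171.9252032949373)) t [0.0105, 0.0001, 0.1458] r [0.0004, -0.0026, -0.0041]
```

The scraper's measured rear end is at x≈-76 in the tray, and its tip is 7 mm short of the pocket front. It sits about 4 mm too far back, probably with the handle end riding on the foam edge. I'll regrip it and move it forward.

Run:
```python
from h import *
st();go(.6412,-.0598,-.014,171.9)
```

```text
t46.20 pos [ 0.6989 -0.0682  0.1412] psi 171.69 F [-0.16 -0.36 -0.8 ] grip 0.9987 (86.9mm) j7 1.08
to (0.6412, -0.0598, -0.014, 171.9) t [0.0579, -0.0001, 0.1554] r [0.0004, -0.0026, -0.0037]
```

Request:
{"op": "carry_out", "data": {
  "commands": [
    {"tx": 0.03,"ty": 0,"tz": 0.02,"rx": 0,"ry": -0.002,"rz": -0.004,"jaw": 0.48},
    {"tx": 0.058,"ty": 0,"tz": 0.06,"rx": 0,"ry": -0.002,"rz": -0.004,"jaw": 0.48},
    {"tx": 0.058,"ty": 0,"tz": 0.08,"rx": 0,"ry": -0.002,"rz": -0.004,"jaw": 0.48},
    {"tx": 0.058,"ty": 0,"tz": 0.085,"rx": 0,"ry": -0.002,"rz": -0.004,"jaw": 0.48},
    {"tx": 0.058,"ty": 0,"tz": 0.085,"rx": 0,"ry": -0.002,"rz": -0.004,"jaw": 0.48},
    {"tx": 0.058,"ty": 0,"tz": 0.11,"rx": 0,"ry": -0.002,"rz": -0.004,"jaw": 0.48},
    {"tx": 0.058,"ty": 0,"tz": 0.14,"rx": 0,"ry": -0.002,"rz": -0.004,"jaw": 0.48},
    {"tx": 0.058,"ty": 0,"tz": 0.155,"rx": 0,"ry": -0.002,"rz": -0.004,"jaw": 0.48},
    {"tx": 0.058,"ty": 0,"tz": 0.155,"rx": 0,"ry": -0.002,"rz": -0.004,"jaw": 0.48},
    {"tx": 0.058,"ty": 0,"tz": 0.155,"rx": 0,"ry": -0.002,"rz": -0.004,"jaw": 0.48}
  ],
  "grip_force": 25
}}

```text
time: 47.45
position: [0.6423, -0.0594, -0.0122]
tool_rot: [0.22, 3.132, 0.001]
ft_force: [0.6, 0.2, 0.9]
grip_width: 0.48
```

Run:
```python
from h import *
st();snap('w35')
i,im=load('w35');im2=np.clip(im.astype(float)*1.6+20,0,255).astype(np.uint8);crop(im2,220,150,420,310,4,'pics/h5.png')
```

```text
t47.45 pos [ 0.6423 -0.0594 -0.0122] psi 171.95 F [0.63 0.16 0.87] grip 0.4796 (41.7mm) j7 0.98
```

Request:
{"op": "carry_out", "data": {
  "commands": [
    {"tx": 0,"ty": 0,"tz": 0,"rx": 0,"ry": 0,"rz": 0,"jaw": 0.15},
    {"tx": 0,"ty": 0,"tz": 0,"rx": 0,"ry": 0,"rz": 0,"jaw": 0.15},
    {"tx": 0,"ty": 0,"tz": 0,"rx": 0,"ry": 0,"rz": 0,"jaw": 0.15},
    {"tx": 0,"ty": 0,"tz": 0,"rx": 0,"ry": 0,"rz": 0,"jaw": 0.15},
    {"tx": 0,"ty": 0,"tz": -0.008,"rx": 0,"ry": 0,"rz": 0,"jaw": 0.15},
    {"tx": -0.0048,"ty": 0,"tz": -0.008,"rx": 0,"ry": 0,"rz": 0,"jaw": 0.15},
    {"tx": -0.0048,"ty": 0,"tz": -0.008,"rx": 0,"ry": 0,"rz": 0,"jaw": 0.15},
    {"tx": -0.0048,"ty": 0,"tz": -0.003,"rx": 0,"ry": 0,"rz": 0,"jaw": 0.15},
    {"tx": -0.0048,"ty": 0,"tz": 0.001,"rx": 0,"ry": 0,"rz": 0,"jaw": 0.15},
    {"tx": -0.0048,"ty": 0,"tz": 0.001,"rx": 0,"ry": 0,"rz": 0,"jaw": 0.15}
  ]
}}

```text
time: 48.75
position: [0.646, -0.0604, -0.0144]
tool_rot: [-0.221, -3.133, -0.001]
ft_force: [-0.7, 0.6, -1.0]
grip_width: 0.27
```

Run:
```python
from h import *
st();snap('w36')
i,im=load('w36');im2=np.clip(im.astype(float)*1.6+20,0,255).astype(np.uint8);crop(im2,220,150,420,310,4,'pics/h5.png')
```

```text
t48.75 pos [ 0.646  -0.0604 -0.0144] psi 171.94 F [-0.72  0.62 -0.98] grip 0.2703 (23.5mm) j7 0.98
```

Request:
{"op": "carry_out", "data": {
  "commands": [
    {"tx": 0,"ty": 0,"tz": 0.002,"rx": 0,"ry": 0,"rz": 0,"jaw": 0.15},
    {"tx": 0,"ty": 0,"tz": 0.003,"rx": 0,"ry": 0,"rz": 0,"jaw": 0.15},
    {"tx": 0,"ty": 0,"tz": 0.003,"rx": 0,"ry": 0,"rz": 0,"jaw": 0.15}
  ]
}}

```text
time: 49.18
position: [0.6458, -0.0603, -0.0166]
tool_rot: [-0.221, -3.133, 0.0]
ft_force: [-3.8, -0.6, 5.1]
grip_width: 0.267
```

Run:
```python
from h import *
st()
```

```text
t49.17 pos [ 0.6458 -0.0603 -0.0166] psi 171.95 F [-3.75 -0.59  5.07] grip 0.2669 (23.2mm) j7 0.98
```

Request:
{"op": "carry_out", "data": {
  "commands": [
    {"tx": 0,"ty": 0,"tz": 0,"rx": 0,"ry": 0,"rz": 0,"jaw": 0.46},
    {"tx": 0,"ty": 0,"tz": 0,"rx": 0,"ry": 0,"rz": 0,"jaw": 0.46},
    {"tx": 0,"ty": 0,"tz": 0,"rx": 0,"ry": 0,"rz": 0,"jaw": 0.46},
    {"tx": 0,"ty": 0,"tz": -0.03,"rx": 0,"ry": 0,"rz": 0,"jaw": 0.46},
    {"tx": 0,"ty": 0,"tz": -0.08,"rx": 0,"ry": 0,"rz": 0,"jaw": 0.7},
    {"tx": -0.03,"ty": 0,"tz": -0.13,"rx": 0,"ry": 0,"rz": 0,"jaw": 1},
    {"tx": -0.053,"ty": 0,"tz": -0.157,"rx": 0,"ry": 0,"rz": 0,"jaw": 1},
    {"tx": -0.053,"ty": 0,"tz": -0.157,"rx": 0,"ry": 0,"rz": 0,"jaw": 1},
    {"tx": -0.053,"ty": 0,"tz": -0.157,"rx": 0,"ry": 0,"rz": 0,"jaw": 1},
    {"tx": -0.053,"ty": 0,"tz": -0.157,"rx": 0,"ry": 0,"rz": 0,"jaw": 1}
  ]
}}

```text
time: 50.42
position: [0.6973, -0.068, 0.1382]
tool_rot: [-0.22, -3.131, 0.0]
ft_force: [0.0, -0.5, 0.4]
grip_width: 0.981
```

Run:
```python
from h import *
st();snap('w37')
i,im=load('w37');crop(np.clip(im*1.3,0,255).astype(np.uint8),225,55,425,330,3,'pics/h4.png')
```

```text
t50.42 pos [ 0.6973 -0.068   0.1382] psi 171.98 F [ 0.01 -0.47  0.37] grip 0.9814 (85.4mm) j7 1.08
```

Run:
```python
from h import *
i,im=load('w37')
def P(x,y): return (225+x/3,55+y/3)
e={'x-':[P(110,65),P(300,65),P(480,65)],'x+':[P(120,785),P(250,785),P(390,785)],'y-':[P(57,110),P(68,300),P(90,690)],'y+':[P(534,110),P(524,300),P(507,680)],'ry-':[P(150,480),P(152,550)],'ry+':[P(444,480),P(441,550)]}
q=fitbox(i,e,.049,[.677,-.065,np.radians(-8.3)]);np.save('green.npy',q)
c,s=np.cos(q[2]),np.sin(q[2])
def loc(p,z): d=onz(i,*p,z)[:2]-q[:2];return (1000*np.array([c*d[0]+s*d[1],-s*d[0]+c*d[1]])).round(1)
print('rear',loc(P(298,120),.02),'pocket rear',loc(P(298,116),.015),'tip',loc(P(296,660),.0145),'pocket front',loc(P(296,664),.015),'rivets',loc(P(298,185),.02),loc(P(298,377),.02),'handle front',loc(P(296,441),.02))
u=np.array([c,s]);g=q[:2]+.0095*u
go(g[0],g[1],-.0045,np.degrees(q[2])+180)
```

```text
fit [ 0.6788 -0.0652] phi -7.97 res mm [-1.3, -1.3, -1.4, -1.4, -1.3, -1.3, -0.8, -1.0, -1.6, -1.1, -1.3, -1.0, -0.3, -0.2, -0.1, -0.3]
rear [-71.3   0.4] pocket rear [-72.4   0.4] tip [61.9 -0.2] pocket front [62.9 -0.2] rivets [-57.1   0.4] [-12.8   0.4] handle front [ 2.8 -0.1]
to (np.float64(0.6882124087106056), np.float64(-0.06656091507753609), -0.0045, np.float64(172.0265070631666)) t [0.0091, 0.0003, 0.1429] r [-0.0002, -0.0022, -0.001]
```

Request:
{"op": "carry_out", "data": {
  "commands": [
    {"tx": 0.009,"ty": 0,"tz": 0.05,"rx": 0,"ry": -0.002,"rz": -0.001,"jaw": 1},
    {"tx": 0.009,"ty": 0,"tz": 0.1,"rx": 0,"ry": -0.002,"rz": -0.001,"jaw": 1},
    {"tx": 0.009,"ty": 0,"tz": 0.135,"rx": 0,"ry": -0.002,"rz": -0.001,"jaw": 1},
    {"tx": 0.009,"ty": 0,"tz": 0.143,"rx": 0,"ry": -0.002,"rz": -0.001,"jaw": 1},
    {"tx": 0.009,"ty": 0,"tz": 0.143,"rx": 0,"ry": -0.002,"rz": -0.001,"jaw": 1},
    {"tx": 0.009,"ty": 0,"tz": 0.143,"rx": 0,"ry": -0.002,"rz": -0.001,"jaw": 1}
  ],
  "grip_force": 60
}}

```text
time: 51.22
position: [0.6908, -0.0664, -0.0013]
tool_rot: [0.219, 3.13, 0.001]
ft_force: [0.4, -0.4, 0.4]
grip_width: 0.999
```

Run:
```python
from h import *
st();snap('w38')
q=np.load('green.npy');u=np.array([np.cos(q[2]),np.sin(q[2])]);g=q[:2]+.0095*u
go(g[0],g[1],-.0045,np.degrees(q[2])+180)
```

```text
t51.23 pos [ 0.6908 -0.0664 -0.0013] psi 172.00 F [ 0.43 -0.39  0.44] grip 0.9985 (86.9mm) j7 1.01
to (np.float64(0.6882124087106056), np.float64(-0.06656091507753609), -0.0045, np.float64(172.0265070631666)) t [0.0026, -0.0005, 0.0031] r [0.0007, 0.0044, -0.0005]
```

Request:
{"op": "carry_out", "data": {
  "commands": [
    {"tx": 0.001,"ty": 0,"tz": 0.003,"rx": 0,"ry": 0.001,"rz": 0,"jaw": 1},
    {"tx": 0.001,"ty": 0,"tz": 0.003,"rx": 0,"ry": 0.001,"rz": 0,"jaw": 0.65},
    {"tx": 0.001,"ty": 0,"tz": 0.003,"rx": 0,"ry": 0.001,"rz": 0,"jaw": 0.65},
    {"tx": 0.001,"ty": 0,"tz": 0.003,"rx": 0,"ry": 0.001,"rz": 0,"jaw": 0.65},
    {"tx": 0.001,"ty": 0,"tz": 0.003,"rx": 0,"ry": 0.001,"rz": 0,"jaw": 0.65},
    {"tx": 0.001,"ty": 0,"tz": 0.003,"rx": 0,"ry": 0.001,"rz": 0,"jaw": 0.65},
    {"tx": 0.001,"ty": 0,"tz": 0.003,"rx": 0,"ry": 0.001,"rz": 0,"jaw": 0.65}
  ],
  "grip_force": 60
}}

```text
time: 52.15
position: [0.6888, -0.0665, -0.0061]
tool_rot: [0.219, 3.133, 0.001]
ft_force: [-0.7, -0.6, 0.6]
grip_width: 0.753
```

Run:
```python
from h import *
s=st()
q=np.load('green.npy');print('tcp in tray',Rn.from_euler('z',-q[2]).as_matrix()@np.r_[s['position'][:2]-q[:2],0])
# fit of seated blue from w33
i,im=load('w33');crop(np.clip(im*1.4,0,255).astype(np.uint8),230,70,420,340,3,'pics/h6.png')
```

```text
t52.15 pos [ 0.6888 -0.0665 -0.0061] psi 172.00 F [-0.73 -0.6   0.6 ] grip 0.7527 (65.5mm) j7 1.01
tcp in tray [0.0100933  0.00013615 0.        ]
```

Run:
```python
from h import *
i,im=load('w33')
def P(x,y): return (230+x/3,70+y/3)
e={'x-':[P(80,52),P(280,51),P(480,52)],'x+':[P(120,774),P(250,774),P(390,774)],'y-':[P(44,110),P(55,330),P(73,690)],'y+':[P(519,110),P(506,330),P(495,660)],'ry-':[P(132,450),P(136,540)],'ry+':[P(432,450),P(430,540)]}
q=fitbox(i,e,.086,[.48,-.078,np.radians(204.3)]);np.save('blue2.npy',q)
c,s=np.cos(q[2]),np.sin(q[2])
def loc(p,z): d=onz(i,*p,z+.037)[:2]-q[:2];return (1000*np.array([c*d[0]+s*d[1],-s*d[0]+c*d[1]])).round(1)
print('ring rear',loc(P(292,118),.016),'ring ctr',loc(P(292,183),.016),'pocket rear',loc(P(283,100),.015),'jawtip',loc(P(242,638),.016),loc(P(343,636),.016),'pocket front',loc(P(282,630),.015),'shank',loc(P(291,400),.0145))
print('pocket y edges front',loc(P(198,560),.015),loc(P(366,560),.015),'jaw sides',loc(P(217,570),.016),loc(P(366,570),.016))
i,im=load('w28')
```

```text
fit [ 0.4827 -0.078 ] phi 204.45 res mm [-1.1, -0.9, -1.3, -1.2, -1.1, -1.0, -1.5, -1.3, -1.1, -1.5, -2.0, -0.9, 0.1, -0.1, -0.0, 0.2]
ring rear [-68.4   2.4] ring ctr [-54.    2.4] pocket rear [-72.4   0.4] jawtip [ 59.6 -10.4] [59.1 15.6] pocket front [57.8 -0.1] shank [-2.4  2.2]
pocket y edges front [ 38.7 -21.4] [38.8 21.2] jaw sides [ 41.1 -16.6] [41.2 21.2]
```

In w33 the spanner has slid forward and sideways in its pocket during the carry. The jaw tips (v≈282) overlap the pocket's front edge (v≈279), so the jaw may be riding up. I'll let go of the green tray, still unmoved, and check and mend the spanner first.

Request:
{"op": "carry_out", "data": {
  "commands": [
    {"tx": 0,"ty": 0,"tz": 0,"rx": 0,"ry": 0,"rz": 0,"jaw": 1},
    {"tx": 0,"ty": 0,"tz": 0,"rx": 0,"ry": 0,"rz": 0,"jaw": 1},
    {"tx": 0,"ty": 0,"tz": 0,"rx": 0,"ry": 0,"rz": 0,"jaw": 1},
    {"tx": 0,"ty": 0,"tz": -0.03,"rx": 0,"ry": 0,"rz": 0,"jaw": 1},
    {"tx": 0,"ty": 0,"tz": -0.09,"rx": 0,"ry": 0,"rz": 0,"jaw": 1},
    {"tx": 0,"ty": 0,"tz": -0.15,"rx": 0,"ry": 0,"rz": 0,"jaw": 0.7},
    {"tx": 0,"ty": 0,"tz": -0.176,"rx": 0,"ry": 0,"rz": 0,"jaw": 0.5},
    {"tx": 0,"ty": 0,"tz": -0.176,"rx": 0,"ry": 0,"rz": 0,"jaw": 0.5}
  ]
}}

```text
time: 53.15
position: [0.6899, -0.066, 0.1725]
tool_rot: [0.219, 3.128, 0.001]
ft_force: [-0.2, -0.8, -0.0]
grip_width: 0.748
```

Run:
```python
from h import *
s=st()
q=np.load('blue2.npy');print(q)
u=np.array([np.cos(q[2]),np.sin(q[2])]);T=q[:2]-.0*u
go(T[0],T[1],.17,24.4)
```

```text
t53.15 pos [ 0.6899 -0.066   0.1725] psi 172.00 F [-0.25 -0.83 -0.02] grip 0.7476 (65.0mm) j7 1.09
[ 0.4827403  -0.07800164  3.56828213]
to (np.float64(0.482740301733761), np.float64(-0.07800164029636686), 0.17, 24.4) t [0.2035, -0.0407, 0.0014] r [0.0073, 0.0011, 2.5761]
```

Request:
{"op": "carry_out", "data": {
  "commands": [
    {"tx": 0.015,"ty": -0.003,"tz": 0,"rx": 0,"ry": 0,"rz": 0.18,"jaw": 0.5},
    {"tx": 0.03,"ty": -0.006,"tz": 0,"rx": 0,"ry": 0,"rz": 0.36,"jaw": 0.5},
    {"tx": 0.045,"ty": -0.009,"tz": 0,"rx": 0,"ry": 0,"rz": 0.54,"jaw": 0.5},
    {"tx": 0.06,"ty": -0.012,"tz": 0,"rx": 0,"ry": 0,"rz": 0.72,"jaw": 0.5},
    {"tx": 0.075,"ty": -0.015,"tz": 0,"rx": 0,"ry": 0,"rz": 0.9,"jaw": 0.5},
    {"tx": 0.09,"ty": -0.018,"tz": 0,"rx": 0,"ry": 0,"rz": 1.08,"jaw": 0.5},
    {"tx": 0.105,"ty": -0.021,"tz": 0,"rx": 0,"ry": 0,"rz": 1.26,"jaw": 0.5},
    {"tx": 0.12,"ty": -0.024,"tz": 0,"rx": 0,"ry": 0,"rz": 1.44,"jaw": 0.5},
    {"tx": 0.14,"ty": -0.028,"tz": 0,"rx": 0,"ry": 0,"rz": 1.62,"jaw": 0.5},
    {"tx": 0.165,"ty": -0.033,"tz": 0,"rx": 0,"ry": 0,"rz": 1.8,"jaw": 0.5},
    {"tx": 0.19,"ty": -0.038,"tz": 0,"rx": 0,"ry": 0,"rz": 1.98,"jaw": 0.5},
    {"tx": 0.2035,"ty": -0.0407,"tz": 0,"rx": 0,"ry": 0,"rz": 2.16,"jaw": 0.5}
  ]
}}

```text
time: 54.65
position: [0.4791, -0.0792, 0.1679]
tool_rot: [-2.871, -1.273, 0.002]
ft_force: [-0.0, 0.7, -0.3]
grip_width: 0.5
```

Request:
{"op": "carry_out", "data": {
  "commands": [
    {"tx": 0,"ty": 0,"tz": 0,"rx": 0,"ry": 0,"rz": 0.18,"jaw": 0.4},
    {"tx": 0,"ty": 0,"tz": 0.02,"rx": 0,"ry": 0,"rz": 0.36,"jaw": 0.4},
    {"tx": 0,"ty": 0,"tz": 0.04,"rx": 0,"ry": 0,"rz": 0.416,"jaw": 0.4},
    {"tx": 0,"ty": 0,"tz": 0.05,"rx": 0,"ry": 0,"rz": 0.416,"jaw": 0.4},
    {"tx": 0,"ty": 0,"tz": 0.05,"rx": 0,"ry": 0,"rz": 0.416,"jaw": 0.4},
    {"tx": 0,"ty": 0,"tz": 0.05,"rx": 0,"ry": 0,"rz": 0.416,"jaw": 0.4}
  ]
}}

```text
time: 55.4
position: [0.4818, -0.0786, 0.1199]
tool_rot: [-3.07, -0.665, -0.003]
ft_force: [-0.2, -0.5, 0.3]
grip_width: 0.398
```

Run:
```python
from h import *
get_image('top');s=st();snap('w40')
i,im=load('w40');crop(np.clip(im*1.4,0,255).astype(np.uint8),220,40,420,310,3,'pics/h7.png')
```

```text
t55.45 pos [ 0.482  -0.0786  0.1201] psi 24.42 F [ 0.98 -0.6  -0.29] grip 0.4030 (35.1mm) j7 -1.10
```

Run:
```python
from h import *
s=st();go(.5048,-.0677,.0195,24.4)
i,im=load('w40')
def P(x,y): return (220+x/3,40+y/3)
R=Rdown(24.42);p=np.array([.482,-.0786,.1201])
for a in (P(224,330),P(390,330)): print((R.T@(onz(i,*a,.052)-p)).round(4))
```

```text
t55.50 pos [ 0.482  -0.0786  0.1202] psi 24.42 F [ 0.36 -0.02  0.8 ] grip 0.4028 (35.0mm) j7 -1.10
to (0.5048, -0.0677, 0.0195, 24.4) t [0.0251, -0.0006, 0.1008] r [0.001, -0.0019, 0.0003]
[ 0.0575 -0.0166  0.0681]
[0.0574 0.0162 0.0681]
```

Request:
{"op": "carry_out", "data": {
  "commands": [
    {"tx": 0.025,"ty": 0,"tz": 0.04,"rx": 0.001,"ry": -0.002,"rz": 0,"jaw": 0.4},
    {"tx": 0.025,"ty": 0,"tz": 0.07,"rx": 0.001,"ry": -0.002,"rz": 0,"jaw": 0.4},
    {"tx": 0.025,"ty": 0,"tz": 0.085,"rx": 0.001,"ry": -0.002,"rz": 0,"jaw": 0.4},
    {"tx": 0.025,"ty": 0,"tz": 0.095,"rx": 0.001,"ry": -0.002,"rz": 0,"jaw": 0.4},
    {"tx": 0.025,"ty": 0,"tz": 0.1,"rx": 0.001,"ry": -0.002,"rz": 0,"jaw": 0.4},
    {"tx": 0.025,"ty": 0,"tz": 0.1,"rx": 0.001,"ry": -0.002,"rz": 0,"jaw": 0.4}
  ],
  "grip_force": 25
}}

```text
time: 56.25
position: [0.5047, -0.0684, 0.0201]
tool_rot: [3.071, 0.664, -0.001]
ft_force: [1.1, 0.1, 0.1]
grip_width: 0.402
```

Run:
```python
from h import *
get_image('top');s=st();snap('w41');go(.5048,-.0677,.0195,24.4)
i,im=load('w41');im2=np.clip(im.astype(float)*1.4+10,0,255).astype(np.uint8);crop(im2,220,100,420,310,4,'pics/h8.png')
```

```text
t56.30 pos [ 0.5049 -0.0684  0.0203] psi 24.39 F [-0.62 -0.11 -0.36] grip 0.4002 (34.8mm) j7 -1.31
to (0.5048, -0.0677, 0.0195, 24.4) t [0.0002, -0.0007, 0.0008] r [0.0003, 0.0, -0.0002]
```

Request:
{"op": "carry_out", "data": {
  "commands": [
    {"tx": 0,"ty": 0,"tz": 0.0015,"rx": 0,"ry": 0,"rz": 0,"jaw": 0.03},
    {"tx": 0,"ty": 0,"tz": 0.0015,"rx": 0,"ry": 0,"rz": 0,"jaw": 0.03},
    {"tx": 0,"ty": 0,"tz": 0.0015,"rx": 0,"ry": 0,"rz": 0,"jaw": 0.03},
    {"tx": 0,"ty": 0,"tz": 0.0015,"rx": 0,"ry": 0,"rz": 0,"jaw": 0.03},
    {"tx": 0,"ty": 0,"tz": 0.0015,"rx": 0,"ry": 0,"rz": 0,"jaw": 0.03},
    {"tx": 0,"ty": 0,"tz": -0.006,"rx": 0,"ry": 0,"rz": 0,"jaw": 0.03},
    {"tx": 0.0022,"ty": 0,"tz": -0.006,"rx": 0,"ry": 0,"rz": 0,"jaw": 0.03},
    {"tx": 0.0022,"ty": 0,"tz": -0.003,"rx": 0,"ry": 0,"rz": 0,"jaw": 0.03},
    {"tx": 0.0022,"ty": 0,"tz": 0.001,"rx": 0,"ry": 0,"rz": 0,"jaw": 0.03},
    {"tx": 0.0022,"ty": 0,"tz": 0.001,"rx": 0,"ry": 0,"rz": 0,"jaw": 0.03}
  ]
}}

```text
time: 57.6
position: [0.5061, -0.0672, 0.0182]
tool_rot: [-3.07, -0.664, 0.002]
ft_force: [0.2, 0.2, -1.5]
grip_width: 0.125
```

Run:
```python
from h import *
get_image('top');s=st();snap('w42')
i,im=load('w42');im2=np.clip(im.astype(float)*1.4+10,0,255).astype(np.uint8);crop(im2,220,100,420,310,4,'pics/h8.png')
```

```text
t57.65 pos [ 0.5061 -0.0672  0.0183] psi 24.41 F [-0.59 -0.47 -0.45] grip 0.1281 (11.1mm) j7 -1.32
```

Centred. I'll release, lift back and inspect.

Request:
{"op": "carry_out", "data": {
  "commands": [
    {"tx": 0,"ty": 0,"tz": 0,"rx": 0,"ry": 0,"rz": 0,"jaw": 0.35},
    {"tx": 0,"ty": 0,"tz": 0,"rx": 0,"ry": 0,"rz": 0,"jaw": 0.35},
    {"tx": 0,"ty": 0,"tz": 0,"rx": 0,"ry": 0,"rz": 0,"jaw": 0.35},
    {"tx": 0,"ty": 0,"tz": -0.03,"rx": 0,"ry": 0,"rz": 0,"jaw": 0.35},
    {"tx": -0.02,"ty": 0,"tz": -0.08,"rx": 0,"ry": 0,"rz": 0,"jaw": 0.6},
    {"tx": -0.037,"ty": 0,"tz": -0.13,"rx": 0,"ry": 0,"rz": 0,"jaw": 0.9},
    {"tx": -0.037,"ty": 0,"tz": -0.153,"rx": 0,"ry": 0,"rz": 0,"jaw": 1},
    {"tx": -0.037,"ty": 0,"tz": -0.153,"rx": 0,"ry": 0,"rz": 0,"jaw": 1},
    {"tx": -0.037,"ty": 0,"tz": -0.153,"rx": 0,"ry": 0,"rz": 0,"jaw": 1}
  ]
}}

```text
time: 58.82
position: [0.4723, -0.0824, 0.1707]
tool_rot: [-3.069, -0.664, 0.003]
ft_force: [-0.2, 0.2, -1.2]
grip_width: 0.833
```

Run:
```python
from h import *
get_image('top');s=st();snap('w43')
i,im=load('w43');crop(np.clip(im*1.4,0,255).astype(np.uint8),230,70,420,340,3,'pics/h6.png')
go(.6882,-.0666,.1,172)
```

```text
t58.88 pos [ 0.472  -0.0823  0.1704] psi 24.43 F [-0.13  0.15 -0.04] grip 0.8774 (76.3mm) j7 -1.02
to (0.6882, -0.0666, 0.1, 172) t [0.2034, 0.0755, 0.0697] r [-0.0039, -0.003, -2.5755]
```

Run:
```python
from h import *
st()
go(.698,-.068,.14,172)
```

```text
t58.92 pos [ 0.472  -0.0822  0.1703] psi 24.44 F [ 0.38 -0.35 -0.43] grip 0.9223 (80.2mm) j7 -1.02
to (0.698, -0.068, 0.14, 172) t [0.2116, 0.0807, 0.0297] r [-0.0039, -0.003, -2.5755]
```

Request:
{"op": "carry_out", "data": {
  "commands": [
    {"tx": 0.02,"ty": 0.008,"tz": -0.005,"rx": 0,"ry": 0,"rz": -0.18,"jaw": 1},
    {"tx": 0.045,"ty": 0.018,"tz": -0.005,"rx": 0,"ry": 0,"rz": -0.36,"jaw": 1},
    {"tx": 0.07,"ty": 0.027,"tz": 0,"rx": 0,"ry": 0,"rz": -0.54,"jaw": 1},
    {"tx": 0.095,"ty": 0.036,"tz": 0,"rx": 0,"ry": 0,"rz": -0.72,"jaw": 1},
    {"tx": 0.12,"ty": 0.046,"tz": 0,"rx": 0,"ry": 0,"rz": -0.9,"jaw": 1},
    {"tx": 0.14,"ty": 0.054,"tz": 0,"rx": 0,"ry": 0,"rz": -1.08,"jaw": 1},
    {"tx": 0.16,"ty": 0.061,"tz": 0,"rx": 0,"ry": 0,"rz": -1.26,"jaw": 1},
    {"tx": 0.18,"ty": 0.069,"tz": 0,"rx": 0,"ry": 0,"rz": -1.44,"jaw": 1},
    {"tx": 0.2,"ty": 0.076,"tz": 0.01,"rx": 0,"ry": 0,"rz": -1.62,"jaw": 1},
    {"tx": 0.2116,"ty": 0.0807,"tz": 0.02,"rx": 0,"ry": 0,"rz": -1.8,"jaw": 1},
    {"tx": 0.2116,"ty": 0.0807,"tz": 0.03,"rx": 0,"ry": 0,"rz": -1.98,"jaw": 1},
    {"tx": 0.2116,"ty": 0.0807,"tz": 0.03,"rx": 0,"ry": 0,"rz": -2.16,"jaw": 1}
  ]
}}

```text
time: 60.42
position: [0.6979, -0.068, 0.1381]
tool_rot: [-0.849, -3.019, -0.0]
ft_force: [-0.1, 0.1, -0.2]
grip_width: 0.998
```

Request:
{"op": "carry_out", "data": {
  "commands": [
    {"tx": 0,"ty": 0,"tz": 0,"rx": 0,"ry": 0,"rz": -0.18,"jaw": 1},
    {"tx": 0,"ty": 0,"tz": 0,"rx": 0,"ry": 0,"rz": -0.36,"jaw": 1},
    {"tx": 0,"ty": 0,"tz": 0,"rx": 0,"ry": 0,"rz": -0.4155,"jaw": 1},
    {"tx": 0,"ty": 0,"tz": 0,"rx": 0,"ry": 0,"rz": -0.4155,"jaw": 1},
    {"tx": 0,"ty": 0,"tz": 0,"rx": 0,"ry": 0,"rz": -0.4155,"jaw": 1}
  ]
}}

```text
time: 61.05
position: [0.6986, -0.0683, 0.1404]
tool_rot: [-0.221, -3.131, -0.001]
ft_force: [-0.1, 0.8, -0.1]
grip_width: 0.997
```

```bash
cat h.py | tail -60
python3 - <<'E'
from h import *
st()
snap('w50')
i,img=load('w50')
from h import *
import numpy as np
gom_=None
g=np.load('green.npy');print(g)
E
```

```text
import numpy as np, cv2
from scipy.spatial.transform import Rotation as Rn
from bench import ctrl,get_image,camera_info
def proj(i,X):
    c=i['R']@np.asarray(X,float)+i['t']; s=c[:2]/c[2]; s=s*(1+i['k1']*(s@s)); K=i['intrinsics']
    return np.array([K[0,0]*s[0]+K[0,2],K[1,1]*s[1]+K[1,2]])
def ray(i,u,v):
    K=i['intrinsics']; d=np.array([(u-K[0,2])/K[0,0],(v-K[1,2])/K[1,1]]); s=d.copy()
    for _ in range(20): s=d/(1+i['k1']*(s@s))
    R=i['R']; return -R.T@i['t'], R.T@np.array([s[0],s[1],1])
def onz(i,u,v,z):
    o,d=ray(i,u,v); return o+d*(z-o[2])/d[2]
def crop(img,x0,y0,x1,y1,k,fn):
    c=cv2.resize(img[y0:y1,x0:x1,::-1],None,fx=k,fy=k,interpolation=cv2.INTER_CUBIC)
    h,w=c.shape[:2]
    for u in range((x0//20+1)*20,x1,20):
        cv2.line(c,((u-x0)*k,0),((u-x0)*k,6),(0,255,255),1);cv2.putText(c,str(u),((u-x0)*k-10,16),0,.35,(0,255,255),1)
    for v in range((y0//20+1)*20,y1,20):
        cv2.line(c,(0,(v-y0)*k),(6,(v-y0)*k),(0,255,255),1);cv2.putText(c,str(v),(8,(v-y0)*k+4),0,.35,(0,255,255),1)
    cv2.imwrite(fn,c)
def Rdown(psi,tilt=0):
    c,s=np.cos(np.radians(psi)),np.s
[... 1749 characters left out ...]

    print('fit',o.x[:2].round(4),'phi %.2f'%np.degrees(o.x[2]),'res mm',(1000*f(o.x)).round(1).tolist())
    return o.x
def gom(p,R,start=None):
    s=ctrl.get_state();p0=s['position'];R0=Rn.from_rotvec(s['tool_rot']).as_matrix()
    if start is not None:p0,R0=start
    print('t',(R0.T@(np.array(p)-p0)).round(4).tolist(),'r',Rn.from_matrix(R0.T@R).as_rotvec().round(4).tolist())
def Rt(psi,t):
    """down at psi then lean so tool z gains -toolx component (fingers point away from tool x)"""
    return Rdown(psi)@Rn.from_euler('y',-t,degrees=True).as_matrix()
t61.05 pos [ 0.6986 -0.0683  0.1404] psi 171.94 F [-0.08  0.82 -0.1 ] grip 0.9969 (86.7mm) j7 1.03
[ 0.67880425 -0.06524312 -0.1391637 ]
```

View pics/w50.png

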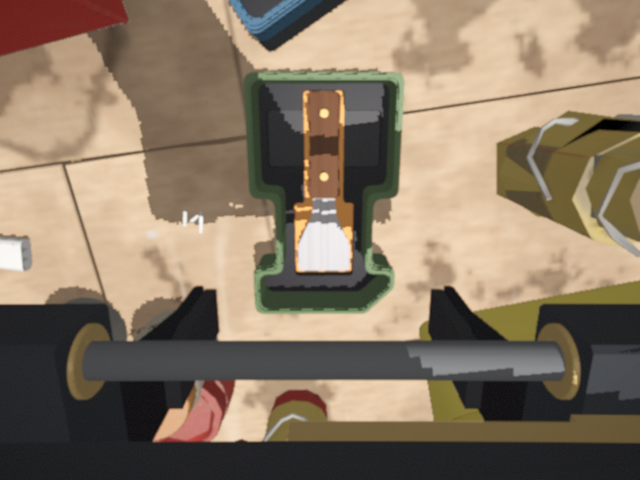

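The green tray is at columns 247–403, rows 72–310, with the scraper lying in it. I'll overlay the stored pose to see whether it has moved.

Run:
```python
from h import *
i,img=load('w50');g=np.load('green.npy')
c,s=np.cos(g[2]),np.sin(g[2]);W=lambda x,y,z=.049:[g[0]+c*x-s*y,g[1]+s*x+c*y,z]
o=img[:,:,::-1].copy()
P=[proj(i,W(*p)) for p in [(-.082,-.05),(.082,-.05),(.082,.03),(.062,.05),(-.082,.05)]]
cv2.polylines(o,[np.int32(np.round(np.array(P)*8))],True,(0,0,255),1,cv2.LINE_AA,3)
cv2.imwrite('pics/o50.png',cv2.resize(o[50:330,220:430],None,fx=2,fy=2))
# fit to mask: extents of green rim
hsv=cv2.cvtColor(img.astype(np.uint8),cv2.COLOR_RGB2HSV)
m=cv2.inRange(hsv,(45,60,60),(75,255,255));m[320:]=0;m[:,:230]=0;m[:,420:]=0
ys,xs=np.where(m);print(xs.min(),xs.max(),ys.min(),ys.max());print(np.round(P))
```

```text
245 399 73 312
[[242.  72.]
 [255. 316.]
 [366. 315.]
 [395. 290.]
 [405.  72.]]
```

View pics/o50.png

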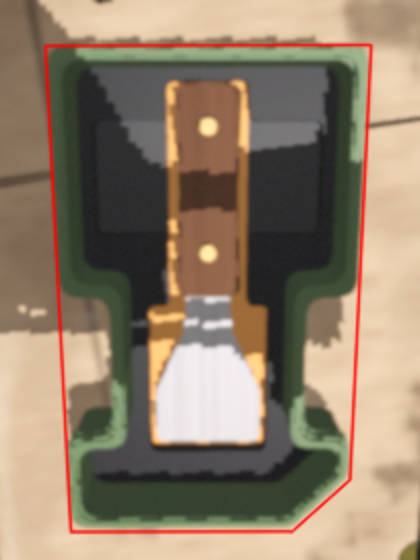

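Unmoved. I'll grasp it.

Run:
```python
from h import *
go(.6888,-.0665,-.0055,172)
```

```text
to (0.6888, -0.0665, -0.0055, 172) t [0.0098, 0.0005, 0.1462] r [0.0004, -0.0021, -0.001]
```

Request:
{"op": "carry_out", "data": {
  "commands": [
    {"tx": 0.0098,"ty": 0.0005,"tz": 0.0,"rx": 0,"ry": 0,"rz": 0,"jaw": 1},
    {"tx": 0.0098,"ty": 0.0005,"tz": 0.05,"rx": 0,"ry": 0,"rz": 0,"jaw": 1},
    {"tx": 0.0098,"ty": 0.0005,"tz": 0.09,"rx": 0,"ry": 0,"rz": 0,"jaw": 1},
    {"tx": 0.0098,"ty": 0.0005,"tz": 0.12,"rx": 0,"ry": 0,"rz": 0,"jaw": 1},
    {"tx": 0.0098,"ty": 0.0005,"tz": 0.146,"rx": 0,"ry": 0,"rz": 0,"jaw": 1},
    {"tx": 0.0098,"ty": 0.0005,"tz": 0.146,"rx": 0,"ry": 0,"rz": 0,"jaw": 1},
    {"tx": 0.0098,"ty": 0.0005,"tz": 0.146,"rx": 0,"ry": 0,"rz": 0,"jaw": 1},
    {"tx": 0.0098,"ty": 0.0005,"tz": 0.146,"rx": 0,"ry": 0,"rz": 0,"jaw": 0.65},
    {"tx": 0.0098,"ty": 0.0005,"tz": 0.146,"rx": 0,"ry": 0,"rz": 0,"jaw": 0.65},
    {"tx": 0.0098,"ty": 0.0005,"tz": 0.146,"rx": 0,"ry": 0,"rz": 0,"jaw": 0.65},
    {"tx": 0.0098,"ty": 0.0005,"tz": 0.146,"rx": 0,"ry": 0,"rz": 0,"jaw": 0.65},
    {"tx": 0.0098,"ty": 0.0005,"tz": 0.146,"rx": 0,"ry": 0,"rz": 0,"jaw": 0.65}
  ],
  "grip_force": 60
}}

```text
time: 62.6
position: [0.6894, -0.0667, -0.004]
tool_rot: [-0.22, -3.133, -0.001]
ft_force: [-0.2, 0.4, 3.6]
grip_width: 0.751
```

Run:
```python
from h import *
st()
p=ctrl.get_state()['position']
go(p[0],p[1],.2,24.35)
go(.472,-.0822,.2,24.35)
```

```text
t62.60 pos [ 0.6894 -0.0667 -0.004 ] psi 171.96 F [-0.17  0.37  3.63] grip 0.7515 (65.4mm) j7 0.96
to (np.float64(0.6893605036428527), np.float64(-0.0666579998914606), 0.2, 24.35) t [0.0001, 0.0001, -0.204] r [-0.0005, -0.0006, 2.5764]
to (0.472, -0.0822, 0.2, 24.35) t [0.2132, -0.0457, -0.2039] r [-0.0005, -0.0006, 2.5764]
```

Request:
{"op": "carry_out", "data": {
  "commands": [
    {"tx": 0,"ty": 0,"tz": -0.01,"rx": 0,"ry": 0,"rz": 0,"jaw": 0.65},
    {"tx": 0,"ty": 0,"tz": -0.025,"rx": 0,"ry": 0,"rz": 0,"jaw": 0.65},
    {"tx": 0,"ty": 0,"tz": -0.045,"rx": 0,"ry": 0,"rz": 0,"jaw": 0.65},
    {"tx": 0,"ty": 0,"tz": -0.07,"rx": 0,"ry": 0,"rz": 0,"jaw": 0.65},
    {"tx": 0,"ty": 0,"tz": -0.095,"rx": 0,"ry": 0,"rz": 0.03,"jaw": 0.65},
    {"tx": 0.002,"ty": 0,"tz": -0.12,"rx": 0,"ry": 0,"rz": 0.08,"jaw": 0.65},
    {"tx": 0.006,"ty": -0.001,"tz": -0.145,"rx": 0,"ry": 0,"rz": 0.15,"jaw": 0.65},
    {"tx": 0.012,"ty": -0.002,"tz": -0.165,"rx": 0,"ry": 0,"rz": 0.24,"jaw": 0.65},
    {"tx": 0.02,"ty": -0.004,"tz": -0.18,"rx": 0,"ry": 0,"rz": 0.34,"jaw": 0.65},
    {"tx": 0.03,"ty": -0.006,"tz": -0.19,"rx": 0,"ry": 0,"rz": 0.45,"jaw": 0.65},
    {"tx": 0.041,"ty": -0.008,"tz": -0.198,"rx": 0,"ry": 0,"rz": 0.57,"jaw": 0.65},
    {"tx": 0.053,"ty": -0.011,"tz": -0.204,"rx": 0,"ry": 0,"rz": 0.69,"jaw": 0.65}
  ],
  "grip_force": 60
}}

```text
time: 64.1
position: [0.6349, -0.0696, 0.2011]
tool_rot: [-1.274, -2.872, -0.0]
ft_force: [0.3, -0.1, -3.7]
grip_width: 0.754
```

Run:
```python
from h import *
st()
go(.4702,-.0829,.2,24.35)
```

```text
t64.10 pos [ 0.6349 -0.0696  0.2011] psi 132.16 F [ 0.33 -0.11 -3.75] grip 0.7537 (65.6mm) j7 0.42
to (0.4702, -0.0829, 0.2, 24.35) t [0.1007, -0.131, 0.0012] r [-0.0002, -0.0001, 1.8816]
```

Request:
{"op": "carry_out", "data": {
  "commands": [
    {"tx": 0.007,"ty": -0.009,"tz": 0,"rx": 0,"ry": 0,"rz": 0.12,"jaw": 0.65},
    {"tx": 0.014,"ty": -0.018,"tz": 0,"rx": 0,"ry": 0,"rz": 0.25,"jaw": 0.65},
    {"tx": 0.022,"ty": -0.029,"tz": 0,"rx": 0,"ry": 0,"rz": 0.38,"jaw": 0.65},
    {"tx": 0.03,"ty": -0.039,"tz": 0,"rx": 0,"ry": 0,"rz": 0.51,"jaw": 0.65},
    {"tx": 0.038,"ty": -0.049,"tz": 0,"rx": 0,"ry": 0,"rz": 0.64,"jaw": 0.65},
    {"tx": 0.046,"ty": -0.06,"tz": 0,"rx": 0,"ry": 0,"rz": 0.77,"jaw": 0.65},
    {"tx": 0.054,"ty": -0.07,"tz": 0,"rx": 0,"ry": 0,"rz": 0.9,"jaw": 0.65},
    {"tx": 0.062,"ty": -0.081,"tz": 0,"rx": 0,"ry": 0,"rz": 1.03,"jaw": 0.65},
    {"tx": 0.07,"ty": -0.091,"tz": 0,"rx": 0,"ry": 0,"rz": 1.16,"jaw": 0.65},
    {"tx": 0.078,"ty": -0.101,"tz": 0,"rx": 0,"ry": 0,"rz": 1.29,"jaw": 0.65},
    {"tx": 0.085,"ty": -0.111,"tz": 0,"rx": 0,"ry": 0,"rz": 1.42,"jaw": 0.65},
    {"tx": 0.091,"ty": -0.118,"tz": 0,"rx": 0,"ry": 0,"rz": 1.53,"jaw": 0.65}
  ]
}}

```text
time: 65.6
position: [0.4861, -0.0816, 0.2002]
tool_rot: [2.906, 1.191, -0.003]
ft_force: [-0.1, 1.2, -4.5]
grip_width: 0.752
```

Request:
{"op": "carry_out", "data": {
  "commands": [
    {"tx": 0.001,"ty": -0.006,"tz": 0,"rx": 0,"ry": 0,"rz": 0.1,"jaw": 0.65},
    {"tx": 0.001,"ty": -0.011,"tz": 0,"rx": 0,"ry": 0,"rz": 0.18,"jaw": 0.65},
    {"tx": 0.001,"ty": -0.014,"tz": 0,"rx": 0,"ry": 0,"rz": 0.25,"jaw": 0.65},
    {"tx": 0.001,"ty": -0.016,"tz": 0,"rx": 0,"ry": 0,"rz": 0.3,"jaw": 0.65},
    {"tx": 0.001,"ty": -0.0165,"tz": 0,"rx": 0,"ry": 0,"rz": 0.33,"jaw": 0.65},
    {"tx": 0.001,"ty": -0.0165,"tz": 0,"rx": 0,"ry": 0,"rz": 0.345,"jaw": 0.65},
    {"tx": 0.001,"ty": -0.0165,"tz": 0,"rx": 0,"ry": 0,"rz": 0.35,"jaw": 0.65},
    {"tx": 0.001,"ty": -0.0165,"tz": 0,"rx": 0,"ry": 0,"rz": 0.35,"jaw": 0.65}
  ]
}}

```text
time: 66.6
position: [0.4759, -0.0703, 0.1997]
tool_rot: [-3.068, -0.672, 0.002]
ft_force: [-0.2, 0.5, -2.5]
grip_width: 0.748
```

Run:
```python
from h import *
st()
go(.4702,-.0829,.11,24.35)
snap('w51')
```

```text
t66.60 pos [ 0.4759 -0.0703  0.1997] psi 24.72 F [-0.2   0.52 -2.48] grip 0.7481 (65.1mm) j7 -1.01
to (0.4702, -0.0829, 0.11, 24.35) t [-0.0103, 0.0092, 0.0897] r [-0.001, 0.0009, 0.0065]
```

View pics/w51.png

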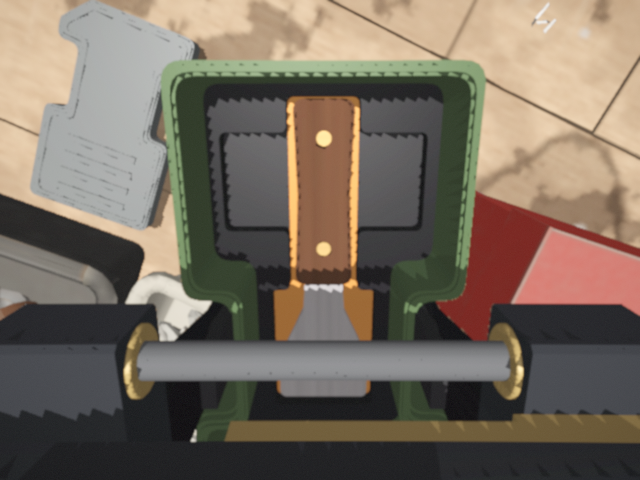

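Run:
```python
from h import *
i,img=load('w51')
z=.1997+.004+.049
s=ctrl.get_state();p=s['position'];u=np.array([np.cos(np.radians(204.72)),np.sin(np.radians(204.72))]);v=np.array([-u[1],u[0]])
for q in [(320,61),(250,62),(400,61),(163,85),(485,85),(165,120),(480,140)]:
    d=onz(i,*q,z)[:2]-p[:2];print(q,(1000*d@u).round(1),(1000*d@v).round(1))
crop(img,160,50,490,300,3,'pics/c51.png')
```

```text
(320, 61) -93.0 -0.8
(250, 62) -92.7 -21.6
(400, 61) -92.9 23.0
(163, 85) -86.2 -48.1
(485, 85) -86.1 49.0
(165, 120) -76.1 -48.6
(480, 140) -70.0 49.2
```

Request:
{"op": "carry_out", "data": {
  "commands": [
    {"tx": -0.002,"ty": 0.002,"tz": 0.01,"rx": 0,"ry": 0,"rz": 0.006,"jaw": 0.65},
    {"tx": -0.005,"ty": 0.005,"tz": 0.03,"rx": 0,"ry": 0,"rz": 0.006,"jaw": 0.65},
    {"tx": -0.008,"ty": 0.007,"tz": 0.055,"rx": 0,"ry": 0,"rz": 0.006,"jaw": 0.65},
    {"tx": -0.01,"ty": 0.009,"tz": 0.075,"rx": 0,"ry": 0,"rz": 0.006,"jaw": 0.65},
    {"tx": -0.0103,"ty": 0.0092,"tz": 0.085,"rx": 0,"ry": 0,"rz": 0.006,"jaw": 0.65},
    {"tx": -0.0103,"ty": 0.0092,"tz": 0.09,"rx": 0,"ry": 0,"rz": 0.006,"jaw": 0.65},
    {"tx": -0.0103,"ty": 0.0092,"tz": 0.09,"rx": 0,"ry": 0,"rz": 0.006,"jaw": 0.65},
    {"tx": -0.0103,"ty": 0.0092,"tz": 0.09,"rx": 0,"ry": 0,"rz": 0.006,"jaw": 0.65}
  ]
}}

```text
time: 67.65
position: [0.4709, -0.083, 0.1103]
tool_rot: [3.071, 0.663, -0.0]
ft_force: [0.6, -0.2, -3.3]
grip_width: 0.758
```

Run:
```python
from h import *
st()
go(.4703,-.0829,.07,24.35)
```

```text
t67.65 pos [ 0.4709 -0.083   0.1103] psi 24.38 F [ 0.62 -0.2  -3.32] grip 0.7575 (65.9mm) j7 -1.11
to (0.4703, -0.0829, 0.07, 24.35) t [-0.0005, -0.0003, 0.0403] r [0.0001, 0.0001, 0.0005]
```

Request:
{"op": "carry_out", "data": {
  "commands": [
    {"tx": -0.0005,"ty": -0.0002,"tz": 0.012,"rx": 0,"ry": 0,"rz": 0,"jaw": 0.65},
    {"tx": -0.0005,"ty": -0.0002,"tz": 0.022,"rx": 0,"ry": 0,"rz": 0,"jaw": 0.65},
    {"tx": -0.0005,"ty": -0.0002,"tz": 0.028,"rx": 0,"ry": 0,"rz": 0,"jaw": 0.65},
    {"tx": -0.0005,"ty": -0.0002,"tz": 0.032,"rx": 0,"ry": 0,"rz": 0,"jaw": 0.65},
    {"tx": -0.0005,"ty": -0.0002,"tz": 0.032,"rx": 0,"ry": 0,"rz": 0,"jaw": 0.65},
    {"tx": -0.0005,"ty": -0.0002,"tz": 0.032,"rx": 0,"ry": 0,"rz": 0,"jaw": 0.65}
  ]
}}

```text
time: 68.4
position: [0.47, -0.083, 0.0779]
tool_rot: [-3.07, -0.663, 0.001]
ft_force: [-0.2, -0.0, -3.4]
grip_width: 0.752
```

Run:
```python
from h import *
st()
```

```text
t68.40 pos [ 0.47   -0.083   0.0779] psi 24.38 F [-0.23 -0.03 -3.39] grip 0.7521 (65.4mm) j7 -1.16
```

Free entry, 4 mm into the recess. Now the rest of the way down.

Request:
{"op": "carry_out", "data": {
  "commands": [
    {"tx": 0,"ty": 0,"tz": 0.004,"rx": 0,"ry": 0,"rz": 0,"jaw": 0.65},
    {"tx": 0,"ty": 0,"tz": 0.007,"rx": 0,"ry": 0,"rz": 0,"jaw": 0.65},
    {"tx": 0,"ty": 0,"tz": 0.0085,"rx": 0,"ry": 0,"rz": 0,"jaw": 0.65},
    {"tx": 0,"ty": 0,"tz": 0.0085,"rx": 0,"ry": 0,"rz": 0,"jaw": 0.65},
    {"tx": 0,"ty": 0,"tz": 0.0085,"rx": 0,"ry": 0,"rz": 0,"jaw": 0.65}
  ]
}}

```text
time: 69.03
position: [0.4695, -0.0831, 0.0699]
tool_rot: [-3.071, -0.663, 0.003]
ft_force: [-4.8, 1.3, 5.5]
grip_width: 0.752
```

Run:
```python
from h import *
st()
snap('s52','side')
```

```text
t69.03 pos [ 0.4695 -0.0831  0.0699] psi 24.37 F [-4.76  1.35  5.45] grip 0.7520 (65.4mm) j7 -1.18
```

View pics/s52.png

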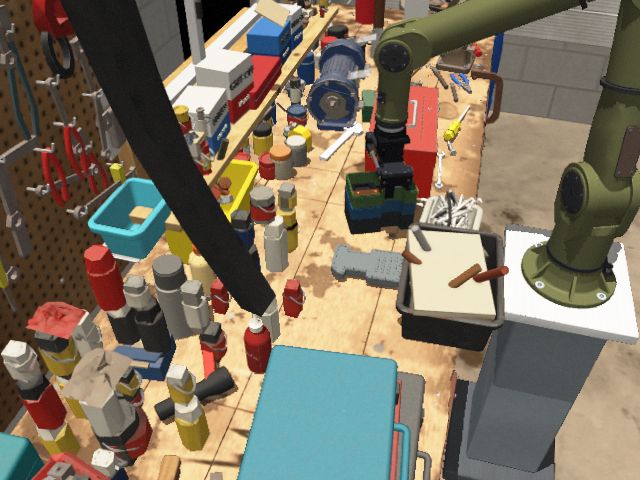

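The stack is at columns 345–415, rows 172–230, and looks level. TCP z is 0.0699 against an expected 0.070. Releasing.

Request:
{"op": "carry_out", "data": {
  "commands": [
    {"tx": 0,"ty": 0,"tz": 0,"rx": 0,"ry": 0,"rz": 0,"jaw": 0.9},
    {"tx": 0,"ty": 0,"tz": 0,"rx": 0,"ry": 0,"rz": 0,"jaw": 0.9},
    {"tx": 0,"ty": 0,"tz": 0,"rx": 0,"ry": 0,"rz": 0,"jaw": 0.9},
    {"tx": 0,"ty": 0,"tz": -0.02,"rx": 0,"ry": 0,"rz": 0,"jaw": 0.9},
    {"tx": 0,"ty": 0,"tz": -0.07,"rx": 0,"ry": 0,"rz": 0,"jaw": 0.95},
    {"tx": 0,"ty": 0,"tz": -0.13,"rx": 0,"ry": 0,"rz": 0,"jaw": 1},
    {"tx": 0,"ty": 0,"tz": -0.14,"rx": 0,"ry": 0,"rz": 0,"jaw": 1},
    {"tx": 0,"ty": 0,"tz": -0.14,"rx": 0,"ry": 0,"rz": 0,"jaw": 1},
    {"tx": 0,"ty": 0,"tz": -0.14,"rx": 0,"ry": 0,"rz": 0,"jaw": 1}
  ]
}}

```text
time: 70.2
position: [0.4687, -0.0829, 0.2075]
tool_rot: [-3.068, -0.663, 0.005]
ft_force: [-0.5, -0.5, -0.5]
grip_width: 1.005
```

Run:
```python
from h import *
st()
i,img=snap('w53')
crop(img,160,90,480,340,3,'pics/c53.png')
```

```text
t70.20 pos [ 0.4687 -0.0829  0.2075] psi 24.38 F [-0.52 -0.53 -0.53] grip 1.0053 (87.5mm) j7 -0.96
```

View pics/w53.png

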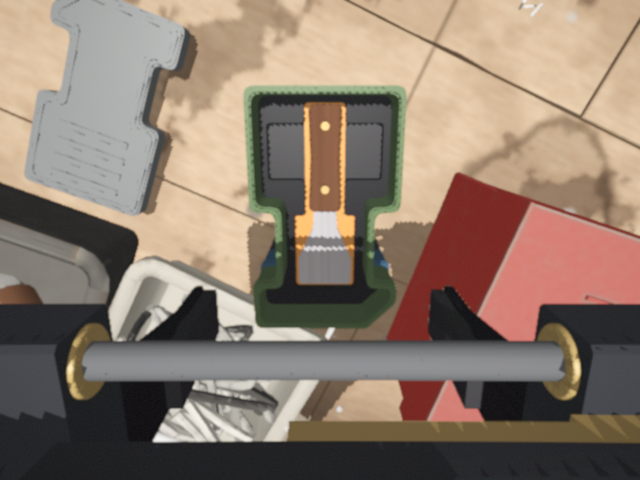

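Run:
```python
from h import *
i,img=load('w53')
e={'x-':[(270,87),(325,87),(385,87)],'y+':[(406,110),(404,140),(401,190)],'y-':[(244,110),(247,150),(249,195)]}
q=fitbox(i,e,.123,[.4806,-.0784,np.radians(204.35)])
np.save('green2.npy',q)
c,s=np.cos(q[2]),np.sin(q[2])
for nm,p,z in [('rear',(325,102),.074+.006+.012),('tip',(325,285),.074+.0145),('hl',(305,150),.094),('hr',(345,150),.094),('bl',(298,270),.0885),('br',(353,270),.0885)]:
    d=onz(i,*p,z)[:2]-q[:2];print(nm,(1000*(c*d[0]+s*d[1])).round(1),(1000*(-s*d[0]+c*d[1])).round(1))
crop(img,235,80,415,340,3,'pics/c53.png')
```

```text
fit [ 0.4793 -0.0793] phi 204.38 res mm [0.0, 0.0, -0.1, -0.4, -0.6, -0.9, -0.3, -0.9, -0.7]
rear -74.1 0.1
tip 61.1 0.1
hl -42.4 -13.9
hr -42.4 14.0
bl 48.6 -20.7
br 48.6 21.6
```

View pics/c53.png

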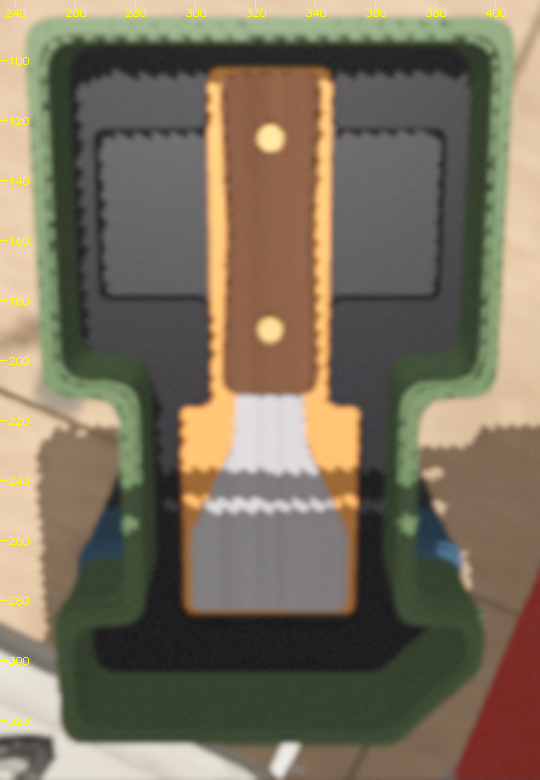

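Scraper is flat with even orange margins: pocket in columns 295–355, rows 102–285, and handle in columns 310–340. On to the lid.

Run:
```python
from h import *
i,img=load('w53')
for p in [(60,0),(185,35),(137,213),(28,178)]: print(onz(i,*p,.03).round(4))
go(.49,.077,.15,181.5)
```

```text
[0.5314 0.1654 0.03  ]
[0.548  0.0716 0.03  ]
[0.3956 0.0635 0.03  ]
[0.3869 0.1566 0.03  ]
to (0.49, 0.077, 0.15, 181.5) t [0.0855, -0.1365, 0.0577] r [-0.0044, -0.0041, -2.7421]
```

Run:
```python
from h import *
go(.485,.113,.15,183)
```

```text
to (0.485, 0.113, 0.15, 183) t [0.0958, -0.1713, 0.0578] r [-0.0044, -0.0041, -2.7683]
```

Request:
{"op": "carry_out", "data": {
  "commands": [
    {"tx": 0.01,"ty": -0.016,"tz": 0,"rx": 0,"ry": 0,"rz": -0.18,"jaw": 1},
    {"tx": 0.02,"ty": -0.034,"tz": 0,"rx": 0,"ry": 0,"rz": -0.36,"jaw": 1},
    {"tx": 0.03,"ty": -0.051,"tz": 0,"rx": 0,"ry": 0,"rz": -0.54,"jaw": 1},
    {"tx": 0.04,"ty": -0.068,"tz": 0,"rx": 0,"ry": 0,"rz": -0.72,"jaw": 1},
    {"tx": 0.05,"ty": -0.085,"tz": 0.01,"rx": 0,"ry": 0,"rz": -0.9,"jaw": 1},
    {"tx": 0.06,"ty": -0.102,"tz": 0.02,"rx": 0,"ry": 0,"rz": -1.08,"jaw": 1},
    {"tx": 0.07,"ty": -0.119,"tz": 0.03,"rx": 0,"ry": 0,"rz": -1.26,"jaw": 1},
    {"tx": 0.08,"ty": -0.136,"tz": 0.04,"rx": 0,"ry": 0,"rz": -1.44,"jaw": 1},
    {"tx": 0.09,"ty": -0.153,"tz": 0.05,"rx": 0,"ry": 0,"rz": -1.62,"jaw": 1},
    {"tx": 0.0958,"ty": -0.165,"tz": 0.057,"rx": 0,"ry": 0,"rz": -1.8,"jaw": 1},
    {"tx": 0.0958,"ty": -0.1713,"tz": 0.057,"rx": 0,"ry": 0,"rz": -1.98,"jaw": 1},
    {"tx": 0.0958,"ty": -0.1713,"tz": 0.057,"rx": 0,"ry": 0,"rz": -2.16,"jaw": 1}
  ]
}}

```text
time: 71.75
position: [0.4849, 0.1137, 0.1507]
tool_rot: [-0.849, -3.02, -0.001]
ft_force: [0.5, 0.2, 0.4]
grip_width: 0.999
```

Request:
{"op": "carry_out", "data": {
  "commands": [
    {"tx": 0,"ty": 0,"tz": 0,"rx": 0,"ry": 0,"rz": -0.18,"jaw": 1},
    {"tx": 0,"ty": 0,"tz": 0,"rx": 0,"ry": 0,"rz": -0.36,"jaw": 1},
    {"tx": 0,"ty": 0,"tz": 0,"rx": 0,"ry": 0,"rz": -0.54,"jaw": 1},
    {"tx": 0,"ty": 0,"tz": 0,"rx": 0,"ry": 0,"rz": -0.608,"jaw": 1},
    {"tx": 0,"ty": 0,"tz": 0,"rx": 0,"ry": 0,"rz": -0.608,"jaw": 1},
    {"tx": 0,"ty": 0,"tz": 0,"rx": 0,"ry": 0,"rz": -0.608,"jaw": 1}
  ]
}}

```text
time: 72.5
position: [0.4858, 0.1127, 0.1515]
tool_rot: [0.08, -3.138, -0.002]
ft_force: [-0.1, 0.1, -0.6]
grip_width: 1.001
```

Run:
```python
from h import *
st()
snap('w54')
```

```text
t72.50 pos [0.4858 0.1127 0.1515] psi -177.08 F [-0.13  0.11 -0.58] grip 1.0009 (87.1mm) j7 1.18
```

View pics/w54.png

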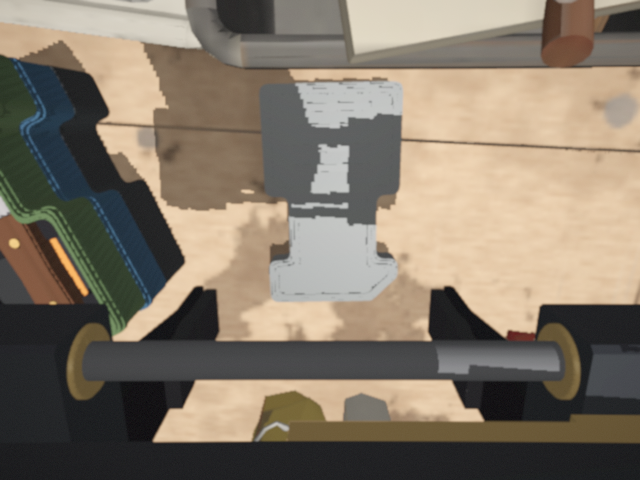

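Run:
```python
from h import *
i,img=load('w54')
crop(img,250,70,410,310,3,'pics/c54.png')
```

View pics/c54.png

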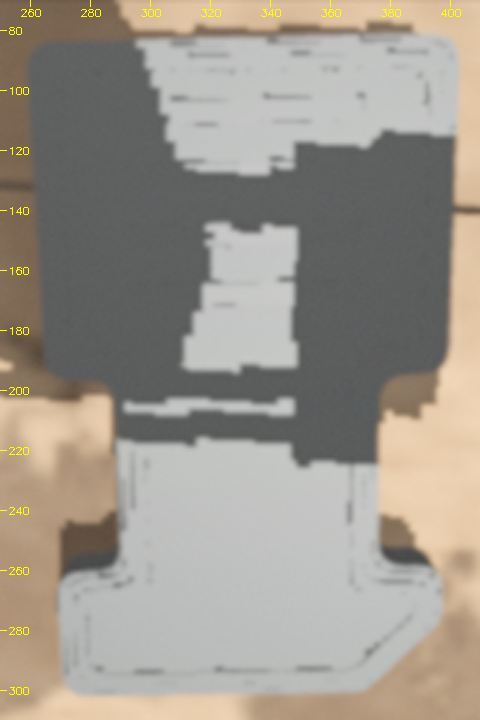

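Run:
```python
from h import *
i,img=load('w54')
e={'x-':[(280,84),(330,82),(385,81)],'y+':[(402,110),(400.5,150),(398.5,185)],'y-':[(260,110),(262.5,150),(264.5,185),(269.5,270),(270.5,290)],
 'x+':[(280,300.5),(320,300.5),(360,300)],'ry+':[(376,220),(375.5,240)],'ry-':[(288,220),(289.5,240)]}
q=fitbox(i,e,.030,[.47,.113,.05])
np.save('lid.npy',q)
c,s=np.cos(q[2]),np.sin(q[2])
x=.010;P=q[:2]+x*np.array([c,s]);print(P, np.degrees(q[2])+180)
go(P[0],P[1],-.0095,np.degrees(q[2])+180)
```

```text
fit [0.4681 0.1182] phi 4.03 res mm [-1.4, -0.8, -0.9, -0.5, -0.7, -1.3, -0.7, -0.8, -0.7, -0.7, -0.5, -1.6, -0.9, -0.7, -0.4, -0.5, 0.3, -0.2]
[0.47811475 0.11889274] 184.02833846849364
to (np.float64(0.4781147502924821), np.float64(0.11889274105156568), -0.0095, np.float64(184.02833846849364)) t [0.0072, 0.0065, 0.1612] r [0.0009, -0.002, -0.0191]
```

Run:
```python
from h import *
i,img=load('w54')
print('cam',-i['R'].T@i['t'], 'tcp',ctrl.get_state()['position'])
for z in (0,.05,.08): print(z,onz(i,340,68,z).round(3),onz(i,340,38,z).round(3))
```

```text
cam [0.40852599 0.10850613 0.34294857] tcp [0.4859639  0.11264816 0.15172827]
0 [0.375 0.119 0.   ] [0.355 0.118 0.   ]
0.05 [0.38  0.118 0.05 ] [0.363 0.117 0.05 ]
0.08 [0.383 0.117 0.08 ] [0.367 0.116 0.08 ]
```

Request:
{"op": "carry_out", "data": {
  "commands": [
    {"tx": 0.007,"ty": 0.006,"tz": 0.02,"rx": 0,"ry": 0,"rz": -0.019,"jaw": 1},
    {"tx": 0.0072,"ty": 0.0065,"tz": 0.06,"rx": 0,"ry": 0,"rz": -0.019,"jaw": 1},
    {"tx": 0.0072,"ty": 0.0065,"tz": 0.1,"rx": 0,"ry": 0,"rz": -0.019,"jaw": 1},
    {"tx": 0.0072,"ty": 0.0065,"tz": 0.125,"rx": 0,"ry": 0,"rz": -0.019,"jaw": 1},
    {"tx": 0.0072,"ty": 0.0065,"tz": 0.125,"rx": 0,"ry": 0,"rz": -0.019,"jaw": 1},
    {"tx": 0.0072,"ty": 0.0065,"tz": 0.125,"rx": 0,"ry": 0,"rz": -0.019,"jaw": 1},
    {"tx": 0.0072,"ty": 0.0065,"tz": 0.125,"rx": 0,"ry": 0,"rz": -0.019,"jaw": 1}
  ]
}}

```text
time: 73.42
position: [0.4798, 0.1189, 0.0285]
tool_rot: [-0.111, 3.139, 0.001]
ft_force: [-0.1, -0.6, -0.1]
grip_width: 1.003
```

Run:
```python
from h import *
st()
go(.4781,.1189,-.0090,184.03)
snap('w55')
```

```text
t73.42 pos [0.4798 0.1189 0.0285] psi -175.97 F [-0.1  -0.6  -0.14] grip 1.0035 (87.3mm) j7 1.02
to (0.4781, 0.1189, -0.009, 184.03) t [0.0017, 0.0001, 0.0375] r [0.0003, 0.0011, 0.0001]
```

View pics/w55.png

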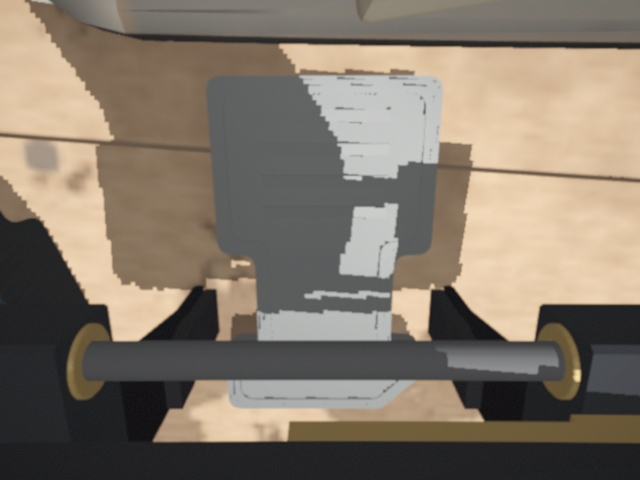

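Request:
{"op": "carry_out", "data": {
  "commands": [
    {"tx": 0.001,"ty": 0,"tz": 0.02,"rx": 0,"ry": 0,"rz": 0,"jaw": 1},
    {"tx": 0.001,"ty": 0,"tz": 0.036,"rx": 0,"ry": 0,"rz": 0,"jaw": 1},
    {"tx": 0.001,"ty": 0,"tz": 0.036,"rx": 0,"ry": 0,"rz": 0,"jaw": 1},
    {"tx": 0.001,"ty": 0,"tz": 0.036,"rx": 0,"ry": 0,"rz": 0,"jaw": 1},
    {"tx": 0.001,"ty": 0,"tz": 0.036,"rx": 0,"ry": 0,"rz": 0,"jaw": 0.65},
    {"tx": 0.001,"ty": 0,"tz": 0.036,"rx": 0,"ry": 0,"rz": 0,"jaw": 0.65},
    {"tx": 0.001,"ty": 0,"tz": 0.036,"rx": 0,"ry": 0,"rz": 0,"jaw": 0.65},
    {"tx": 0.001,"ty": 0,"tz": 0.036,"rx": 0,"ry": 0,"rz": 0,"jaw": 0.65},
    {"tx": 0.001,"ty": 0,"tz": 0.036,"rx": 0,"ry": 0,"rz": 0,"jaw": 0.65}
  ],
  "grip_force": 60
}}

```text
time: 74.6
position: [0.4779, 0.1187, -0.0085]
tool_rot: [0.111, -3.139, -0.001]
ft_force: [-0.5, 0.5, 2.3]
grip_width: 0.75
```

Run:
```python
from h import *
s=st();p=s['position']
q=np.load('lid.npy');c,s_=np.cos(q[2]),np.sin(q[2]);d=p[:2]-q[:2];x=c*d[0]+s_*d[1];print('xg',x,-s_*d[0]+c*d[1])
g=np.load('green2.npy')
# TCP at seating of green .4695,-.0831 with xg 10.8
u=np.array([np.cos(np.radians(204.38)),np.sin(np.radians(204.38))])
T=np.array([.4697,-.0831])+(x-.0108)*u;T2=g[:2]+x*u;print(T,T2)
go(T[0],T[1],.22,24.38)
```

```text
t74.60 pos [ 0.4779  0.1187 -0.0085] psi -175.94 F [-0.54  0.46  2.28] grip 0.7495 (65.2mm) j7 0.97
xg 0.009725886330857055 -0.00016734899730201278
[ 0.47067833 -0.08265662] [ 0.47039479 -0.08335546]
to (np.float64(0.4706783325966282), np.float64(-0.0826566203606226), 0.22, 24.38) t [0.0216, -0.2003, -0.2286] r [-0.0009, -0.0007, 2.7869]
```

Request:
{"op": "carry_out", "data": {
  "commands": [
    {"tx": 0,"ty": 0,"tz": -0.01,"rx": 0,"ry": 0,"rz": 0,"jaw": 0.65},
    {"tx": 0,"ty": 0,"tz": -0.03,"rx": 0,"ry": 0,"rz": 0,"jaw": 0.65},
    {"tx": 0,"ty": 0,"tz": -0.06,"rx": 0,"ry": 0,"rz": 0,"jaw": 0.65},
    {"tx": 0,"ty": 0,"tz": -0.095,"rx": 0,"ry": 0,"rz": 0,"jaw": 0.65},
    {"tx": 0,"ty": 0,"tz": -0.13,"rx": 0,"ry": 0,"rz": 0.08,"jaw": 0.65},
    {"tx": 0,"ty": 0,"tz": -0.165,"rx": 0,"ry": 0,"rz": 0.2,"jaw": 0.65},
    {"tx": 0,"ty": -0.005,"tz": -0.195,"rx": 0,"ry": 0,"rz": 0.34,"jaw": 0.65},
    {"tx": 0.001,"ty": -0.012,"tz": -0.215,"rx": 0,"ry": 0,"rz": 0.48,"jaw": 0.65},
    {"tx": 0.002,"ty": -0.022,"tz": -0.225,"rx": 0,"ry": 0,"rz": 0.63,"jaw": 0.65},
    {"tx": 0.003,"ty": -0.033,"tz": -0.2286,"rx": 0,"ry": 0,"rz": 0.78,"jaw": 0.65},
    {"tx": 0.005,"ty": -0.045,"tz": -0.2286,"rx": 0,"ry": 0,"rz": 0.93,"jaw": 0.65},
    {"tx": 0.006,"ty": -0.058,"tz": -0.2286,"rx": 0,"ry": 0,"rz": 1.08,"jaw": 0.65}
  ],
  "grip_force": 60
}}

```text
time: 76.1
position: [0.4757, 0.0608, 0.2205]
tool_rot: [-1.523, -2.747, 0.002]
ft_force: [-0.4, 0.1, -1.9]
grip_width: 0.751
```

Run:
```python
from h import *
st()
go(.4707,-.0828,.22,24.38)
```

```text
t76.10 pos [0.4757 0.0608 0.2205] psi 122.00 F [-0.35  0.08 -1.89] grip 0.7509 (65.3mm) j7 0.45
to (0.4707, -0.0828, 0.22, 24.38) t [-0.1191, -0.0803, 0.0006] r [-0.0005, 0.0013, 1.7037]
```

Request:
{"op": "carry_out", "data": {
  "commands": [
    {"tx": -0.011,"ty": -0.007,"tz": 0,"rx": 0,"ry": 0,"rz": 0.15,"jaw": 0.65},
    {"tx": -0.022,"ty": -0.015,"tz": 0,"rx": 0,"ry": 0,"rz": 0.3,"jaw": 0.65},
    {"tx": -0.033,"ty": -0.022,"tz": 0,"rx": 0,"ry": 0,"rz": 0.45,"jaw": 0.65},
    {"tx": -0.044,"ty": -0.03,"tz": 0,"rx": 0,"ry": 0,"rz": 0.6,"jaw": 0.65},
    {"tx": -0.055,"ty": -0.037,"tz": 0,"rx": 0,"ry": 0,"rz": 0.75,"jaw": 0.65},
    {"tx": -0.066,"ty": -0.045,"tz": 0,"rx": 0,"ry": 0,"rz": 0.9,"jaw": 0.65},
    {"tx": -0.077,"ty": -0.052,"tz": 0,"rx": 0,"ry": 0,"rz": 1.05,"jaw": 0.65},
    {"tx": -0.088,"ty": -0.06,"tz": 0,"rx": 0,"ry": 0,"rz": 1.2,"jaw": 0.65},
    {"tx": -0.098,"ty": -0.067,"tz": 0,"rx": 0,"ry": 0,"rz": 1.34,"jaw": 0.65},
    {"tx": -0.107,"ty": -0.073,"tz": 0,"rx": 0,"ry": 0,"rz": 1.48,"jaw": 0.65},
    {"tx": -0.114,"ty": -0.077,"tz": 0,"rx": 0,"ry": 0,"rz": 1.6,"jaw": 0.65},
    {"tx": -0.119,"ty": -0.08,"tz": 0,"rx": 0,"ry": 0,"rz": 1.69,"jaw": 0.65}
  ]
}}

```text
time: 77.6
position: [0.4716, -0.0826, 0.2204]
tool_rot: [3.066, 0.686, -0.002]
ft_force: [0.3, 0.1, -1.7]
grip_width: 0.745
```

Request:
{"op": "carry_out", "data": {
  "commands": [
    {"tx": 0,"ty": 0,"tz": 0,"rx": 0,"ry": 0,"rz": 0.012,"jaw": 0.65},
    {"tx": 0,"ty": 0,"tz": 0,"rx": 0,"ry": 0,"rz": 0.012,"jaw": 0.65},
    {"tx": 0,"ty": 0,"tz": 0,"rx": 0,"ry": 0,"rz": 0.012,"jaw": 0.65}
  ]
}}

```text
time: 77.97
position: [0.4717, -0.0825, 0.2199]
tool_rot: [-3.068, -0.673, 0.002]
ft_force: [-0.4, -0.0, -1.9]
grip_width: 0.75
```

Run:
```python
from h import *
st()
go(.4707,-.0829,.135,24.38)
snap('w56')
```

```text
t77.97 pos [ 0.4717 -0.0825  0.2199] psi 24.76 F [-0.44 -0.03 -1.9 ] grip 0.7499 (65.2mm) j7 -0.95
to (0.4707, -0.0829, 0.135, 24.38) t [-0.0009, -0.0, 0.0849] r [-0.0005, 0.0011, 0.0066]
```

View pics/w56.png

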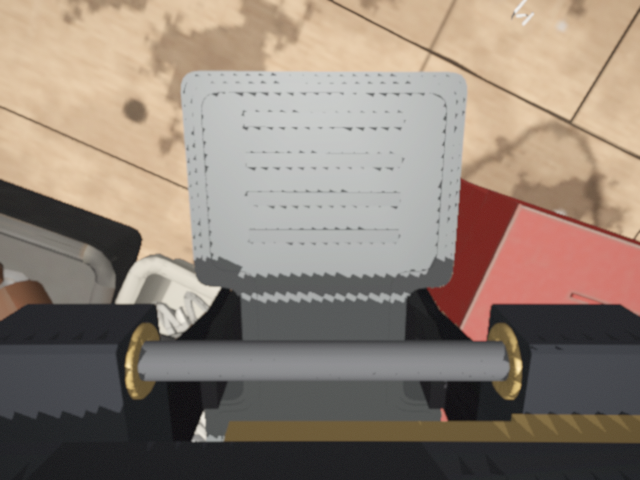

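Run:
```python
from h import *
i,img=load('w56')
z=.2199+.0085+.03;a=np.radians(204.76)
p=ctrl.get_state()['position'];u=np.array([np.cos(a),np.sin(a)]);v=np.array([-u[1],u[0]])
for q in [(320,72),(230,73),(420,72),(182,95),(467,95),(187,170),(461,170),(194,260),(453,260)]:
    d=onz(i,*q,z)[:2]-p[:2];print(q,(1000*d@u).round(1),(1000*d@v).round(1))
```

```text
(320, 72) -91.2 -0.9
(230, 73) -90.9 -30.7
(420, 72) -91.1 32.2
(182, 95) -84.0 -47.3
(467, 95) -83.9 48.4
(187, 170) -59.0 -47.9
(461, 170) -58.9 48.7
(194, 260) -25.4 -48.4
(453, 260) -25.3 48.8
```

Request:
{"op": "carry_out", "data": {
  "commands": [
    {"tx": -0.0009,"ty": 0,"tz": 0.015,"rx": 0,"ry": 0,"rz": 0.0066,"jaw": 0.65},
    {"tx": -0.0009,"ty": 0,"tz": 0.045,"rx": 0,"ry": 0,"rz": 0.0066,"jaw": 0.65},
    {"tx": -0.0009,"ty": 0,"tz": 0.075,"rx": 0,"ry": 0,"rz": 0.0066,"jaw": 0.65},
    {"tx": -0.0009,"ty": 0,"tz": 0.09,"rx": 0,"ry": 0,"rz": 0.0066,"jaw": 0.65},
    {"tx": -0.0009,"ty": 0,"tz": 0.098,"rx": 0,"ry": 0,"rz": 0.0066,"jaw": 0.65},
    {"tx": -0.0009,"ty": 0,"tz": 0.098,"rx": 0,"ry": 0,"rz": 0.0066,"jaw": 0.65},
    {"tx": -0.0009,"ty": 0,"tz": 0.098,"rx": 0,"ry": 0,"rz": 0.0066,"jaw": 0.65}
  ]
}}

```text
time: 78.9
position: [0.4715, -0.0835, 0.1226]
tool_rot: [3.071, 0.661, 0.0]
ft_force: [0.1, -0.3, -2.1]
grip_width: 0.745
```

Run:
```python
from h import *
st()
go(.4707,-.0829,.1025,24.38)
```

```text
t78.90 pos [ 0.4715 -0.0835  0.1226] psi 24.28 F [ 0.13 -0.33 -2.06] grip 0.7445 (64.8mm) j7 -1.10
to (0.4707, -0.0829, 0.1025, 24.38) t [-0.0005, -0.0009, 0.0201] r [0.0003, -0.0002, -0.0018]
```

Request:
{"op": "carry_out", "data": {
  "commands": [
    {"tx": -0.0005,"ty": -0.0007,"tz": 0.005,"rx": 0,"ry": 0,"rz": -0.001,"jaw": 0.65},
    {"tx": -0.0005,"ty": -0.0007,"tz": 0.01,"rx": 0,"ry": 0,"rz": -0.001,"jaw": 0.65},
    {"tx": -0.0005,"ty": -0.0007,"tz": 0.013,"rx": 0,"ry": 0,"rz": -0.001,"jaw": 0.65},
    {"tx": -0.0005,"ty": -0.0007,"tz": 0.013,"rx": 0,"ry": 0,"rz": -0.001,"jaw": 0.65},
    {"tx": -0.0005,"ty": -0.0007,"tz": 0.013,"rx": 0,"ry": 0,"rz": -0.001,"jaw": 0.65}
  ]
}}

```text
time: 79.53
position: [0.47, -0.0829, 0.1088]
tool_rot: [-3.07, -0.662, 0.002]
ft_force: [-0.8, -0.4, -3.2]
grip_width: 0.749
```

Run:
```python
from h import *
st()
```

```text
t79.53 pos [ 0.47   -0.0829  0.1088] psi 24.34 F [-0.78 -0.41 -3.2 ] grip 0.7493 (65.2mm) j7 -1.13
```

Entered 6 mm freely. Lowering to seat.

Request:
{"op": "carry_out", "data": {
  "commands": [
    {"tx": 0,"ty": 0,"tz": 0.003,"rx": 0,"ry": 0,"rz": 0,"jaw": 0.65},
    {"tx": 0,"ty": 0,"tz": 0.006,"rx": 0,"ry": 0,"rz": 0,"jaw": 0.65},
    {"tx": 0,"ty": 0,"tz": 0.0068,"rx": 0,"ry": 0,"rz": 0,"jaw": 0.65},
    {"tx": 0,"ty": 0,"tz": 0.0068,"rx": 0,"ry": 0,"rz": 0,"jaw": 0.65},
    {"tx": 0,"ty": 0,"tz": 0.0068,"rx": 0,"ry": 0,"rz": 0,"jaw": 0.65}
  ]
}}

```text
time: 80.15
position: [0.47, -0.0833, 0.1025]
tool_rot: [3.071, 0.662, -0.003]
ft_force: [-4.1, -0.6, 5.6]
grip_width: 0.748
```

Run:
```python
from h import *
st()
i,img=snap('s57','side')
crop(img,320,140,440,250,6,'pics/c57.png')
```

```text
t80.15 pos [ 0.47   -0.0833  0.1025] psi 24.33 F [-4.12 -0.6   5.6 ] grip 0.7479 (65.1mm) j7 -1.14
```

View pics/c57.png

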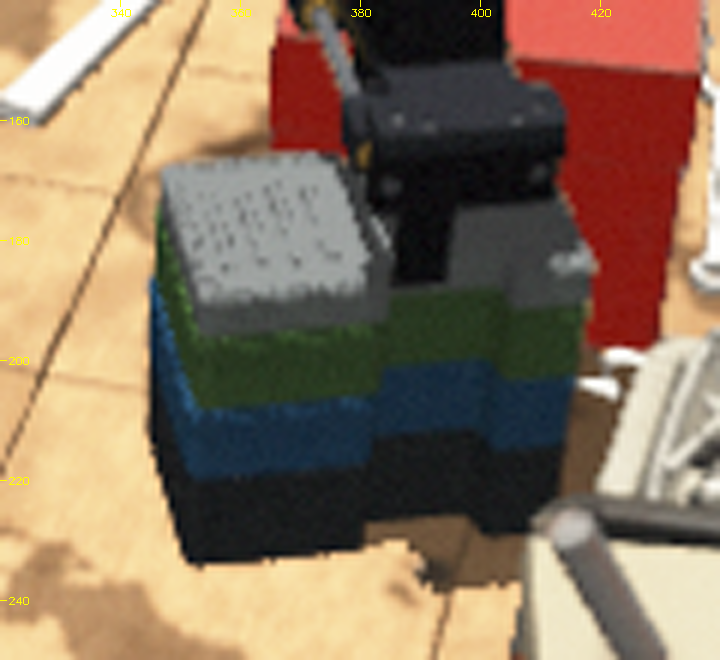

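The side view shows all four parts stacked with even bands, with lid over green at rows 190–195. TCP z equals the expected seat height. Releasing.

Request:
{"op": "carry_out", "data": {
  "commands": [
    {"tx": 0,"ty": 0,"tz": 0,"rx": 0,"ry": 0,"rz": 0,"jaw": 0.9},
    {"tx": 0,"ty": 0,"tz": 0,"rx": 0,"ry": 0,"rz": 0,"jaw": 0.9},
    {"tx": 0,"ty": 0,"tz": 0,"rx": 0,"ry": 0,"rz": 0,"jaw": 0.9},
    {"tx": 0,"ty": 0,"tz": -0.02,"rx": 0,"ry": 0,"rz": 0,"jaw": 0.95},
    {"tx": 0,"ty": 0,"tz": -0.07,"rx": 0,"ry": 0,"rz": 0,"jaw": 1},
    {"tx": 0,"ty": 0,"tz": -0.13,"rx": 0,"ry": 0,"rz": 0,"jaw": 1},
    {"tx": 0,"ty": 0,"tz": -0.14,"rx": 0,"ry": 0,"rz": 0,"jaw": 1},
    {"tx": 0,"ty": 0,"tz": -0.14,"rx": 0,"ry": 0,"rz": 0,"jaw": 1},
    {"tx": 0,"ty": 0,"tz": -0.14,"rx": 0,"ry": 0,"rz": 0,"jaw": 1}
  ]
}}

```text
time: 81.32
position: [0.4691, -0.0828, 0.2403]
tool_rot: [-3.069, -0.662, 0.005]
ft_force: [-0.2, 0.5, -0.1]
grip_width: 0.999
```

Run:
```python
from h import *
st()
snap('w58');i,img=snap('s58','side');snap('t58','top')
crop(img,320,140,440,250,6,'pics/c58.png')
```

```text
t81.33 pos [ 0.4691 -0.0828  0.2403] psi 24.35 F [-0.22  0.49 -0.13] grip 0.9992 (86.9mm) j7 -0.92
```

View pics/w58.png

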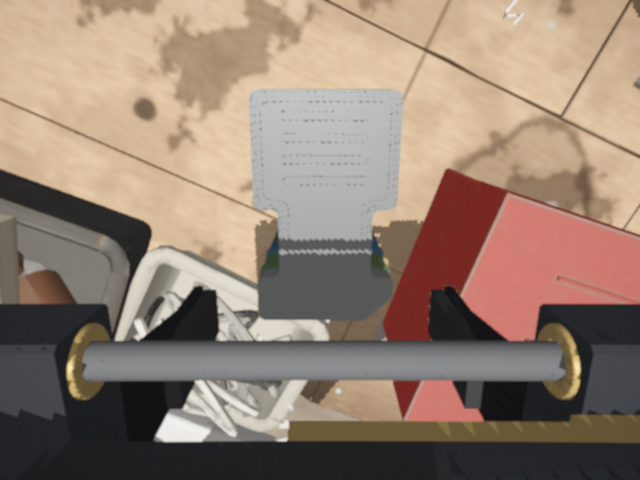

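View pics/c58.png

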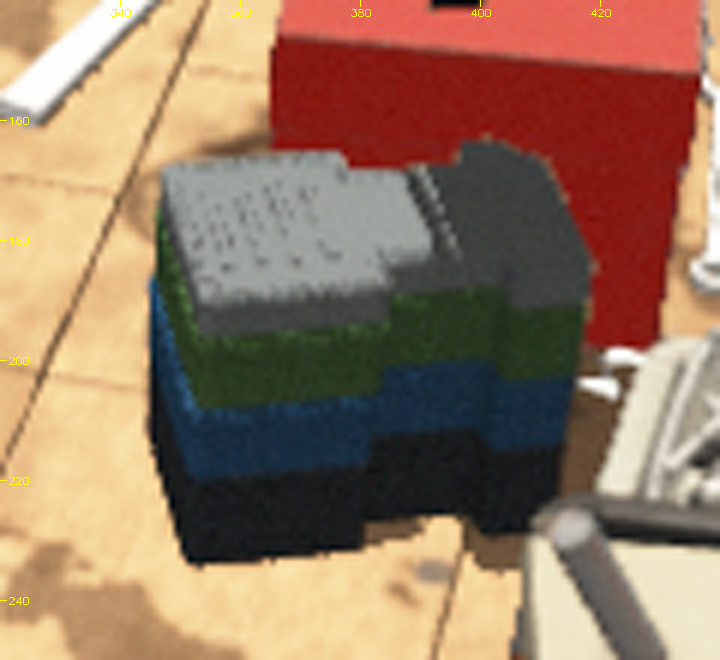

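View pics/t58.png

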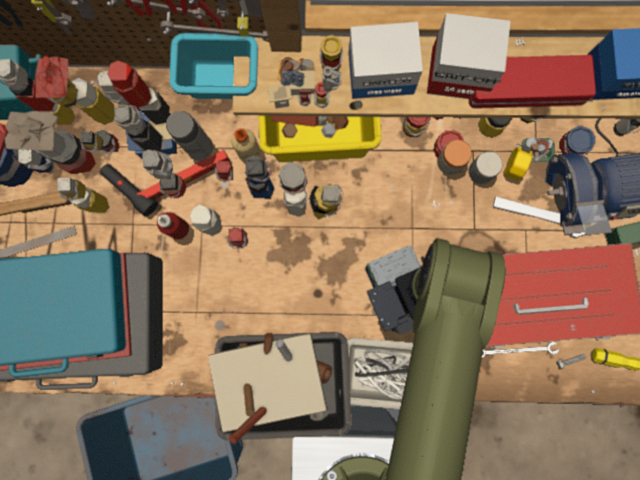

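Run:
```python
from h import *
i,img=load('w58')
e={'x-':[(280,90),(325,89),(380,90)],'y+':[(403,115),(400,150),(397,195)],'y-':[(249,115),(252,150),(255,195)]}
q=fitbox(i,e,.141,[.4806,-.0784,np.radians(204.35)])
c,s=np.cos(q[2]),np.sin(q[2]);j,_=load('s58')
for x,y in [(-.082,.05),(-.082,-.05),(.082,-.05)]:
  X=q[:2]+np.array([c*x-s*y,s*x+c*y])
  print((x,y),[proj(j,[*X,z]).round(1).tolist() for z in (.141,.123,.086,.049,0)])
```

```text
fit [ 0.4792 -0.0801] phi 204.32 res mm [-0.2, 0.4, -0.2, -0.2, -0.9, -1.4, -0.1, -0.9, -1.5]
(-0.082, 0.05) [[346.2, 166.6], [346.0, 172.4], [345.6, 184.1], [345.2, 195.5], [344.7, 210.0]]
(-0.082, -0.05) [[353.9, 190.0], [353.6, 196.0], [353.0, 207.9], [352.5, 219.5], [351.8, 234.2]]
(0.082, -0.05) [[419.9, 184.0], [419.1, 189.9], [417.5, 201.8], [415.9, 213.3], [413.9, 228.0]]
```

The observed band edges at the near rear corner (rows 190, 195, 208, 219 and 234) match the fully seated prediction (190, 196, 208, 219.5 and 234). Oil bottle and both jars are standing, and the gripper is clear. Handing in.

Run:
```python
from h import *
print(ctrl.close_job()); st()
```

```text
the job is handed in; nothing more can be done
None
the job is handed in; nothing more can be done
```

The kit is packed, closed and handed in at about 81 s of the 210 s allowed. All three tools were on the bench. Screwdriver went into the base, spanner into the blue tray and scraper into the green tray. I then nested blue in the base, green in blue, and closed it with the lid, which had been knocked about 4 cm aside, so I measured it again before gripping.

- **Seating:** both trays and the lid reached their seated heights to within 0.1 mm. In the last side view the edges between the parts matched the fully seated prediction to about 1 pixel, and the cut corners line up.
- **Tools:** the screwdriver and scraper were seen flat in their pockets before they were covered.
- **Spanner, least certain:** it slid in its pocket while I carried the blue tray. I centred it again, and the last view before it was covered showed it flat, with the jaw tips only just inside the front edge of the pocket.
- **Surroundings:** in the last pictures the oil bottle and both jars are standing, and the gripper is clear of the stack.

No check failed. The lid's final fit had residuals of up to 1.5 mm, within the 2 mm play.

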